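# Set up the display rack and lean the chalk boards on it

## Task

Set up the display rack on the craft table: first put the chalk eraser that was left on the rack's base upright into the grey tray, then lower the footboard over the rack's round and diamond pins, bar side away from the rail, until it lies flat on the base. Then take every black board out of the sorter and lean it in the bay of its own colour: foot on the white line, square to the rail and centred in the bay, its back resting against the rail so that it leans about 20 degrees back and stays put by itself. Do not let a board topple, and leave the glue jar, tape roll and chalk box where they are.

Things in the scene. Friction and masses are not known exactly. Their poses are not given: they have to be found in the camera images.
- rack: Fixed rack. Wooden base 12 mm thick, x -30 to +120, y -167 to +167 mm; steel rail, 12 mm diameter, along y with its axis at x = 0, z = 95, 314 long, on two posts at y = +-147. Origin on the table under the rail's middle; +x points from the rail to the boards' side, away from the robot (yaw 0.3 to 0.62). The seated footboard's origin is at x = 57, y = 0, z = 12, axes parallel.
- pin_round (a point): Foot of the round brass pin on the rack's base (rack x = 75, y = +114, z = 12 mm): 10 mm diameter, 15 mm tall, the top 5 mm tapering to 5 mm.
- pin_diamond (a point): Foot of the dark diamond pin (four-cornered, 10 mm corner to corner along rack x, 7 mm along y) on the rack's base (rack x = 75, y = -114, z = 12 mm): 15 mm tall, the top 5 mm tapering to half size.
- footboard: Loose, about 0.36 kg: black plate 92 (x) x 306 (y) x 8 mm; an aluminium bar 12 mm thick (x 34 to 46), 306 long, stands on its front edge, top 34 above the underside: grip the bar's middle. Origin: centre of the underside. White line 10 mm wide along y at x = -23.3; colour patches mark the 76 mm bays. Balances near x = 24. Starts flat on the table, long side pointing away from the robot.
- hole_round (a point): Centre, at the underside, of the footboard's round through hole (footboard x = 18, y = +114 mm), 13 mm across; goes over the round pin.
- hole_diamond (a point): Centre, at the underside, of the footboard's oblong through hole (footboard x = 18, y = -114 mm), 13 mm along x by 17 mm along y; goes over the diamond pin.
- sorter: Fixed wooden block 166 (x) x 88 (y) x 45 mm with four slots at x = -61.5, -20.5, +20.5, +61.5, each 14 mm wide, 68 mm long along y, floor at z = 8 mm, open above. Origin at the centre of its underside. The boards stand upright in the slots in any order; a slot may be empty. Lift a board 40 mm or more to draw it clear.
- tray: Fixed open grey tray, 115 (x) x 85 (y) x 20 mm outside, wall and floor 4 mm. Origin at the centre of its underside.
- eraser: Loose chalk eraser, grey felt with a wooden back, 42 (x) x 65 (y) x 40 mm tall, about 0.07 kg. Origin at the centre of its underside. It starts on the rack's base, between the pins. It belongs on the tray's floor, upright, inside the walls.
- glue_jar: Bystander: jar of 56 mm diameter, 75 mm tall, origin at the centre of its underside. Leave it.
- tape_roll: Bystander: amber roll of tape, 84 mm outer diameter, 24 mm tall, origin at the centre of its underside. Leave it.
- chalk_box: Bystander: yellow box 50 x 90 x 30 mm, origin at the centre of its underside. Leave it.
- board_red: Loose black foam board with red tape round its top 26 mm and a chalk outline on both faces, faces alike: 10 (x) x 62 (y) x 140 mm (z), 0.08 kg. Origin: centre of the bottom edge, z to the taped top. Absent (None) in some starts. Leaning rightly, its lower back edge is on the white line, 34 mm in front of the rail's axis; the rail touches its back 82 mm up.
- bay_red (a point): Centre of the red bay on the white line, on the footboard's top face (footboard x = -23.3, y = +114, z = 8 mm); axes as the footboard's. A board's lower back edge belongs here.
- board_yellow: Loose black foam board with yellow tape round its top 26 mm and a chalk outline on both faces, faces alike: 10 (x) x 62 (y) x 140 mm (z), 0.08 kg. Origin: centre of the bottom edge, z to the taped top. Absent (None) in some starts. Leaning rightly, its lower back edge is on the white line, 34 mm in front of the rail's axis; the rail touches its back 82 mm up.
- bay_yellow (a point): Centre of the yellow bay on the white line, on the footboard's top face (footboard x = -23.3, y = +38, z = 8 mm); axes as the footboard's. A board's lower back edge belongs here.
- board_green: Loose black foam board with green tape round its top 26 mm and a chalk outline on both faces, faces alike: 10 (x) x 62 (y) x 140 mm (z), 0.08 kg. Origin: centre of the bottom edge, z to the taped top. Absent (None) in some starts. Leaning rightly, its lower back edge is on the white line, 34 mm in front of the rail's axis; the rail touches its back 82 mm up.
- bay_green (a point): Centre of the green bay on the white line, on the footboard's top face (footboard x = -23.3, y = -38, z = 8 mm); axes as the footboard's. A board's lower back edge belongs here.
- board_blue: Loose black foam board with blue tape round its top 26 mm and a chalk outline on both faces, faces alike: 10 (x) x 62 (y) x 140 mm (z), 0.08 kg. Origin: centre of the bottom edge, z to the taped top. Absent (None) in some starts. Leaning rightly, its lower back edge is on the white line, 34 mm in front of the rail's axis; the rail touches its back 82 mm up.
- bay_blue (a point): Centre of the blue bay on the white line, on the footboard's top face (footboard x = -23.3, y = -114, z = 8 mm); axes as the footboard's. A board's lower back edge belongs here.
Mind the look-alikes: they are no part of the job. Leave any orange or pink look-alike of the board_yellow alone.

How it is judged:
By the outcome, as a careful person would: the job done as asked, in the order asked, and still so for the second after the job is handed in, with the robot touching nothing.
Of board_red, board_yellow, board_green, board_blue only 3 to 4 are there at a start; the rules pass over those that are not, and their reading is None.
At some moment in a run one of eraser, footboard may be knocked a few centimetres aside while the robot is not near it.
It also fails if it takes over 200 s, if anything falls off the work surface, if the arm or the gripper's body presses on something with over 40 N, if the wrist force passes 120 N, or if a joint passes its speed limit or range.

## Robot

A 6-joint arm with a two-finger parallel gripper is mounted at the origin on the work surface. World frame = base frame: x ahead of the robot, y to its left, z up, the work surface at z = 0. Lengths are in mm, angles in degrees, forces in N, time in s.
With the tool pointing down it reaches from about 350 to 725 mm from the base axis. Payload 4.3 kg.
Tool frame: the origin (TCP) lies between the finger pads; the fingertips stand 25 mm ahead of it and the grasp point (between the pads) lies 6 mm ahead of it; x points along the fingers, y is the direction in which the jaws open and shut, and the axes are right-handed (so a half turn about x gives the same grasp; the last joint's range is limited). The gripper opens to 85 mm and grips with 20 to 120 N. Pads are 22 mm wide; open, the fingers measure 114 mm over their backs; the gripper's body (76 mm by 85 mm) begins 54 mm behind the grasp point. The pads swing forward as they close: fully open they stand 13 mm farther back than shut.
Start: joints at [-72.038, 21.618, 4.641, 73.018, 0, 83.68], TCP at [236.47, -524.162, 256.329] pointing down, gripper open.
Joint ranges: [-156.06, 156.06], [-48.1, 94.91], [-58.44, 69.94], [-101.28, 121.22], [-78.64, 73.56], [-180, 180]. Speed limits (degrees/s): [147.25, 147.25, 180, 180, 180, 180].

## Interface

Orientations are given as a 3x3 rotation matrix whose columns are the frame's x, y, z axes.
In Python, from bench import sensors, optics, sign_off gives the robot as it stands.
- The arm moves only by the shell command python3 -m creep 'ROWS'. ROWS is JSON, a list of rows, each an object with "hand": the closure, from -1 (fully open) to 1 (shut), so that 0 is half open; "linear": the shift along the tool's x, y, z in m, a list of three; "spin": the turn about the tool's x in rad. In form: [{"hand": hand, "linear": [x, y, z], "spin": spin}, ...]. A call has 1 to 5 rows; each row shifts and turns the pose as measured when the row begins, along the tool's axes as they then stand; what a row does not reach is not made up. A row lasts 1/12 s, in which the tool goes at most 41.7 mm and 7.16 degrees, less where a joint would pass 70% of its speed; a pose out of reach is approached as far as the arm can. A call is refused whole if a number of a shift passes 0.0417 or a number of a turn 0.125, either way. A call with a gripper value outside its range is refused whole. The fingers move at their own pace and stop on an object; the grip force is fixed at half the most. Time passes only in rows, so rows that do not move let the fingers close. It gives the time, the measured TCP pose, the force and the opening at its end, in the units of the state.
- sensors.sense(): the state, without advancing time (a new reading comes with each control period).
- optics.camera(name): name is "scene" or "top" or "wrist"; returns the picture (480x640x3 uint8, red, green, blue); there is no depth.
- optics.calibration(name): a dict with "intrinsics" (3x3 intrinsics, pixels), "position" and "attitude" of the camera in the world; the wrist camera has in their place "tool_from_camera" (4x4, takes a point from camera to tool coordinates, whose origin is the TCP and whose axes are the tool frame's). Camera axes: x right, y down, z forward; pixel columns grow to the right and rows downward; lengths in mm; the calibration is good to about 2 mm. A picture is of the moment at which its call begins: read the wrist's pose just before it. calibration takes no time and is no camera call.
- sign_off(): hands the job in, once; it reports no verdict.
The state is a dict: "clock": time; "joint_pos": joint angles; "dq": joint speeds; "joint_torque": joint torques, N m; "tcp_pos": TCP position; "orientation": TCP orientation; "force": force on the tool from outside, world axes, zero at the start; "torque": the same for the moment, N m; "grip_width": opening from 0.0 (shut) to 1.0 (fully open).
Only numpy, scipy, OpenCV 4.12 (cv2) and the standard library are available. Lean on these libraries where they do the work, as an engineer would, in place of code of your own. Each camera call takes 0.05 s, during which the arm holds its last target.

## Working session

There is one attempt and no reset: what is moved stays moved. The work goes in short steps, Python scripts to look and compute and a shell command to move; the robot and the scene stay as the last step left them, time stands still between calls to the robot, and variables do not carry over. Pictures are saved under pics/ and viewed, and the job is handed in when it is done.

```bash
ls; mkdir -p pics
python3 - <<'E'
from bench import sensors, optics
import cv2, numpy as np
s=sensors.sense(); print(s)
for n in ("scene","top","wrist"):
    print(n,optics.calibration(n))
    im=optics.camera(n); cv2.imwrite(f'pics/a_{n}.png',im[:,:,::-1])
E
```

```text
pics
{'clock': 0.0, 'joint_pos': array([-7.20378675e+01,  2.16635612e+01,  4.56301536e+00,  7.30167903e+01,
        7.84319063e-04,  8.36816006e+01]), 'dq': array([-0.11550821, -0.02455144, -0.00570793, -0.03203845,  0.0744896 ,
       -0.00894069]), 'joint_torque': array([-3.64684001e-04, -4.63608956e+01,  2.69872195e+01,  2.10442697e-02,
       -2.54050301e-04, -1.04805568e-05]), 'tcp_pos': array([ 236.28014085, -523.56082074,  255.3447761 ]), 'orientation': array([[-6.18526893e-04,  4.11204014e-01, -9.11543129e-01],
       [ 1.95230836e-03, -9.11541070e-01, -4.11204410e-01],
       [-9.99997903e-01, -2.03395426e-03, -2.38984370e-04]]), 'force': array([ 0.22438552,  0.4654079 , -0.03093553]), 'torque': array([0.04194999, 0.00277357, 0.01914407]), 'grip_width': 0.9993971159692326}
scene {'intrinsics': array([[586.93901811,   0.        , 314.51086653],
       [  0.        , 586.93901811, 240.25666751],
       [  0.        ,   0.        ,   1.        ]]), 'position': array([1267.5922693 ,  298.88578095, 1200.64604575]), 'attitude': array([[-0.42752566,  0.74404345, -0.51344051],
     
[... 328 characters left out ...]
3]), 'attitude': array([[ 0.0026975 , -0.98631934,  0.16482378],
       [-0.99970516, -0.00663727, -0.02335683],
       [ 0.02413127, -0.16471217, -0.98604644]])}
wrist {'intrinsics': array([[408.44816748,   0.        , 321.38112849],
       [  0.        , 408.44816748, 245.98590809],
       [  0.        ,   0.        ,   1.        ]]), 'tool_from_camera': array([[-7.98797727e-04, -3.11921515e-01,  9.50107536e-01,
        -1.16792161e+02],
       [ 9.99999676e-01, -3.41941753e-04,  7.28484358e-04,
         1.73884947e+00],
       [ 9.76514926e-05,  9.50107811e-01,  3.11921687e-01,
        -7.87609697e+01],
       [ 0.00000000e+00,  0.00000000e+00,  0.00000000e+00,
         1.00000000e+00]])}
```

View pics/a_top.png

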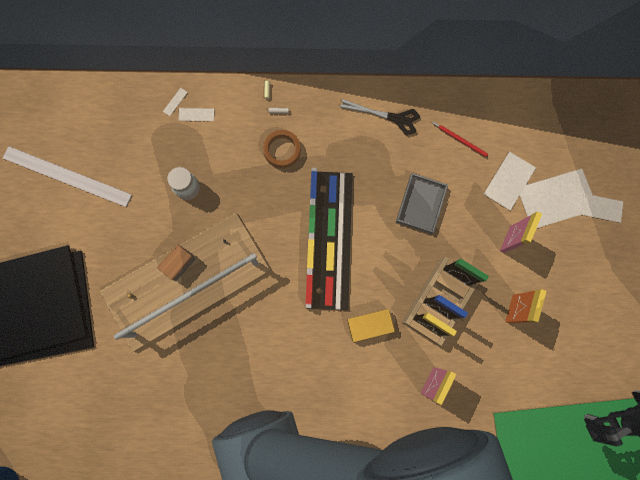

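View pics/a_scene.png

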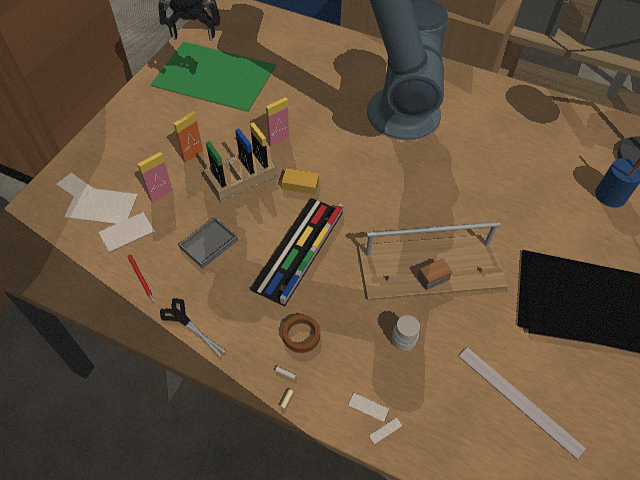

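View pics/a_wrist.png

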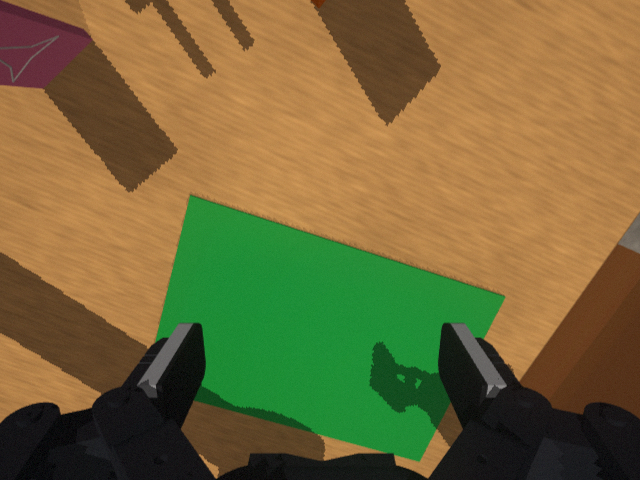

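```bash
cat > h.py <<'E'
import numpy as np, cv2, sys
from bench import sensors, optics
def ray(cam,px,s=None):
    c=optics.calibration(cam); K=c['intrinsics']
    if cam=='wrist':
        T=c['tool_from_camera']; s=s or sensors.sense()
        R=s['orientation']@T[:3,:3]; p=s['orientation']@T[:3,3]+s['tcp_pos']
    else: R=c['attitude'];p=c['position']
    d=R@np.linalg.inv(K)@np.array([px[0],px[1],1.])
    return p,d
def onz(cam,px,z,s=None):
    p,d=ray(cam,px,s); return p+d*((z-p[2])/d[2])
def tri(a,pa,b,pb,s=None):
    p,d=ray(a,pa,s);q,e=ray(b,pb,s)
    d=d/np.linalg.norm(d);e=e/np.linalg.norm(e)
    t=np.linalg.lstsq(np.stack([d,-e],1),q-p,rcond=None)[0]
    x,y=p+d*t[0],q+e*t[1]
    return (x+y)/2,np.linalg.norm(x-y)
def proj(cam,X,s=None):
    c=optics.calibration(cam); K=c['intrinsics']
    if cam=='wrist':
        T=c['tool_from_camera']; s=s or sensors.sense()
        R=s['orientation']@T[:3,:3]; p=s['orientation']@T[:3,3]+s['tcp_pos']
    else: R=c['attitude'];p=c['position']
    v=K@(R.T@(np.asarray(X,float)-p)); return v[:2]/v[2]
def save(cam,name,box=None,k=1):
    s=sensors.sense(); im=optics.camera(cam); np.savez(f'pics/{name}.npz',im=im,**{k2:s[k2] for k2 in ('tcp_pos','orientation')})
    o=im[:,:,::-1]
    if box: x0,y0,x1,y1=box; o=o[y0:y1,x0:x1]
    if k!=1:o=cv2.resize(o,None,fx=k,fy=k,interpolation=cv2.INTER_CUBIC)
    cv2.imwrite(f'pics/{name}.png',o); return im,s
def load(name):
    d=np.load(f'pics/{name}.npz'); return d['im'],{'tcp_pos':d['tcp_pos'],'orientation':d['orientation']}
def st():
    s=sensors.sense(); o=s['orientation']
    print('t',round(float(s['clock']),2),'tcp',s['tcp_pos'].round(1),'yaw_y',round(np.degrees(np.arctan2(o[1,1],o[0,1])),2),'tilt',(-o[:2,0]).round(4),'F',s['force'].round(1),'g',round(float(s['grip_width']),3))
    return s
def delta(target,yaw=None):
    """tool-axis shift (mm) to target TCP, spin (rad) to bring tool y to world yaw (deg), mod 180"""
    s=st();o=s['orientation'];d=np.array(target,float)-s['tcp_pos']
    print('linear m (tool axes)',(o.T@d/1000).round(4))
    if yaw is not None:
        cur=np.degrees(np.arctan2(o[1,1],o[0,1]))
        for m in (0,180):
            e=(yaw+m-cur+180)%360-180
            print('  world yaw err',round(e,2),'-> spin rad',round(-np.radians(e),4),'j6',s['joint_pos'][5].round(1))
E
python3 - <<'E'
from h import *
save('top','b_top')
save('scene','b_scene')
im,_=load('b_top')
for n,(x0,y0,x1,y1) in {'rack':(90,200,290,350),'foot':(290,160,370,320),'sort':(390,160,560,410)}.items():
    o=im[y0:y1,x0:x1,::-1]; k=min(800/(x1-x0),600/(y1-y0)); k=int(k)
    cv2.imwrite(f'pics/b_{n}.png',cv2.resize(o,None,fx=k,fy=k,interpolation=cv2.INTER_CUBIC)); print(n,k)
E
```

```text
rack 4
foot 3
sort 2
```

View pics/b_rack.png

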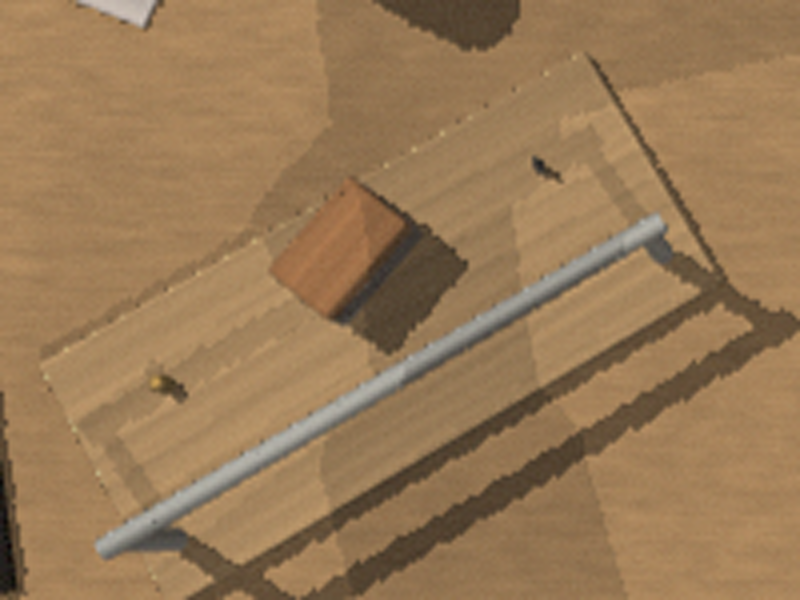

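View pics/b_foot.png

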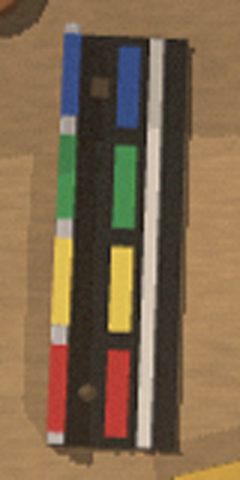

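View pics/b_sort.png

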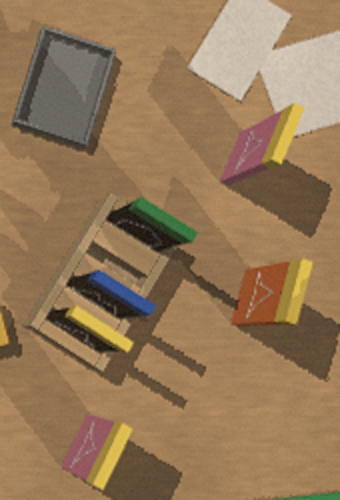

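Run:
```python
from h import *
def c(n,pts,z):
    x0,y0,k={'rack':(90,200,4),'foot':(290,160,3),'sort':(390,160,2)}[n]
    return np.array([onz('top',((x+.5)/k+x0-.5,(y+.5)/k+y0-.5),z)[:2] for x,y in pts])
ang=lambda v:np.degrees(np.arctan2(v[1],v[0])).round(2)
r=c('rack',[(103,547),(655,226)],95); print('rail',r.round(1),'len',np.linalg.norm(r[0]-r[1]),'x-yaw',ang(r[0]-r[1])-90,'mid',r.mean(0))
p=c('rack',[(157,379),(538,162)],26); print('pins',p.round(1),np.linalg.norm(p[0]-p[1]),ang(p[0]-p[1])-90,p.mean(0))
b=c('rack',[(42,368),(585,57),(725,278)],12); print('base',b.round(1),ang(b[0]-b[1])-90,np.linalg.norm(b[0]-b[1]))
y=np.radians(ang(b[0]-b[1])-90); print('origin from base', (b[0]+b[1])/2-120*np.array([np.cos(y),np.sin(y)]))
e=c('rack',[(352,180),(410,225),(335,322),(272,270)],52); print('eraser',e.round(1),'ctr',e.mean(0),'long',ang(e[0]-e[3]),np.linalg.norm(e[0]-e[3]),ang(e[1]-e[2]),'short',np.linalg.norm(e[0]-e[1]))
t=c('sort',[(42,28),(115,48),(92,148),(13,124)],20); print('tray',t.round(1),t.mean(0),ang(t[0]-t[3]),ang(t[1]-t[0]),[np.linalg.norm(t[i]-t[i-1]) for i in range(4)])
h=c('foot',[(87,393),(99,87)],8); print('holes(top)',h.round(1),np.linalg.norm(h[0]-h[1]),ang(h[0]-h[1])-90,h.mean(0))
bar=c('foot',[(55,438),(73,29)],34);print('bar',bar.round(1),ang(bar[0]-bar[1])-90,np.linalg.norm(bar[0]-bar[1]),bar.mean(0))
```

```text
rail [[350.  355.1]
 [509.   91.8]] len 307.5679382830634 x-yaw 31.14 mid [429.50443695 223.4273362 ]
pins [[436.3 358. ]
 [553.5 162.7]] 227.7321033280415 30.950000000000003 [494.90469216 260.32871729]
base [[442.9 423.8]
 [614.6 141.3]
 [493.1  62.4]] 31.290000000000006 330.5801084516816
origin from base [426.21712318 220.20110606]
eraser [[538.6 254.7]
 [515.1 223.6]
 [464.3 259.9]
 [491.1 293.6]] ctr [502.25436427 257.93168228] long -39.28 61.402992601723156 -35.52 short 39.03154469755675
tray [[ 707.5 -244.9]
 [ 685.2 -325.8]
 [ 571.9 -296.2]
 [ 598.  -210.1]] [ 640.65251651 -269.23068199] -17.61 -105.37 [np.float64(114.83036244614655), np.float64(83.88031578353258), np.float64(117.11509014509382), np.float64(89.92196730095891)]
holes(top) [[447.4 -41. ]
 [674.7 -49.2]] 227.43683702181795 87.94 [561.05766497 -45.09005225]
bar [[413.8 -18.2]
 [710.9 -29.4]] 87.85 297.25664624396904 [562.35400967 -23.813313  ]
```

```bash
python3 -m creep '[{"hand":-1,"linear":[0,0,0],"spin":-0.12},{"hand":-1,"linear":[0,0,0],"spin":-0.12},{"hand":-1,"linear":[0,0,0],"spin":-0.12},{"hand":-1,"linear":[0,0,0],"spin":-0.12},{"hand":-1,"linear":[0,0,0],"spin":-0.12}]'; python3 -c "
from h import *
delta([500,258,200],52)"
```

```text
clock: 0.67
tcp_pos: [236.2, -523.3, 254.8]
orientation: [[-0.001, 0.866, -0.5], [0.003, -0.5, -0.866], [-1.0, -0.002, -0.002]]
force: [0.4, 0.6, 0.1]
grip_width: 1.001
t 0.67 tcp [ 236.2 -523.3  254.8] yaw_y -30.02 tilt [ 0.001 -0.003] F [0.4 0.6 0.1] g 1.001
linear m (tool axes) [ 0.0569 -0.1623 -0.8083]
  world yaw err 82.02 -> spin rad -1.4315 j6 48.0
  world yaw err -97.98 -> spin rad 1.7101 j6 48.0
```

```bash
python3 -m creep '[{"hand":-1,"linear":[0,0,0],"spin":-0.12},{"hand":-1,"linear":[0,0,0],"spin":-0.12},{"hand":-1,"linear":[0,0,0],"spin":-0.12},{"hand":-1,"linear":[0,0,0],"spin":-0.12},{"hand":-1,"linear":[0,0,0],"spin":-0.12}]' >/dev/null;  python3 -m creep '[{"hand":-1,"linear":[0,0,0],"spin":-0.12},{"hand":-1,"linear":[0,0,0],"spin":-0.12},{"hand":-1,"linear":[0,0,0],"spin":-0.12},{"hand":-1,"linear":[0,0,0],"spin":-0.12},{"hand":-1,"linear":[0,0,0],"spin":-0.12}]' >/dev/null; python3 -m creep '[{"hand":-1,"linear":[0,0,0],"spin":-0.1},{"hand":-1,"linear":[0,0,0],"spin":-0.1}]'; python3 -c "
from h import *
delta([500,258,200],52)"
```

```text
clock: 1.67
tcp_pos: [235.7, -521.8, 252.6]
orientation: [[-0.003, 0.592, 0.806], [0.008, 0.806, -0.592], [-1.0, 0.005, -0.007]]
force: [0.6, 0.8, 1.0]
grip_width: 0.999
t 1.67 tcp [ 235.7 -521.8  252.6] yaw_y 53.7 tilt [ 0.0025 -0.0077] F [0.6 0.8 1. ] g 0.999
linear m (tool axes) [ 0.0579  0.7847 -0.2483]
  world yaw err -1.7 -> spin rad 0.0296 j6 -35.7
  world yaw err 178.3 -> spin rad -3.112 j6 -35.7
```

```bash
R='x'; python3 -m creep '[{"hand":-1,"linear":[0,0.039,-0.0124],"spin":0.006},{"hand":-1,"linear":[0,0.039,-0.0124],"spin":0.006},{"hand":-1,"linear":[0,0.039,-0.0124],"spin":0.006},{"hand":-1,"linear":[0,0.039,-0.0124],"spin":0.006},{"hand":-1,"linear":[0,0.039,-0.0124],"spin":0.006}]'; python3 -c "
from h import *
delta([500,258,200],52)"
```

```text
clock: 2.08
tcp_pos: [302.7, -330.7, 250.3]
orientation: [[-0.003, 0.623, 0.782], [0.005, 0.782, -0.623], [-1.0, 0.002, -0.006]]
force: [0.7, -0.6, 1.3]
grip_width: 0.999
t 2.08 tcp [ 302.7 -330.7  250.3] yaw_y 51.44 tilt [ 0.003  -0.0054] F [ 0.7 -0.6  1.3] g 0.999
linear m (tool axes) [ 0.0529  0.5832 -0.2124]
  world yaw err 0.56 -> spin rad -0.0099 j6 -17.1
  world yaw err -179.44 -> spin rad 3.1317 j6 -17.1
```

```bash
python3 -m creep '[{"hand":-1,"linear":[0,0.039,-0.014],"spin":0},{"hand":-1,"linear":[0,0.039,-0.014],"spin":0},{"hand":-1,"linear":[0,0.039,-0.014],"spin":0},{"hand":-1,"linear":[0,0.039,-0.014],"spin":0},{"hand":-1,"linear":[0,0.039,-0.014],"spin":0}]' >/dev/null; python3 -m creep '[{"hand":-1,"linear":[0,0.039,-0.014],"spin":0},{"hand":-1,"linear":[0,0.039,-0.014],"spin":0},{"hand":-1,"linear":[0,0.039,-0.014],"spin":0},{"hand":-1,"linear":[0,0.039,-0.014],"spin":0},{"hand":-1,"linear":[0,0.039,-0.014],"spin":0}]'; python3 -c "
from h import *
delta([500,258,200],52)
save('wrist','c1')
"
```

```text
clock: 2.92
tcp_pos: [433.3, 65.4, 253.3]
orientation: [[0.003, 0.627, 0.779], [0.004, 0.779, -0.627], [-1.0, 0.005, -0.0]]
force: [0.9, -2.1, -0.9]
grip_width: 0.998
t 2.92 tcp [433.3  65.4 253.3] yaw_y 51.16 tilt [-0.003  -0.0038] F [ 0.9 -2.1 -0.9] g 0.998
linear m (tool axes) [ 0.0542  0.1916 -0.0689]
  world yaw err 0.84 -> spin rad -0.0146 j6 39.0
  world yaw err -179.16 -> spin rad 3.127 j6 39.0
```

View pics/c1.png

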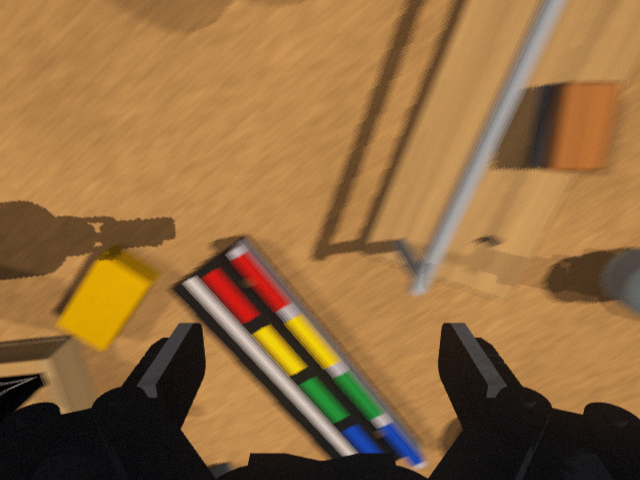

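```bash
python3 -m creep '[{"hand":-1,"linear":[0.008,0.039,-0.014],"spin":-0.005},{"hand":-1,"linear":[0.008,0.039,-0.014],"spin":-0.005},{"hand":-1,"linear":[0.008,0.039,-0.014],"spin":-0.005},{"hand":-1,"linear":[0.008,0.039,-0.014],"spin":0},{"hand":-1,"linear":[0.008,0.039,-0.014],"spin":0}]' >/dev/null; python3 -m creep '[{"hand":-1,"linear":[0,0,0],"spin":0}]'; python3 -c "
from h import *
delta([500,258,150],52)
save('wrist','c2')
"
```

```text
clock: 3.47
tcp_pos: [497.6, 265.9, 216.4]
orientation: [[0.009, 0.604, 0.797], [0.01, 0.797, -0.604], [-1.0, 0.014, 0.001]]
force: [0.7, -0.4, 1.2]
grip_width: 0.998
t 3.47 tcp [497.6 265.9 216.4] yaw_y 52.84 tilt [-0.0092 -0.01  ] F [ 0.7 -0.4  1.2] g 0.998
linear m (tool axes) [ 0.0664 -0.0057  0.0066]
  world yaw err -0.84 -> spin rad 0.0146 j6 58.7
  world yaw err 179.16 -> spin rad -3.127 j6 58.7
```

View pics/c2.png

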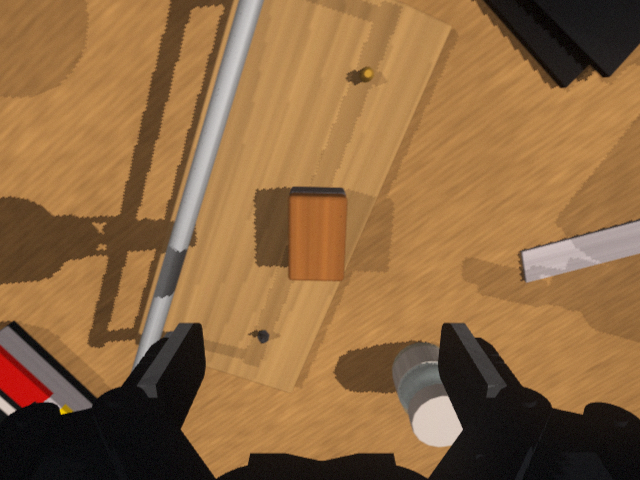

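Run:
```python
from h import *
im,s=load('c2')
hsv=cv2.cvtColor(im,cv2.COLOR_RGB2HSV)
m=((hsv[...,0]<13)&(hsv[...,1]>130)&(hsv[...,2]>80)).astype(np.uint8)
m=cv2.morphologyEx(m,cv2.MORPH_OPEN,np.ones((3,3)))
n,l,stt,c=cv2.connectedComponentsWithStats(m)
i=l[235,315] ; print(stt[i])
ct=cv2.findContours((l==i).astype(np.uint8),0,2)[0][0]
r=cv2.minAreaRect(ct); bp=cv2.boxPoints(r); print(bp.round(1))
w=np.array([onz('wrist',p,52,s)[:2] for p in bp]); print(w.round(1),w.mean(0).round(1))
for i in range(2):
    v=w[i+1]-w[i]; print(np.linalg.norm(v).round(1),np.degrees(np.arctan2(v[1],v[0])).round(1))
for px,z in (((367,73),27),((265,336),27)): print('pin',onz('wrist',px,z,s).round(1))
delta([*w.mean(0),46],52)
```

```text
[     0      0    640    480 305570]
[[ 22. 394.]
 [ 22. 394.]
 [ 22. 394.]
 [ 22. 394.]]
[[461.5 -12.5]
 [461.5 -12.5]
 [461.5 -12.5]
 [461.5 -12.5]] [461.5 -12.5]
0.0 0.0
0.0 0.0
pin [433.8 354.5  27. ]
pin [550.4 166.3  27. ]
t 3.52 tcp [496.8 263.3 217.1] yaw_y 52.77 tilt [-0.0086 -0.0076] F [-0.2 -0.7  0.3] g 0.999
linear m (tool axes) [ 0.1687 -0.2429  0.1384]
  world yaw err -0.77 -> spin rad 0.0135 j6 58.6
  world yaw err 179.23 -> spin rad -3.1281 j6 58.6
```

Run:
```python
from h import *
im,s=load('c2')
w=np.array([onz('wrist',p,52,s)[:2] for p in [(289.5,195),(345,194.5),(345,281),(289,280)]]); print(w.round(1),w.mean(0).round(1))
for i in range(2):
    v=w[i+1]-w[i]; print(np.linalg.norm(v).round(1),np.degrees(np.arctan2(v[1],v[0])).round(1))
delta([*w.mean(0),120],52)
```

```text
[[465.3 262.7]
 [488.4 293.7]
 [541.2 255.2]
 [515.1 222.5]] [502.5 258.5]
38.6 53.2
65.3 -36.1
t 3.52 tcp [496.8 263.3 217.1] yaw_y 52.77 tilt [-0.0086 -0.0076] F [-0.2 -0.7  0.3] g 0.999
linear m (tool axes) [ 0.0971 -0.0015  0.0072]
  world yaw err -0.77 -> spin rad 0.0135 j6 58.6
  world yaw err 179.23 -> spin rad -3.1281 j6 58.6
```

```bash
python3 -m creep '[{"hand":-1,"linear":[0.03,0,0.003],"spin":0},{"hand":-1,"linear":[0.03,0,0.003],"spin":0},{"hand":-1,"linear":[0.03,0,0.001],"spin":0},{"hand":-1,"linear":[0.02,0,0],"spin":0},{"hand":-1,"linear":[0.01,0,0],"spin":0}]' >/dev/null; python3 -m creep '[{"hand":-1,"linear":[0,0,0],"spin":0},{"hand":-1,"linear":[0,0,0],"spin":0}]'; python3 -c "
from h import *
delta([502.4,258.2,46],53)
"
```

```text
clock: 4.1
tcp_pos: [504.2, 253.3, 95.5]
orientation: [[0.011, 0.607, 0.795], [0.005, 0.795, -0.607], [-1.0, 0.011, 0.006]]
force: [-0.5, -0.8, 0.1]
grip_width: 1.001
t 4.1 tcp [504.2 253.3  95.5] yaw_y 52.61 tilt [-0.0113 -0.005 ] F [-0.5 -0.8  0.1] g 1.001
linear m (tool axes) [ 0.0495  0.0023 -0.0047]
  world yaw err 0.39 -> spin rad -0.0068 j6 57.6
  world yaw err -179.61 -> spin rad 3.1348 j6 57.6
```

```bash
python3 -m creep '[{"hand":-1,"linear":[0.025,0.002,-0.004],"spin":0},{"hand":-1,"linear":[0.015,0,0],"spin":0},{"hand":-1,"linear":[0.007,0,0],"spin":0},{"hand":0.2,"linear":[0,0,0],"spin":0},{"hand":0.6,"linear":[0,0,0],"spin":0}]'; python3 -m creep '[{"hand":0.6,"linear":[0,0,0],"spin":0},{"hand":0.6,"linear":[0,0,0],"spin":0},{"hand":0.6,"linear":[0,0,0],"spin":0},{"hand":0.6,"linear":[0,0,0],"spin":0},{"hand":0.6,"linear":[0,0,0],"spin":0}]';python3 -c "
from h import *
delta([502.4,258.2,46],53)
save('wrist','c3')
"
```

```text
clock: 4.52
tcp_pos: [507.1, 255.5, 54.2]
orientation: [[0.02, 0.61, 0.792], [0.007, 0.792, -0.61], [-1.0, 0.018, 0.012]]
force: [0.2, 0.1, 0.0]
grip_width: 0.748
clock: 4.93
tcp_pos: [510.3, 256.2, 59.4]
orientation: [[0.027, 0.61, 0.792], [0.01, 0.792, -0.611], [-1.0, 0.025, 0.016]]
force: [0.2, 0.5, -0.8]
grip_width: 0.475
t 4.93 tcp [510.3 256.2  59.4] yaw_y 52.37 tilt [-0.0275 -0.0098] F [ 0.2  0.5 -0.8] g 0.475
linear m (tool axes) [ 0.0132 -0.0036 -0.0077]
  world yaw err 0.63 -> spin rad -0.011 j6 57.9
  world yaw err -179.37 -> spin rad 3.1306 j6 57.9
```

View pics/c3.png

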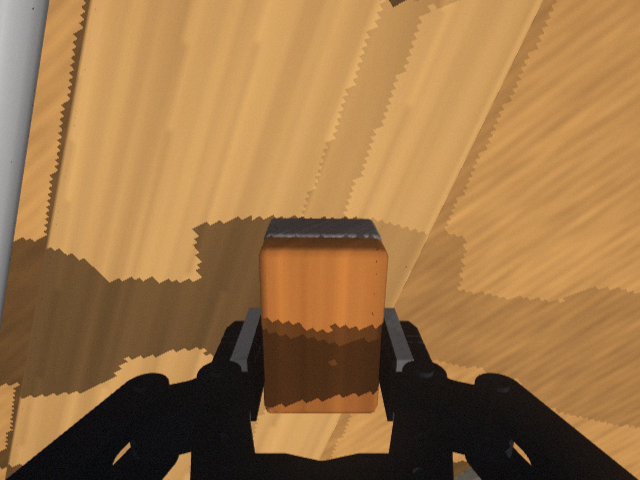

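```bash
python3 -c "
from h import *
for i in range(3):
    optics.camera('wrist'); s=st(); print(s['joint_pos'].round(2))
"
```

```text
t 5.03 tcp [510.1 256.2  59.2] yaw_y 52.37 tilt [-0.0272 -0.0097] F [ 0.2 -0.1 -2. ] g 0.478
[ 2.031e+01  2.765e+01 -1.701e+01  4.369e+01 -2.000e-02  5.795e+01]
t 5.08 tcp [509.9 256.1  59. ] yaw_y 52.37 tilt [-0.0267 -0.0095] F [-0.5  0.4 -1.4] g 0.478
[ 2.031e+01  2.766e+01 -1.702e+01  4.369e+01 -2.000e-02  5.795e+01]
t 5.13 tcp [509.8 256.   58.9] yaw_y 52.37 tilt [-0.0264 -0.0094] F [-0.1  0.5 -0.6] g 0.479
[ 2.031e+01  2.767e+01 -1.704e+01  4.369e+01 -2.000e-02  5.795e+01]
```

```bash
python3 -m creep '[{"hand":0.9,"linear":[-0.03,0,0],"spin":0},{"hand":0.9,"linear":[-0.03,0,0],"spin":0},{"hand":0.9,"linear":[-0.03,0,0],"spin":0},{"hand":0.9,"linear":[-0.03,0,0],"spin":0},{"hand":0.9,"linear":[-0.02,0,0],"spin":0}]'; python3 -c "
from h import *
save('wrist','c4')
delta([640,-269,200],-16.5)
for i in range(2): optics.camera('wrist');st()
"
```

```text
clock: 5.55
tcp_pos: [499.9, 252.5, 195.8]
orientation: [[0.009, 0.611, 0.792], [0.003, 0.792, -0.611], [-1.0, 0.008, 0.005]]
force: [0.4, -0.0, -0.4]
grip_width: 0.479
t 5.6 tcp [501.8 253.3 199.6] yaw_y 52.38 tilt [-0.0144 -0.0049] F [0.5 0.9 2.3] g 0.475
linear m (tool axes) [-0.001  -0.3293  0.4283]
  world yaw err -68.88 -> spin rad 1.2021 j6 58.0
  world yaw err 111.12 -> spin rad -1.9395 j6 58.0
t 5.65 tcp [502.  253.3 197.4] yaw_y 52.37 tilt [-0.0141 -0.0048] F [ 1.1 -0.6 -0.3] g 0.477
t 5.7 tcp [500.9 252.9 195. ] yaw_y 52.37 tilt [-0.011  -0.0037] F [-0.2  0.1 -0.6] g 0.475
```

View pics/c4.png

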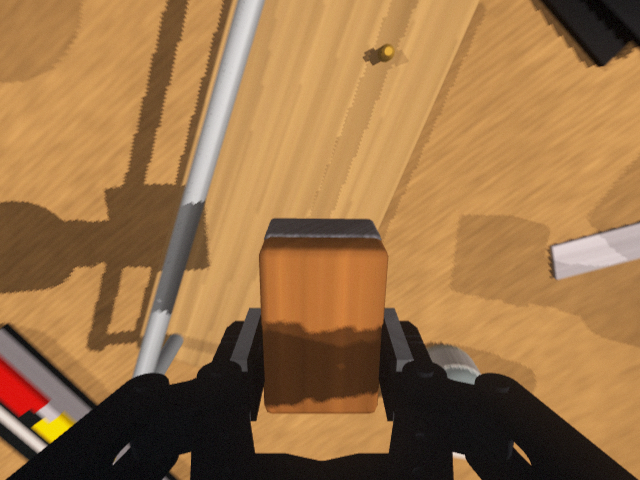

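```bash
python3 -m creep '[{"hand":0.9,"linear":[0,0,0],"spin":0.12},{"hand":0.9,"linear":[0,0,0],"spin":0.12},{"hand":0.9,"linear":[0,0,0],"spin":0.12},{"hand":0.9,"linear":[0,0,0],"spin":0.12},{"hand":0.9,"linear":[0,0,0],"spin":0.12}]'>/dev/null; python3 -m creep '[{"hand":0.9,"linear":[0,0,0],"spin":0.12},{"hand":0.9,"linear":[0,0,0],"spin":0.12},{"hand":0.9,"linear":[0,0,0],"spin":0.12},{"hand":0.9,"linear":[0,0,0],"spin":0.12},{"hand":0.9,"linear":[0,0,0],"spin":0.1}]';  python3 -c "
from h import *
delta([640,-269,200],-16.5)
"
```

```text
clock: 6.53
tcp_pos: [490.3, 249.0, 175.0]
orientation: [[-0.019, 0.951, -0.309], [-0.007, -0.31, -0.951], [-1.0, -0.015, 0.013]]
force: [-0.3, -0.9, -1.2]
grip_width: 0.48
t 6.53 tcp [490.3 249.  175. ] yaw_y -18.03 tilt [0.0185 0.0073] F [-0.3 -0.9 -1.2] g 0.48
linear m (tool axes) [-0.024   0.3023  0.4465]
  world yaw err 1.53 -> spin rad -0.0268 j6 128.4
  world yaw err -178.47 -> spin rad 3.1148 j6 128.4
```

```bash
python3 -m creep '[{"hand":0.9,"linear":[-0.004,0.022,0.032],"spin":0},{"hand":0.9,"linear":[-0.004,0.022,0.032],"spin":0},{"hand":0.9,"linear":[-0.004,0.022,0.032],"spin":0},{"hand":0.9,"linear":[-0.004,0.022,0.032],"spin":0},{"hand":0.9,"linear":[-0.004,0.022,0.032],"spin":0}]'>/dev/null; python3 -m creep '[{"hand":0.9,"linear":[-0.004,0.022,0.032],"spin":-0.003},{"hand":0.9,"linear":[-0.004,0.022,0.032],"spin":-0.003},{"hand":0.9,"linear":[-0.004,0.022,0.032],"spin":-0.003},{"hand":0.9,"linear":[-0.004,0.022,0.032],"spin":0},{"hand":0.9,"linear":[-0.004,0.022,0.032],"spin":0}]';  python3 -c "
from h import *
delta([640,-269,200],-16.5)
"
```

```text
clock: 7.37
tcp_pos: [593.3, -129.5, 191.1]
orientation: [[-0.056, 0.956, -0.288], [-0.003, -0.288, -0.958], [-0.998, -0.053, 0.019]]
force: [1.2, -0.1, -0.0]
grip_width: 0.475
t 7.37 tcp [ 593.3 -129.5  191.1] yaw_y -16.77 tilt [0.0561 0.003 ] F [ 1.2 -0.1 -0. ] g 0.475
linear m (tool axes) [-0.0111  0.0844  0.1204]
  world yaw err 0.27 -> spin rad -0.0048 j6 89.0
  world yaw err -179.73 -> spin rad 3.1368 j6 89.0
```

```bash
cat > w.py <<'E'
from h import *
n=int(sys.argv[1])
for i in range(n): optics.camera('wrist')
st()
E
python3 w.py 2;python3 w.py 2;python3 w.py 4; python3 -m creep '[{"hand":0.9,"linear":[0,0,0],"spin":0}]' >/dev/null; python3 w.py 2; python3 w.py 6; python3 -m creep '[{"hand":0.9,"linear":[0,0,0],"spin":0}]' >/dev/null; python3 w.py 2; python3 w.py 6
```

```text
t 7.47 tcp [ 594.7 -133.6  190.8] yaw_y -17.17 tilt [0.0541 0.0058] F [ 0.5  0.5 -0.8] g 0.475
t 7.57 tcp [ 593.3 -128.6  191. ] yaw_y -16.9 tilt [0.056  0.0026] F [-0.1 -0.3 -1.3] g 0.479
t 7.77 tcp [ 593.4 -126.1  192.6] yaw_y -16.66 tilt [0.0544 0.0036] F [-0.2  0.5 -1.1] g 0.481
t 7.95 tcp [ 593.1 -124.8  192.6] yaw_y -16.55 tilt [0.0548 0.0034] F [-0.8  0.7 -1.5] g 0.475
t 8.25 tcp [ 593.5 -126.   192.7] yaw_y -16.65 tilt [0.0542 0.0037] F [ 0.1 -0.8 -1.6] g 0.482
t 8.43 tcp [ 593.5 -126.1  192.7] yaw_y -16.65 tilt [0.0541 0.0037] F [ 0.2  0.7 -1. ] g 0.476
t 8.73 tcp [ 593.5 -126.1  192.7] yaw_y -16.65 tilt [0.0541 0.0037] F [-0.1  1.2 -1.5] g 0.474
```

```bash
python3 -m creep '[{"hand":0.9,"linear":[0.03,0,0],"spin":0},{"hand":0.9,"linear":[0,0,0],"spin":0},{"hand":0.9,"linear":[0,0,0],"spin":0},{"hand":0.9,"linear":[0,0,0],"spin":0},{"hand":0.9,"linear":[0,0,0],"spin":0}]'; python3 w.py 2; python3 w.py 6
```

```text
clock: 9.15
tcp_pos: [592.2, -126.4, 164.4]
orientation: [[-0.053, 0.957, -0.286], [-0.004, -0.286, -0.958], [-0.999, -0.05, 0.019]]
force: [-0.2, -0.6, -0.6]
grip_width: 0.476
t 9.25 tcp [ 592.4 -126.4  164.5] yaw_y -16.66 tilt [0.0523 0.0043] F [ 0.8  0.3 -0.2] g 0.477
t 9.55 tcp [ 591.8 -126.2  163.6] yaw_y -16.66 tilt [0.0538 0.0038] F [-0.2  0.3  0.1] g 0.477
```

```bash
python3 -m creep '[{"hand":0.9,"linear":[-0.04,0,0],"spin":0},{"hand":0.9,"linear":[-0.04,0,0],"spin":0}]'; python3 w.py 8;  python3 -m creep '[{"hand":0.9,"linear":[0.04,0,0],"spin":0},{"hand":0.9,"linear":[0.04,0,0],"spin":0},{"hand":0.9,"linear":[0,0,0],"spin":0},{"hand":0.9,"linear":[0,0,0],"spin":0}]'; python3 w.py 8
```

```text
clock: 9.72
tcp_pos: [587.5, -123.4, 233.4]
orientation: [[-0.078, 0.955, -0.285], [0.004, -0.286, -0.958], [-0.997, -0.076, 0.019]]
force: [1.1, 0.3, -0.2]
grip_width: 0.481
t 10.12 tcp [ 588.7 -123.7  232.6] yaw_y -16.66 tilt [ 0.076  -0.0032] F [-0.8  0.5 -1.2] g 0.476
clock: 10.45
tcp_pos: [580.8, -123.0, 148.8]
orientation: [[-0.079, 0.955, -0.285], [0.004, -0.286, -0.958], [-0.997, -0.077, 0.019]]
force: [0.2, -0.4, 0.5]
grip_width: 0.483
t 10.85 tcp [ 583.5 -123.8  151.4] yaw_y -16.67 tilt [ 0.0723 -0.002 ] F [ 0.6  0.3 -0.1] g 0.479
```

```bash
python3 -m creep '[{"hand":0.9,"linear":[0,-0.04,0],"spin":0},{"hand":0.9,"linear":[0,-0.04,0],"spin":0}]' >/dev/null; python3 w.py 8;  python3 -m creep '[{"hand":0.9,"linear":[0,0.04,0],"spin":0},{"hand":0.9,"linear":[0,0.04,0],"spin":0}]'>/dev/null; python3 w.py 8;  python3 -m creep '[{"hand":0.9,"linear":[0.04,0,0],"spin":0},{"hand":0.9,"linear":[0.02,0,0],"spin":0}]'>/dev/null; python3 w.py 8
```

```text
t 11.42 tcp [ 515.  -103.9  156.3] yaw_y -16.71 tilt [0.0638 0.0007] F [-0.4 -0.2 -1.4] g 0.475
t 11.98 tcp [ 581.2 -123.1  148.9] yaw_y -16.67 tilt [ 0.0786 -0.0041] F [-0.1  0.8 -0.7] g 0.473
t 12.55 tcp [ 583.6 -124.9   98.6] yaw_y -16.65 tilt [0.0605 0.0017] F [-0.2 -0.2 -1. ] g 0.477
```

```bash
python3 -m creep '[{"hand":0.9,"linear":[-0.0415,0,0],"spin":0}]' >/dev/null; python3 w.py 6; python3 -m creep '[{"hand":0.9,"linear":[-0.0415,0,0],"spin":0}]' >/dev/null; python3 w.py 6; python3 -m creep '[{"hand":0.9,"linear":[-0.0415,0,0],"spin":0}]' >/dev/null; python3 w.py 8;  python3 -m creep '[{"hand":0.9,"linear":[0.0415,0,0],"spin":0},{"hand":0.9,"linear":[0.0415,0,0],"spin":0},{"hand":0.9,"linear":[0.04,0,0],"spin":0}]'>/dev/null; python3 w.py 8
```

```text
t 12.93 tcp [ 585.9 -124.8  138.4] yaw_y -16.65 tilt [0.0606 0.0017] F [-0.4  0.8 -1.4] g 0.479
t 13.32 tcp [ 587.8 -124.6  178.6] yaw_y -16.65 tilt [0.0622 0.0011] F [ 0.   0.5 -0.9] g 0.48
t 13.8 tcp [ 589.9 -124.4  218.7] yaw_y -16.66 tilt [0.064  0.0005] F [ 0.3 -0.8 -0.7] g 0.474
t 14.45 tcp [ 592.  -127.5  106.4] yaw_y -16.64 tilt [0.0417 0.0076] F [-0.6 -0.8 -0.1] g 0.479
```

```bash
python3 -m creep '[{"hand":0.9,"linear":[-0.0415,0,0],"spin":0}]' >/dev/null; python3 w.py 5; python3 -m creep '[{"hand":0.9,"linear":[-0.0415,0,0],"spin":0}]' >/dev/null; python3 w.py 5; python3 -m creep '[{"hand":0.9,"linear":[-0.0415,0,0],"spin":0}]' >/dev/null; python3 w.py 6;  python3 -m creep '[{"hand":0.9,"linear":[0.0415,0,0],"spin":0},{"hand":0.9,"linear":[0.0415,0,0],"spin":0},{"hand":0.9,"linear":[0.04,0,0],"spin":0}]'>/dev/null; python3 w.py 6; python3 -m creep '[{"hand":0.9,"linear":[-0.0415,0,0],"spin":0}]' >/dev/null; python3 w.py 5; python3 -m creep '[{"hand":0.9,"linear":[-0.0415,0,0],"spin":0}]' >/dev/null; python3 w.py 5; python3 -m creep '[{"hand":0.9,"linear":[-0.0415,0,0],"spin":0}]' >/dev/null; python3 w.py 6;  python3 -c "
from h import *
delta([640,-269,200],-16.5)
"
```

```text
t 14.78 tcp [ 594.8 -127.6  146.8] yaw_y -16.64 tilt [0.0378 0.0088] F [-0.6 -0.5 -1.5] g 0.477
t 15.12 tcp [ 596.4 -127.2  186.2] yaw_y -16.64 tilt [0.0375 0.0089] F [-0.4  0.6 -1.1] g 0.477
t 15.5 tcp [ 597.6 -126.8  226.3] yaw_y -16.64 tilt [0.0391 0.0084] F [-0.2  1.  -1. ] g 0.478
t 16.05 tcp [ 601.4 -130.4  112.6] yaw_y -16.63 tilt [0.0198 0.0145] F [ 0.4 -0.2 -0.7] g 0.48
t 16.38 tcp [ 604.1 -130.4  154.6] yaw_y -16.62 tilt [0.0143 0.0162] F [ 0.3 -0.7 -1.5] g 0.477
t 16.72 tcp [ 604.8 -129.8  193.4] yaw_y -16.62 tilt [0.0135 0.0165] F [ 0.1  0.1 -0.8] g 0.474
t 17.1 tcp [ 605.1 -129.1  233.6] yaw_y -16.62 tilt [0.0151 0.016 ] F [-0.8  0.1 -0.1] g 0.477
t 17.1 tcp [ 605.1 -129.1  233.6] yaw_y -16.62 tilt [0.0151 0.016 ] F [-0.8  0.1 -0.1] g 0.477
linear m (tool axes) [0.0353 0.0738 0.1234]
  world yaw err 0.12 -> spin rad -0.0021 j6 89.2
  world yaw err -179.88 -> spin rad 3.1395 j6 89.2
```

```bash
python3 -m creep '[{"hand":0.9,"linear":[0,0.019,0.032],"spin":0}]' >/dev/null; python3 w.py 4; python3 -m creep '[{"hand":0.9,"linear":[0,0.019,0.032],"spin":0}]' >/dev/null; python3 w.py 4; python3 -m creep '[{"hand":0.9,"linear":[0,0.019,0.032],"spin":0}]' >/dev/null; python3 w.py 4; python3 -m creep '[{"hand":0.9,"linear":[0,0.019,0.032],"spin":0}]' >/dev/null; python3 w.py 4; python3 -c "
from h import *
save('wrist','d1')
delta([640,-269,200],-16.5)
"
```

```text
t 17.38 tcp [ 613.7 -165.8  232.3] yaw_y -16.71 tilt [0.0174 0.0149] F [-0.2  1.1 -0.6] g 0.48
t 17.67 tcp [ 622.4 -201.9  231.7] yaw_y -16.76 tilt [0.0187 0.0139] F [-0.2  0.6 -0.8] g 0.48
t 17.95 tcp [ 631.2 -237.6  231.5] yaw_y -16.78 tilt [0.0192 0.013 ] F [ 0.4  0.8 -0.8] g 0.478
t 18.23 tcp [ 640.2 -273.2  231.6] yaw_y -16.78 tilt [0.0193 0.0123] F [ 0.3  0.2 -0.8] g 0.483
t 18.28 tcp [ 640.4 -272.7  232.1] yaw_y -16.73 tilt [0.0188 0.0124] F [ 0.   0.6 -0.1] g 0.477
linear m (tool axes) [ 0.0321 -0.0009 -0.004 ]
  world yaw err 0.23 -> spin rad -0.0041 j6 78.9
  world yaw err -179.77 -> spin rad 3.1375 j6 78.9
```

View pics/d1.png

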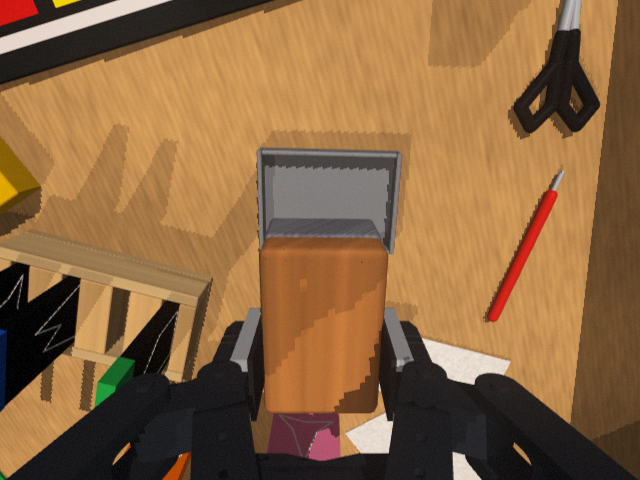

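Run:
```python
from h import *
im,s=load('d1')
a=onz('wrist',(259,150),20,s);b=onz('wrist',(401,153),20,s); v=b-a; y=np.degrees(np.arctan2(v[1],v[0]));print(a,b,np.linalg.norm(v),y)
n=np.array([np.sin(np.radians(y)),-np.cos(np.radians(y))]); c=(a+b)[:2]/2+42.5*n; print('centre',c)
delta([*(c*.5+np.array([640.6,-269.2])*.5),60],y)
```

```text
[ 603.78666817 -214.55773808   20.        ] [ 709.808082   -248.76512414   20.        ] 111.40325601104415 -17.882088635876713
centre [ 643.74736237 -272.10827484]
t 18.28 tcp [ 640.4 -272.7  232.1] yaw_y -16.73 tilt [0.0188 0.0124] F [ 0.   0.6 -0.1] g 0.477
linear m (tool axes) [ 0.172   0.0036 -0.0054]
  world yaw err -1.15 -> spin rad 0.02 j6 78.9
  world yaw err 178.85 -> spin rad -3.1216 j6 78.9
```

Run:
```python
from h import *
im,s=load('d1')
o=s['orientation']
for z in (180,185,190):
  e=onz('wrist',(326,219),z,s); print(z, 'edge mid rel tcp in tool', (o.T@(e-s['tcp_pos'])).round(1))
for z in (220,225,230):
  e=onz('wrist',(323,238),z,s);f=onz('wrist',(323,413),z,s); print(z, 'top edges', (o.T@(e-s['tcp_pos'])).round(1),(o.T@(f-s['tcp_pos'])).round(1))
```

```text
180 edge mid rel tcp in tool [ 51.    2.2 -34.7]
185 edge mid rel tcp in tool [ 46.    2.1 -36. ]
190 edge mid rel tcp in tool [ 41.    2.1 -37.3]
220 top edges [ 11.    0.8 -38.6] [12.2  0.8 32. ]
225 top edges [  5.9   0.7 -40.2] [ 7.1  0.8 27.7]
230 top edges [  0.9   0.7 -41.7] [ 2.   0.8 23.4]
```

```bash
python3 -m creep '[{"hand":0.9,"linear":[0.041,0,0.002],"spin":0.02}]' >/dev/null; python3 w.py 4; python3 -m creep '[{"hand":0.9,"linear":[0.041,0,0.001],"spin":0}]' >/dev/null; python3 w.py 4; python3 -m creep '[{"hand":0.9,"linear":[0.041,0,0],"spin":0}]' >/dev/null; python3 w.py 4; python3 -c "
from h import *
save('wrist','d2')
delta([640.6,-275.9,54],-17.5)
"
```

```text
t 18.57 tcp [ 638.  -273.3  190.9] yaw_y -17.79 tilt [0.0216 0.0107] F [0.3 0.2 0.7] g 0.481
t 18.85 tcp [ 638.  -274.8  152.4] yaw_y -17.75 tilt [0.0193 0.0118] F [-0.1 -0.7 -0.3] g 0.475
t 19.13 tcp [ 638.9 -275.9  114.5] yaw_y -17.74 tilt [0.0161 0.0135] F [ 0.7  0.7 -0.4] g 0.477
t 19.18 tcp [ 639.5 -276.3  115.3] yaw_y -17.74 tilt [0.0144 0.0144] F [ 1.1  0.7 -0.4] g 0.475
linear m (tool axes) [ 0.0613  0.0015 -0.0018]
  world yaw err 0.24 -> spin rad -0.0042 j6 79.6
  world yaw err -179.76 -> spin rad 3.1374 j6 79.6
```

View pics/d2.png

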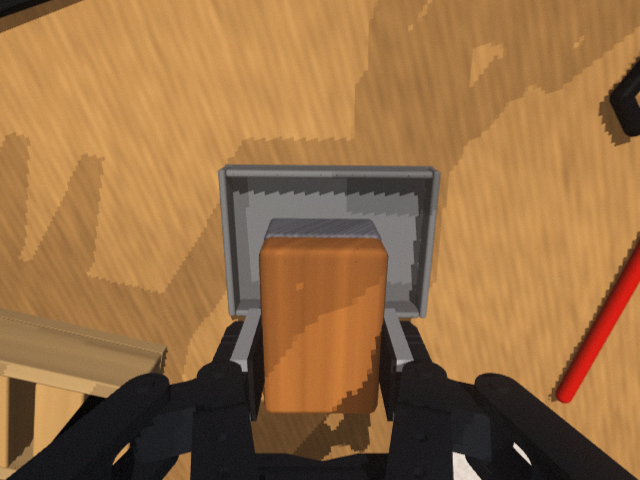

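Run:
```python
from h import *
im,s=load('d2')
o=s['orientation']
for p in ((221,168),(438,168),(233,316),(425,316)):
  e=onz('wrist',p,20,s); print('tray', (o.T@(e-s['tcp_pos'])).round(1))
for z in (64,67,70):
  e=onz('wrist',(326,219),z,s); print(z, 'bottom edge', (o.T@(e-s['tcp_pos'])).round(1))
```

```text
tray [ 94.2 -51.1 -50.5]
tray [ 93.   59.6 -50.7]
tray [ 95.8 -51.   34.7]
tray [94.5 60.1 34.1]
64 bottom edge [ 49.9   2.2 -35. ]
67 bottom edge [ 46.9   2.2 -35.8]
70 bottom edge [ 43.9   2.2 -36.6]
```

```bash
python3 -m creep '[{"hand":0.9,"linear":[0.025,0.003,-0.003],"spin":0}]' >/dev/null; python3 w.py 5; python3 -m creep '[{"hand":0.9,"linear":[0.024,0,0],"spin":0}]' >/dev/null; python3 w.py 5; python3 -c "
from h import *
save('wrist','d3')
"
```

```text
t 19.52 tcp [ 643.8 -275.2   92.4] yaw_y -17.74 tilt [0.0124 0.0156] F [-0.1  0.2 -0.2] g 0.472
t 19.85 tcp [ 643.6 -275.8   69.6] yaw_y -17.74 tilt [0.0121 0.0158] F [-0.5 -0.3 -0.1] g 0.478
```

View pics/d3.png

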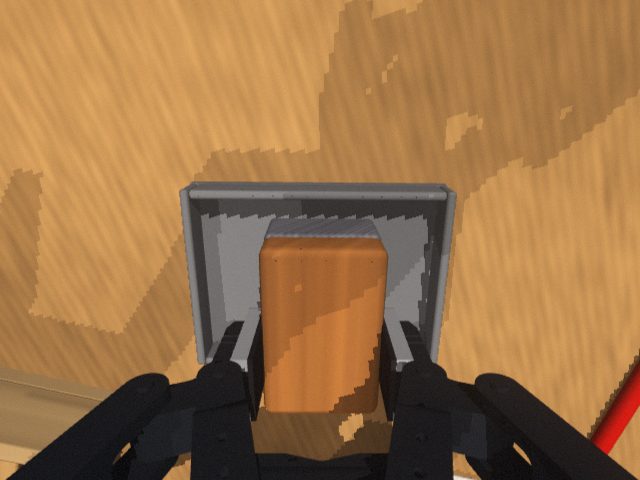

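Run:
```python
from h import *
im,s=load('d3')
o=s['orientation']
for p in ((181,187),(455,188),(200,362),(437,362)):
  e=onz('wrist',p,20,s); print('tray', (o.T@(e-s['tcp_pos'])).round(1))
for p in ((272,219),(380,219)):
  e=onz('wrist',p,23,s); print('bottom edge', (o.T@(e-s['tcp_pos'])).round(1))
```

```text
tray [ 49.  -57.  -48.7]
tray [ 48.3  54.6 -48.4]
tray [ 50.6 -57.5  35.2]
tray [49.9 55.  34.8]
bottom edge [ 46. -20. -36.]
bottom edge [ 45.7  24.3 -36.1]
```

```bash
python3 -m creep '[{"hand":0.9,"linear":[0,-0.003,-0.0035],"spin":0}]' >/dev/null; python3 w.py 5; python3 -m creep '[{"hand":0.9,"linear":[0.016,0,0],"spin":0}]' >/dev/null; python3 w.py 5;python3 -m creep '[{"hand":0.9,"linear":[0.003,0,0],"spin":0}]' >/dev/null; python3 w.py 5; python3 -c "
from h import *
save('wrist','d4')
"
```

```text
t 20.23 tcp [ 642.3 -271.6   70.3] yaw_y -17.73 tilt [0.0107 0.0166] F [ 0.1 -0.8 -0.9] g 0.479
t 20.57 tcp [ 642.  -271.8   54.4] yaw_y -17.73 tilt [0.0112 0.0163] F [ 0.   0.9 -0.8] g 0.476
t 20.9 tcp [ 642.1 -271.9   51.6] yaw_y -17.73 tilt [0.011  0.0164] F [ 0.6 -0.1 -0. ] g 0.475
```

View pics/d4.png

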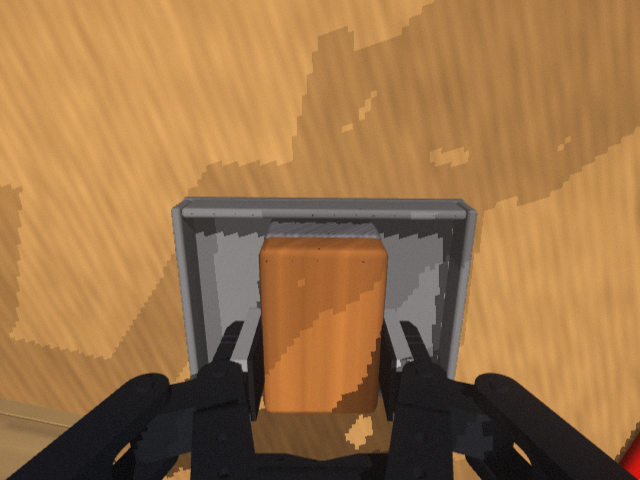

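```bash
python3 -m creep '[{"hand":0.9,"linear":[0.002,0,0],"spin":0}]' >/dev/null; python3 w.py 4; python3 -m creep '[{"hand":0.9,"linear":[0.002,0,0],"spin":0}]' >/dev/null; python3 w.py 4; python3 -m creep '[{"hand":-0.2,"linear":[0,0,0],"spin":0}]' >/dev/null; python3 w.py 3;python3 -m creep '[{"hand":-0.4,"linear":[0,0,0],"spin":0}]' >/dev/null; python3 w.py 6; python3 -m creep '[{"hand":-0.4,"linear":[-0.041,0,0],"spin":0}]' >/dev/null; python3 w.py 4; python3 -m creep '[{"hand":-0.4,"linear":[-0.041,0,0],"spin":0}]' >/dev/null; python3 w.py 4; python3 -c "
from h import *
save('wrist','d5')
"
```

```text
t 21.23 tcp [ 642.  -271.9   49.5] yaw_y -17.73 tilt [0.0111 0.0164] F [ 0.1 -0.6 -1. ] g 0.476
t 21.52 tcp [ 642.1 -272.2   49.1] yaw_y -17.74 tilt [0.0103 0.017 ] F [-2.6  0.9  7.2] g 0.481
t 21.75 tcp [ 642.3 -272.3   49.3] yaw_y -17.73 tilt [0.0097 0.0173] F [-0.5 -0.1 -0.8] g 0.598
t 22.13 tcp [ 642.3 -272.2   49.1] yaw_y -17.73 tilt [0.0099 0.0172] F [ 0.5 -0.7 -0.5] g 0.699
t 22.42 tcp [ 644.2 -272.4   92. ] yaw_y -17.73 tilt [0.006  0.0192] F [ 0.5  0.3 -1. ] g 0.699
t 22.7 tcp [ 645.4 -272.   132.7] yaw_y -17.73 tilt [0.0034 0.0206] F [-0.1  0.1  0.4] g 0.699
```

View pics/d5.png

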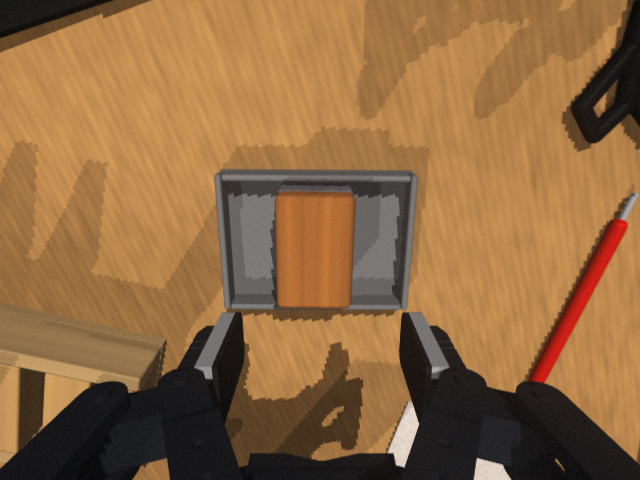

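```bash
python3 -m creep '[{"hand":-0.4,"linear":[-0.041,0,0],"spin":0}]' >/dev/null; python3 w.py 4; python3 -m creep '[{"hand":-0.4,"linear":[-0.02,0,0],"spin":0}]' >/dev/null; python3 w.py 5; python3 -m creep '[{"hand":-0.4,"linear":[0,0,0],"spin":-0.123},{"hand":-0.4,"linear":[0,0,0],"spin":-0.123},{"hand":-0.4,"linear":[0,0,0],"spin":-0.123},{"hand":-0.4,"linear":[0,0,0],"spin":-0.123},{"hand":-0.4,"linear":[0,0,0],"spin":-0.123}]'>/dev/null; python3 w.py 4; python3 -m creep '[{"hand":-0.4,"linear":[0,0,0],"spin":-0.123},{"hand":-0.4,"linear":[0,0,0],"spin":-0.123},{"hand":-0.4,"linear":[0,0,0],"spin":-0.123},{"hand":-0.4,"linear":[0,0,0],"spin":-0.123},{"hand":-0.4,"linear":[0,0,0],"spin":-0.123}]'>/dev/null; python3 w.py 4; python3 -m creep '[{"hand":-0.4,"linear":[0,0,0],"spin":-0.123},{"hand":-0.4,"linear":[0,0,0],"spin":-0.123},{"hand":-0.4,"linear":[0,0,0],"spin":-0.12},{"hand":-0.4,"linear":[0,0,0],"spin":-0.12},{"hand":-0.4,"linear":[0,0,0],"spin":-0.1}]'>/dev/null; python3 w.py 4; python3 -c "
from h import *
save('top','e1')
delta([562,-24,190],88)
"
```

```text
t 23.03 tcp [ 645.3 -271.1  172.4] yaw_y -17.73 tilt [0.0044 0.0201] F [ 0.1  0.3 -0.2] g 0.699
t 23.37 tcp [ 645.  -270.6  190.9] yaw_y -17.73 tilt [0.0057 0.0194] F [-0.5 -0.1 -0.3] g 0.701
t 23.98 tcp [ 642.5 -269.4  182.8] yaw_y 17.77 tilt [0.0143 0.0149] F [ 0.5 -0.1  0. ] g 0.699
t 24.6 tcp [ 642.2 -269.3  181.1] yaw_y 53.06 tilt [0.0156 0.0142] F [-0.1 -0.5 -0.2] g 0.697
t 25.22 tcp [ 642.3 -269.4  180.9] yaw_y 86.64 tilt [0.0154 0.0143] F [ 0.1 -0.4  0.2] g 0.7
t 25.27 tcp [ 642.3 -269.3  180.9] yaw_y 86.69 tilt [0.0154 0.0143] F [-0.3  0.2  0.3] g 0.698
linear m (tool axes) [-0.0114  0.2401 -0.0945]
  world yaw err 1.31 -> spin rad -0.0229 j6 -24.2
  world yaw err -178.69 -> spin rad 3.1187 j6 -24.2
```

View pics/e1.png

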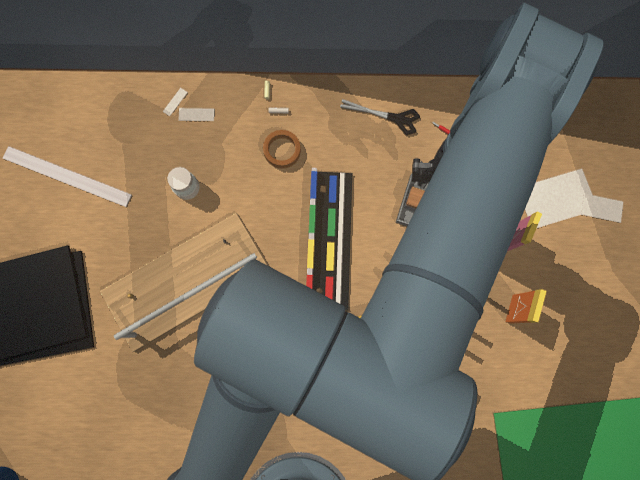

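```bash
python3 -m creep '[{"hand":-0.4,"linear":[-0.001,0.035,-0.014],"spin":-0.006}]' >/dev/null; python3 w.py 4; python3 -m creep '[{"hand":-0.4,"linear":[-0.001,0.035,-0.014],"spin":-0.006}]' >/dev/null; python3 w.py 3; python3 -m creep '[{"hand":-0.4,"linear":[-0.001,0.035,-0.014],"spin":-0.006}]' >/dev/null; python3 w.py 3; python3 -m creep '[{"hand":-0.4,"linear":[-0.001,0.035,-0.014],"spin":-0.006}]' >/dev/null; python3 w.py 3; python3 -m creep '[{"hand":-0.4,"linear":[-0.001,0.035,-0.014],"spin":0}]' >/dev/null; python3 w.py 3; python3 -m creep '[{"hand":-0.4,"linear":[-0.001,0.035,-0.014],"spin":0}]' >/dev/null; python3 w.py 3; python3 -m creep '[{"hand":-0.4,"linear":[0,0.03,-0.012],"spin":0}]' >/dev/null; python3 w.py 5;  python3 -c "
from h import *
save('wrist','e2')
delta([562,-24,60],88)
"
```

```text
t 25.55 tcp [ 629.9 -232.6  181.5] yaw_y 87.0 tilt [0.0162 0.0141] F [-0.   0.2  0.9] g 0.698
t 25.78 tcp [ 617.2 -195.6  182.2] yaw_y 87.37 tilt [0.0171 0.0137] F [ 1.5 -1.8  1.1] g 0.699
t 26.02 tcp [ 605.  -159.2  183.5] yaw_y 87.76 tilt [0.0166 0.0139] F [ 0.  -1.1 -0. ] g 0.701
t 26.25 tcp [ 592.9 -123.4  185. ] yaw_y 88.14 tilt [0.0154 0.0145] F [ 0.7 -0.2 -0.6] g 0.698
t 26.48 tcp [580.8 -87.9 186.4] yaw_y 88.19 tilt [0.014  0.0152] F [-0.3 -0.8 -0.2] g 0.702
t 26.72 tcp [568.7 -52.5 187.6] yaw_y 88.24 tilt [0.0128 0.0159] F [ 1.1 -0.2  0. ] g 0.698
t 27.05 tcp [558.8 -23.6 187.5] yaw_y 88.17 tilt [0.0114 0.0171] F [-0.  -0.8  0.2] g 0.697
t 27.1 tcp [558.7 -23.6 187.4] yaw_y 88.15 tilt [0.0116 0.0168] F [ 0.8 -0.1  0.1] g 0.7
linear m (tool axes) [0.1274 0.0019 0.0047]
  world yaw err -0.15 -> spin rad 0.0027 j6 -6.5
  world yaw err 179.85 -> spin rad -3.1389 j6 -6.5
```

View pics/e2.png

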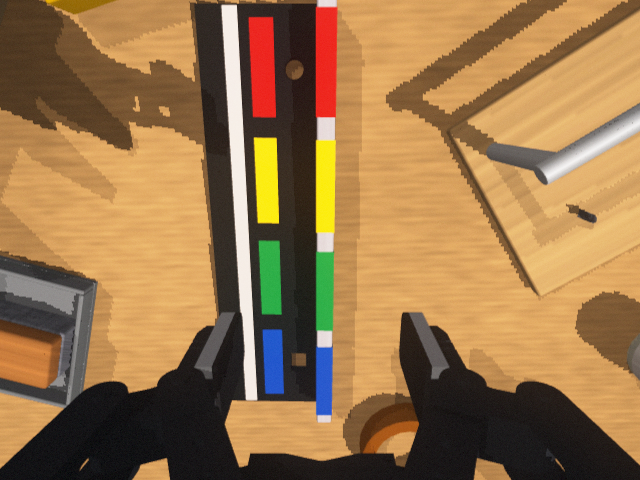

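Run:
```python
from h import *
im,s=load('e2')
o=s['orientation']
print('bar mid tool', (o.T@(onz('wrist',(325.5,242),34,s)-s['tcp_pos'])).round(1), onz('wrist',(325.5,242),34,s))
a=onz('wrist',(294.5,70),8,s);b=onz('wrist',(299.5,359),8,s);v=a-b;print(a,b,np.linalg.norm(v),np.degrees(np.arctan2(v[1],v[0]))-90,(a+b)/2)
print('zrow',o[2])
p=onz('wrist',(327,10),34,s);q=onz('wrist',(323.5,415),34,s);v=p-q;print(np.degrees(np.arctan2(v[1],v[0]))-90)
```

```text
bar mid tool [153.5   0.5   5.4] [562.53553428 -25.87206932  34.        ]
[449.0437925  -43.66098186   8.        ] [672.33474204 -51.05712968   8.        ] 223.4134086174183 88.10286454861188 [560.68926727 -47.35905577   8.        ]
zrow [-0.99978993 -0.01741013 -0.01081613]
87.84706266477227
```

```bash
python3 -m creep '[{"hand":-0.4,"linear":[0.041,0,0.003],"spin":0.003}]' >/dev/null; python3 w.py 3; python3 -m creep '[{"hand":-0.4,"linear":[0.041,0,0.002],"spin":0}]' >/dev/null; python3 w.py 3; python3 -m creep '[{"hand":-0.4,"linear":[0.032,0,0],"spin":0}]' >/dev/null; python3 w.py 5;  python3 -c "
from h import *
save('wrist','e3')
delta([562.2,-25,39],88)
"
```

```text
t 27.33 tcp [559.2 -25.2 144. ] yaw_y 87.91 tilt [0.0177 0.0162] F [-0.4  0.1  0.5] g 0.696
t 27.57 tcp [558.9 -26.3 104. ] yaw_y 87.86 tilt [0.0223 0.0156] F [-0.2 -0.2  0.3] g 0.698
t 27.9 tcp [559.3 -27.   74.2] yaw_y 87.86 tilt [0.0201 0.0159] F [0.5 0.4 0.5] g 0.702
t 27.95 tcp [559.7 -27.   74.4] yaw_y 87.86 tilt [0.0192 0.0161] F [-0.   0.5 -0.1] g 0.698
linear m (tool axes) [0.0353 0.0026 0.0031]
  world yaw err 0.14 -> spin rad -0.0024 j6 -6.5
  world yaw err -179.86 -> spin rad 3.1392 j6 -6.5
```

View pics/e3.png

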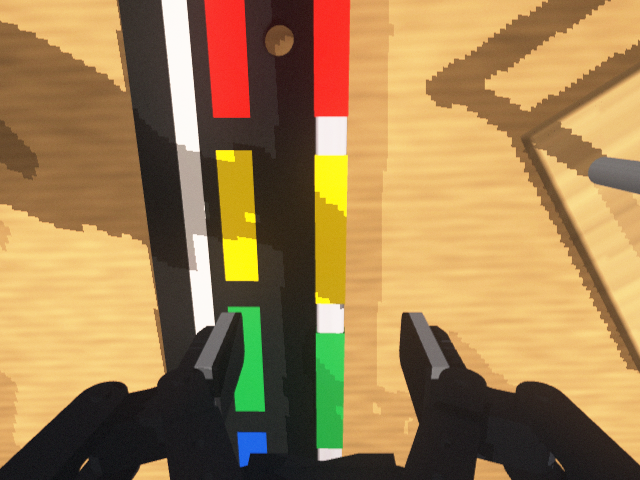

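```bash
python3 - <<'E'
from h import *
im,s=load('e3');o=s['orientation']
for p in ((316,318),(344,318),(315,152),(348,152)): print((o.T@(onz('wrist',p,34,s)-s['tcp_pos'])).round(1))
E
python3 -m creep '[{"hand":-0.4,"linear":[0.022,0.002,0.003],"spin":0}]' >/dev/null; python3 w.py 5
```

```text
[40.2 -4.6  3.7]
[40.1  7.5  3.6]
[ 41.6  -4.7 -65.9]
[ 41.4   7.8 -66. ]
t 28.28 tcp [562.8 -25.5  53.6] yaw_y 87.87 tilt [0.0183 0.0163] F [-0.  -0.1  0.2] g 0.698
```

Now final lowering and closing on the bar.

```bash
python3 -m creep '[{"hand":-0.4,"linear":[0.013,0,0],"spin":0}]' >/dev/null; python3 w.py 5; python3 -m creep '[{"hand":1,"linear":[0,0,0],"spin":0}]' >/dev/null; python3 w.py 5; python3 w.py 5; python3 w.py 5;python3 w.py 5; python3 -c "
from h import *
save('wrist','e4'); print(sensors.sense()['orientation'][2])
"
```

```text
t 28.62 tcp [562.7 -25.7  41.4] yaw_y 87.87 tilt [0.0178 0.0164] F [0.7 0.7 0.3] g 0.7
t 28.95 tcp [563.  -25.4  41.7] yaw_y 87.87 tilt [0.0171 0.0154] F [ 0.9  0.8 11.4] g 0.135
t 29.2 tcp [563.1 -25.4  41.9] yaw_y 87.88 tilt [0.0169 0.0156] F [-1.8  2.4  6.3] g 0.129
t 29.45 tcp [563.1 -25.4  41.9] yaw_y 87.88 tilt [0.0169 0.0156] F [-0.9  1.2  5.1] g 0.12
t 29.7 tcp [563.1 -25.4  41.9] yaw_y 87.88 tilt [0.0168 0.0156] F [-1.8  1.4  4.8] g 0.116
[-0.99973505 -0.01621678 -0.01633529]
```

View pics/e4.png

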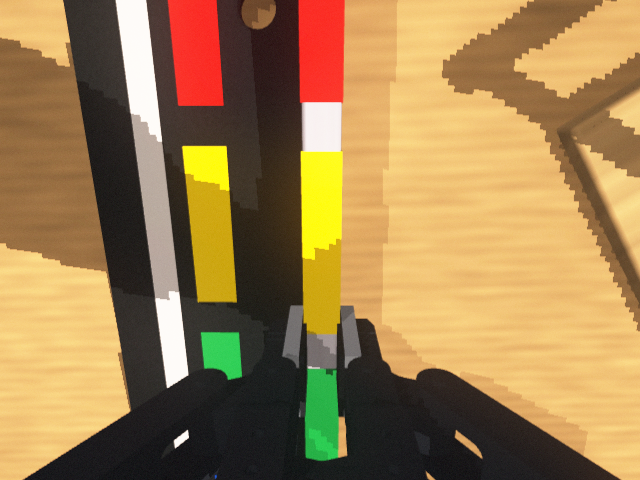

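```bash
python3 -m creep '[{"hand":1,"linear":[-0.02,0,0],"spin":0}]' >/dev/null; python3 w.py 4; python3 -m creep '[{"hand":1,"linear":[-0.035,0,0],"spin":0}]' >/dev/null; python3 w.py 4; python3 -m creep '[{"hand":1,"linear":[-0.035,0,0],"spin":0}]' >/dev/null; python3 w.py 4;python3 -m creep '[{"hand":1,"linear":[-0.035,0,0],"spin":0}]' >/dev/null; python3 w.py 5; python3 -c "
from h import *
save('wrist','f1'); print(sensors.sense()['orientation'][2])
"
```

```text
t 30.03 tcp [563.6 -25.3  61.5] yaw_y 87.88 tilt [0.0165 0.016 ] F [-0.3 -0.6 -4.2] g 0.126
t 30.32 tcp [564.5 -24.9  96.1] yaw_y 87.87 tilt [0.0157 0.0163] F [ 0.5  0.4 -3.8] g 0.124
t 30.6 tcp [564.9 -24.4 130.1] yaw_y 87.86 tilt [0.0161 0.0163] F [-0.1  0.  -2.5] g 0.125
t 30.93 tcp [564.6 -23.7 163.1] yaw_y 87.86 tilt [0.0186 0.016 ] F [-1.2 -0.  -4. ] g 0.123
[-0.99968339 -0.01652167 -0.01897796]
```

View pics/f1.png

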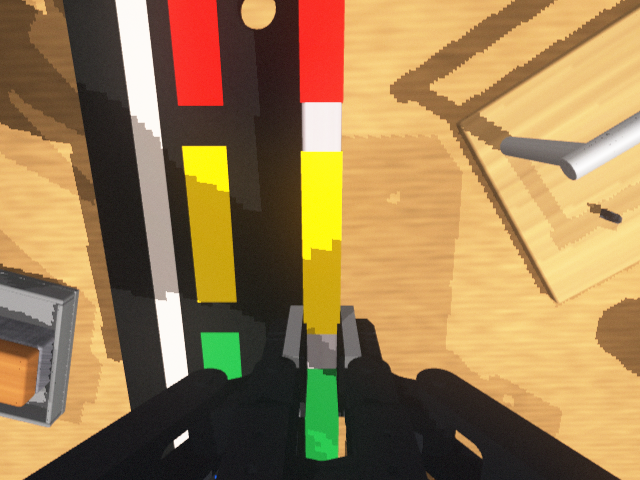

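```bash
python3 -m creep '[{"hand":1,"linear":[0,0,0],"spin":0.12},{"hand":1,"linear":[0,0,0],"spin":0.12},{"hand":1,"linear":[0,0,0],"spin":0.12},{"hand":1,"linear":[0,0,0],"spin":0.12}]'>/dev/null; python3 w.py 5; python3 -m creep '[{"hand":1,"linear":[0,0,0],"spin":0.12},{"hand":1,"linear":[0,0,0],"spin":0.12},{"hand":1,"linear":[0,0,0],"spin":0.12},{"hand":1,"linear":[0,0,0],"spin":0.12}]'>/dev/null; python3 w.py 5;  python3 -c "
from h import *
print(sensors.sense()['orientation'][2]); delta([514,272,165],31)
"
```

```text
t 31.57 tcp [560.3 -23.2 156.2] yaw_y 59.84 tilt [0.03   0.0143] F [ 0.6  0.1 -2.6] g 0.125
t 32.15 tcp [560.3 -23.2 155.4] yaw_y 32.13 tilt [0.0303 0.0144] F [-0.7 -0.2 -2.5] g 0.12
[-0.99943766 -0.03330191 -0.00391751]
t 32.15 tcp [560.3 -23.2 155.4] yaw_y 32.13 tilt [0.0303 0.0144] F [-0.7 -0.2 -2.5] g 0.12
linear m (tool axes) [-0.0124  0.1174 -0.2747]
  world yaw err -1.13 -> spin rad 0.0197 j6 49.6
  world yaw err 178.87 -> spin rad -3.1219 j6 49.6
```

```bash
python3 -m creep '[{"hand":1,"linear":[-0.004,0.015,-0.034],"spin":0.003}]' >/dev/null; python3 w.py 4; python3 -m creep '[{"hand":1,"linear":[-0.004,0.015,-0.034],"spin":0.003}]' >/dev/null; python3 w.py 4; python3 -m creep '[{"hand":1,"linear":[-0.004,0.015,-0.034],"spin":0.003}]' >/dev/null; python3 w.py 4; python3 -m creep '[{"hand":1,"linear":[-0.003,0.015,-0.034],"spin":0.003}]' >/dev/null; python3 w.py 4; python3 -m creep '[{"hand":1,"linear":[-0.003,0.015,-0.034],"spin":0.003}]' >/dev/null; python3 w.py 4; python3 -m creep '[{"hand":1,"linear":[-0.003,0.015,-0.034],"spin":0}]' >/dev/null; python3 w.py 4; python3 -m creep '[{"hand":1,"linear":[-0.003,0.015,-0.034],"spin":0}]' >/dev/null; python3 w.py 5;  python3 -c "
from h import *
save('wrist','f2')
print(sensors.sense()['orientation'][2]); delta([514,272,165],31)
save('top','f2t');save('scene','f2s')
"
```

```text
t 32.43 tcp [555.   14.3 159.2] yaw_y 32.16 tilt [0.03   0.0148] F [ 0.3 -0.4 -2.8] g 0.122
t 32.72 tcp [549.8  51.1 162.8] yaw_y 32.1 tilt [0.0297 0.0156] F [ 0.9 -0.5 -2.8] g 0.116
t 33.0 tcp [544.8  87.6 166.4] yaw_y 31.99 tilt [0.0295 0.0163] F [-0.2 -0.5 -3.7] g 0.119
t 33.28 tcp [539.8 123.8 168.9] yaw_y 31.84 tilt [0.0293 0.0173] F [ 0.2 -0.1 -2.8] g 0.124
t 33.57 tcp [534.9 159.9 171.3] yaw_y 31.68 tilt [0.0292 0.0182] F [ 0.  -0.6 -3.2] g 0.124
t 33.85 tcp [530.1 196.  173.6] yaw_y 31.68 tilt [0.0292 0.0191] F [ 0.6  0.1 -3.3] g 0.126
t 34.18 tcp [525.3 231.6 175.8] yaw_y 31.63 tilt [0.0293 0.0202] F [-0.2  0.3 -3.1] g 0.125
[-0.99936354 -0.0356366   0.00159844]
t 34.23 tcp [525.2 231.5 175.8] yaw_y 31.6 tilt [0.0295 0.02  ] F [-0.4 -0.2 -3.3] g 0.122
linear m (tool axes) [ 0.0103  0.012  -0.0404]
  world yaw err -0.6 -> spin rad 0.0106 j6 76.1
  world yaw err 179.4 -> spin rad -3.131 j6 76.1
```

View pics/f2.png

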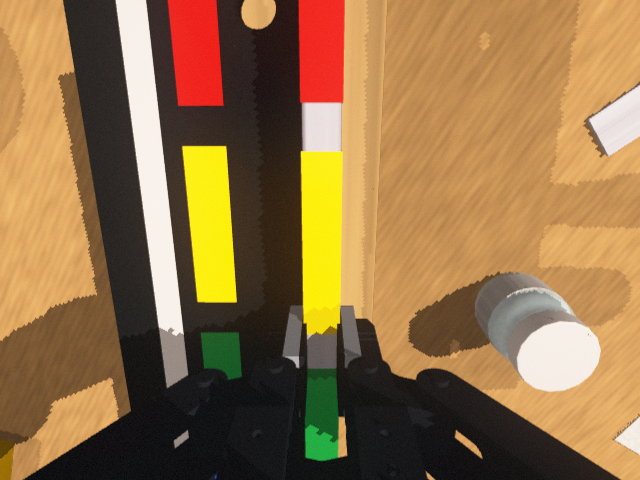

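View pics/f2t.png

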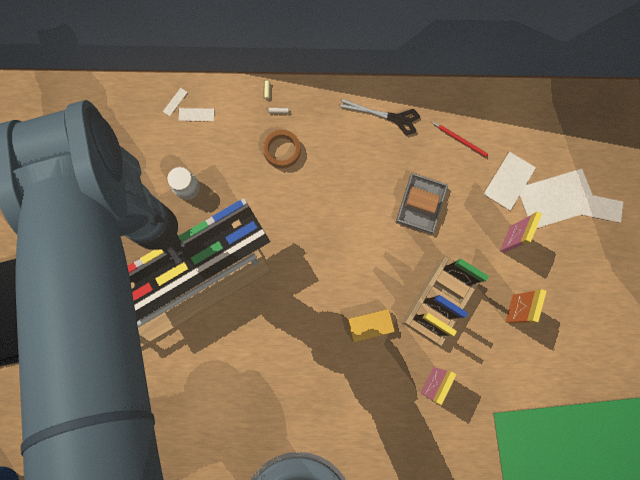

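View pics/f2s.png

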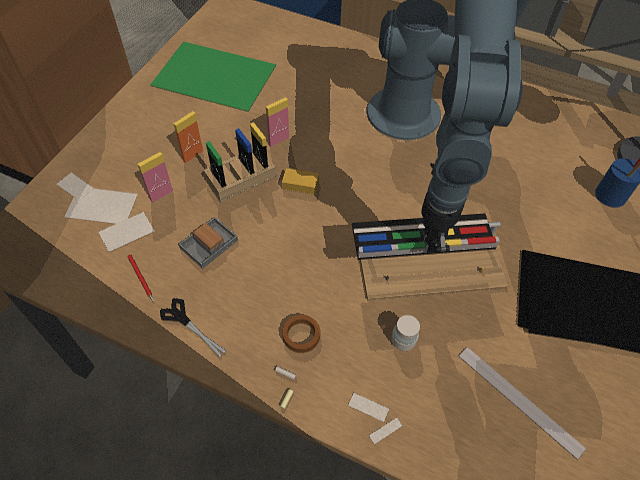

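Run:
```python
from h import *
im,s=load('e4');o=s['orientation']
for p in ((321,333),(321,369),(258,12)): print((o.T@(onz('wrist',p,34 if p[0]==321 else 8,s)-s['tcp_pos'])).round(1))
im,_=load('b_scene')
o=im[210:310,340:520,::-1]; cv2.imwrite('pics/b_sc.png',cv2.resize(o,None,fx=4,fy=4,interpolation=cv2.INTER_CUBIC))
```

```text
[ 8.  -1.6 -5.8]
[ 7.8 -1.6  8.6]
[  36.1  -22.5 -109.8]
```

View pics/b_sc.png

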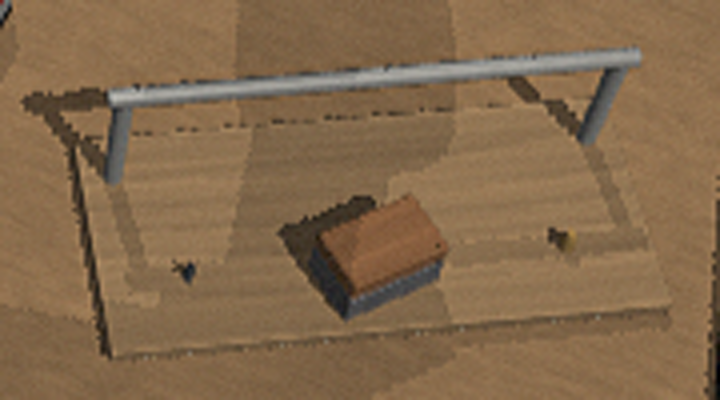

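Run:
```python
from h import *
f=lambda x,y:((x+.5)/4+339.5,(y+.5)/4+209.5)
t=lambda x,y:((x+.5)/4+89.5,(y+.5)/4+199.5)
for n,a,b in (('round top',t(156,379),f(569,235)),('diam top',t(537,161),f(187,264)),('rail+',t(103,547),f(630,57)),('rail-',t(655,226),f(115,97)),('base +x+y',t(42,368),f(668,306)),('base +x-y',t(585,57),f(112,355))):
    X,e=tri('top',a,'scene',b); print(n,X.round(1),round(e,1))
print(onz('scene',f(569,235),26),onz('scene',f(187,264),26))
```

```text
round top [436.8 358.1  24.1] 2.0
diam top [554.4 162.3  25.8] 2.0
rail+ [350.7 353.5  93.5] 4.2
rail- [509.4  91.5  93.8] 1.0
base +x+y [444. 426.   3.] 2.6
base +x-y [616.8 142.2   3. ] 0.8
[438.65875725 357.12670686  26.        ] [554.85107969 161.3703404   26.        ]
```

```bash
python3 -m creep '[{"hand":1,"linear":[0,0.006,-0.02],"spin":0.007}]' >/dev/null; python3 w.py 4; python3 -m creep '[{"hand":1,"linear":[0,0.006,-0.02],"spin":0.006}]' >/dev/null; python3 w.py 6; python3 -c "
from h import *
print(sensors.sense()['orientation'][2]); delta([513.9,272.4,90],30.8)
save('wrist','g0')
save('top','g0t');save('scene','g0s',(330,180,530,330),4)
"
```

```text
t 34.62 tcp [519.9 251.3 175.6] yaw_y 31.19 tilt [0.0295 0.0202] F [ 0.1  0.3 -3.3] g 0.126
t 35.0 tcp [514.9 270.7 175.3] yaw_y 30.81 tilt [0.0294 0.0209] F [-0.9 -0.1 -3.1] g 0.121
[-0.99934842 -0.03597862  0.00287517]
t 35.0 tcp [514.9 270.7 175.3] yaw_y 30.81 tilt [0.0294 0.0209] F [-0.9 -0.1 -3.1] g 0.121
linear m (tool axes) [ 0.0852  0.0031 -0.0022]
  world yaw err -0.01 -> spin rad 0.0002 j6 80.9
  world yaw err 179.99 -> spin rad -3.1414 j6 80.9
```

View pics/g0s.png

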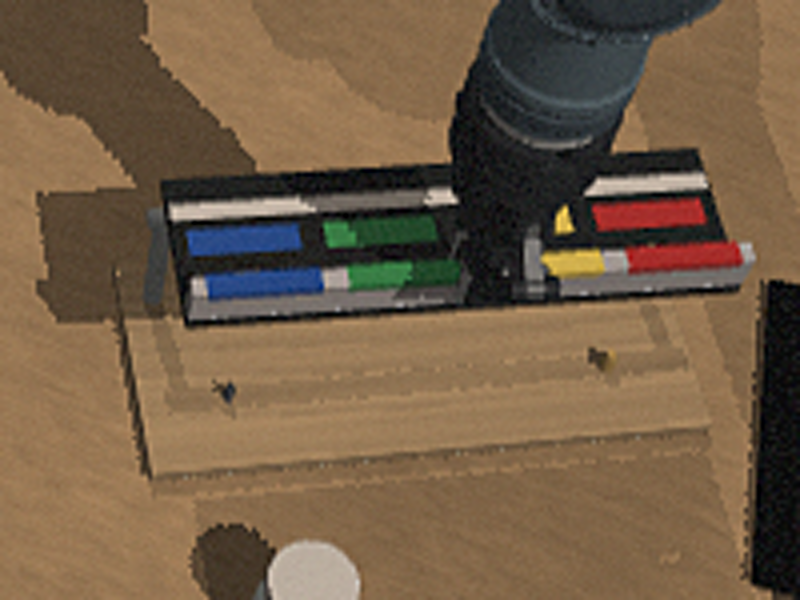

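```bash
cat > fb.py <<'E'
from h import *
im,g=load('e4')
Rg=g['orientation'];pg=g['tcp_pos']
yg=np.arctan2(Rg[1,1],Rg[0,1])
c,s_=np.cos(yg),np.sin(yg);Rz=np.array([[c,-s_,0],[s_,c,0],[0,0,1]])
grip=pg+Rg@np.array([12,0,1.4])   # bar middle at the pads
o0=grip-Rz@np.array([40,0,grip[2]])
Rrel=Rg.T@Rz; prel=Rg.T@(o0-pg)
def fbpose(s): return s['orientation']@Rrel, s['tcp_pos']+s['orientation']@prel
def pt(s,q): R,p=fbpose(s); return p+R@np.array(q,float)
E
python3 - <<'E'
from fb import *
print('at grasp',o0)
s=sensors.sense(); R,p=fbpose(s); print('fb now',p.round(1),'up',R[:,2].round(4),'yaw',np.degrees(np.arctan2(R[1,0],R[0,0])))
for n,q in dict(fl=(46,-153,0),fr=(46,153,0),fl34=(46,-153,34),fr34=(46,153,34),hr=(18,114,0),hd=(18,-114,0)).items():
    X=pt(s,q); a=proj('scene',X);b=proj('top',X); print(n,X.round(1),'scene crop',((a-[330,180])*4+1.5).round(0),'top',b.round(1))
E
python3 -c "
from h import *
im,_=load('g0t'); o=im[180:340,110:290,::-1]; cv2.imwrite('pics/g0tc.png',cv2.resize(o,None,fx=4,fy=4,interpolation=cv2.INTER_CUBIC))"
```

```text
at grasp [562.83297425 -65.57889933   0.        ]
fb now [480.7 248.2 134.3] up [0.0072 0.0262 0.9996] yaw 30.824023359867855
fl [598.6 140.4 136.3] scene crop [184. 327.] top [227.3 207.5]
fr [441.7 403.1 130.5] scene crop [736. 290.] top [ 86.3 287.4]
fl34 [598.8 141.3 170.2] scene crop [192. 293.] top [224.1 203. ]
fr34 [442.  403.9 164.5] scene crop [756. 256.] top [ 78.  285.7]
hr [437.7 355.2 131.8] scene crop [653. 252.] top [111.3 289.6]
hd [554.6 159.5 136.1] scene crop [247. 278.] top [216.7 229.5]
```

View pics/g0tc.png

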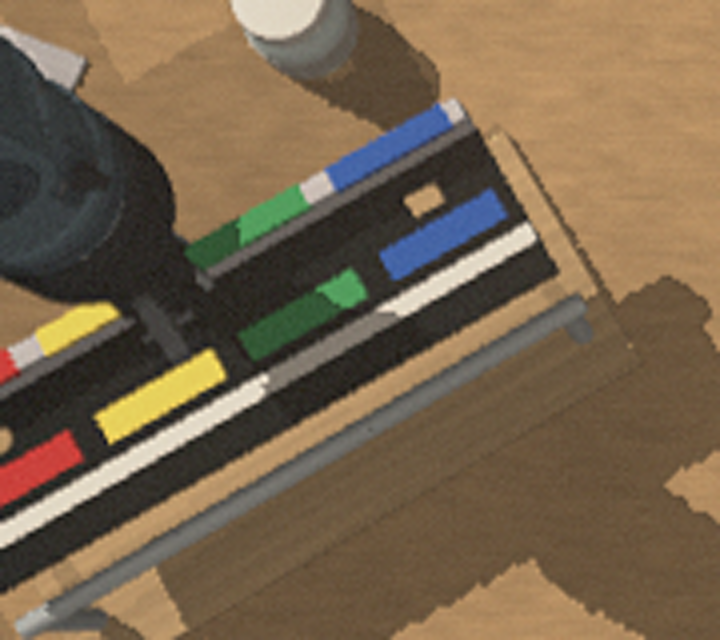

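```bash
cat > al.py <<'E'
from fb import *
z=float(sys.argv[1]); P=np.array([[437.5,357.6],[554.0,162.0]])
s=st(); H=np.array([pt(s,(18,114,0)),pt(s,(18,-114,0))]); R,p=fbpose(s)
d=(P-H[:,:2]).mean(0); v=P[0]-P[1];h=(H[0]-H[1])[:2]
e=np.degrees(np.arctan2(v[1],v[0])-np.arctan2(h[1],h[0]))
print('hole err',(P-H[:,:2]).round(1).tolist(),'hole z',H[:,2].round(1),'yawerr',round(e,2),'spin',round(-np.radians(e),4),'up',R[:,2].round(4))
D=np.array([d[0],d[1],z-H[:,2].mean()]); print('tool shift m',(s['orientation'].T@D/1000).round(4))
E
python3 al.py 90
```

```text
t 35.15 tcp [514.9 270.9 175.4] yaw_y 30.81 tilt [0.0295 0.0205] F [ 1.2  0.  -3.2] g 0.122
hole err [[-0.2, 2.4], [-0.6, 2.5]] hole z [131.8 136.1] yawerr -0.07 spin 0.0012 up [0.0072 0.0262 0.9996]
tool shift m [ 0.0439  0.0025 -0.0024]
```

```bash
python3 -m creep '[{"hand":1,"linear":[0.04,0.0025,-0.0025],"spin":0.001}]' >/dev/null; python3 w.py 5; python3 al.py 60;python3 -m creep '[{"hand":1,"linear":[0.03,0,0],"spin":0}]' >/dev/null; python3 w.py 5; python3 al.py 45; python3 -c "
from h import *
save('top','g1t',(110,180,290,340),4);save('scene','g1s',(330,180,530,330),4)
"
```

```text
t 35.48 tcp [514.6 273.2 135.9] yaw_y 30.73 tilt [0.0298 0.0208] F [ 0.4  0.3 -3. ] g 0.122
t 35.48 tcp [514.6 273.2 135.9] yaw_y 30.73 tilt [0.0298 0.0208] F [ 0.4  0.3 -3. ] g 0.122
hole err [[-0.0, -0.0], [-0.1, 0.2]] hole z [92.3 96.6] yawerr 0.0 spin -0.0001 up [0.0076 0.0265 0.9996]
tool shift m [ 0.0345  0.0012 -0.0002]
t 35.82 tcp [514.4 272.8 107.6] yaw_y 30.73 tilt [0.0283 0.0202] F [ 0.4  0.6 -3.4] g 0.122
t 35.82 tcp [514.4 272.8 107.6] yaw_y 30.73 tilt [0.0283 0.0202] F [ 0.4  0.6 -3.4] g 0.122
hole err [[0.1, 0.3], [-0.0, 0.6]] hole z [64.  68.3] yawerr 0.01 spin -0.0001 up [0.0061 0.0259 0.9996]
tool shift m [ 0.0211  0.001  -0.0004]
```

View pics/g1s.png

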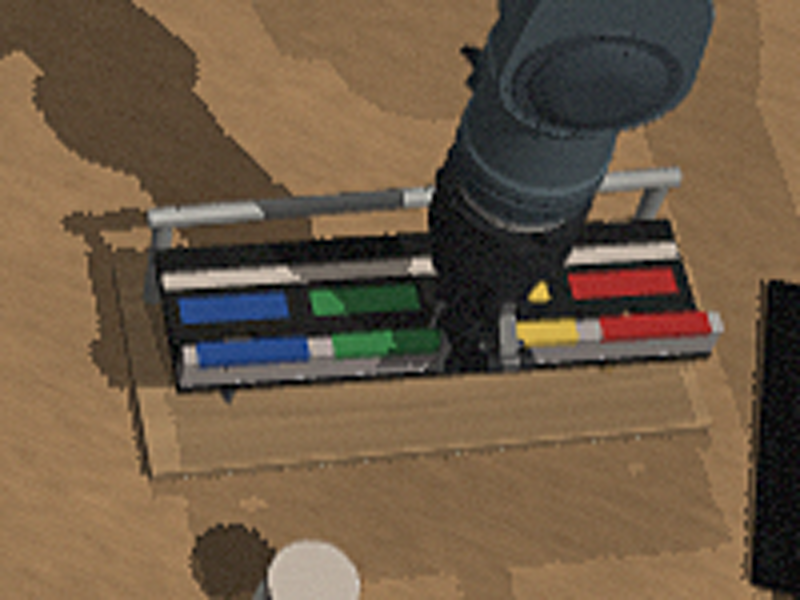

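View pics/g1t.png

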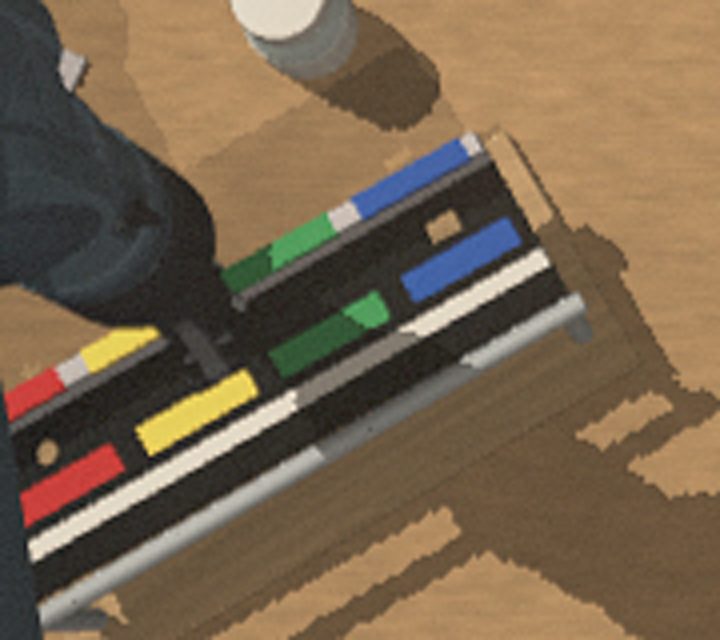

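Run:
```python
from fb import *
s=sensors.sense()
for n,q in dict(fl=(46,-153,0),fr=(46,153,0),hr=(18,114,8),hd=(18,-114,8)).items():
    X=pt(s,q); a=proj('scene',X);b=proj('top',X); print(n,X.round(1),'scene crop',((a-[330,180])*4+1.5).round(0),'top crop',((b-[110,180])*4+1.5).round(1))
for px in ((47,452),(445,224)):
    print(onz('top',((px[0]+.5)/4+109.5,(px[1]+.5)/4+179.5),74).round(1))
```

```text
fl [598.6 142.5  68.9] scene crop [176. 393.] top crop [486.6 142.2]
fr [442.1 405.4  62.9] scene crop [705. 357.] top crop [-41.4 441.9]
hr [438.  357.8  72.2] scene crop [630. 312.] top crop [ 46.2 449. ]
hd [554.7 161.9  76.6] scene crop [238. 338.] top crop [443.8 222.3]
[436.4 356.6  74. ]
[554.3 161.7  74. ]
```

```bash
python3 -m creep '[{"hand":1,"linear":[0.025,0.001,-0.001],"spin":0}]' >/dev/null; python3 w.py 5; python3 al.py 30; python3 -c "
from h import *
save('top','g2t');im,_=load('g2t')
a=im[220:260,205:245,::-1];b=im[275:315,110:150,::-1]
cv2.imwrite('pics/g2h.png',cv2.resize(np.hstack([b,a]),None,fx=10,fy=10,interpolation=cv2.INTER_CUBIC))
save('scene','g2s',(330,180,530,330),4)
"
```

```text
t 36.25 tcp [514.8 274.   83.8] yaw_y 30.74 tilt [0.0267 0.0196] F [ 0.8  0.6 -3.2] g 0.124
t 36.25 tcp [514.8 274.   83.8] yaw_y 30.74 tilt [0.0267 0.0196] F [ 0.8  0.6 -3.2] g 0.124
hole err [[-0.3, -0.9], [-0.4, -0.6]] hole z [40.  44.5] yawerr 0.0 spin -0.0 up [0.0045 0.0253 0.9997]
tool shift m [ 0.0123 -0.0003  0.0004]
```

View pics/g2h.png

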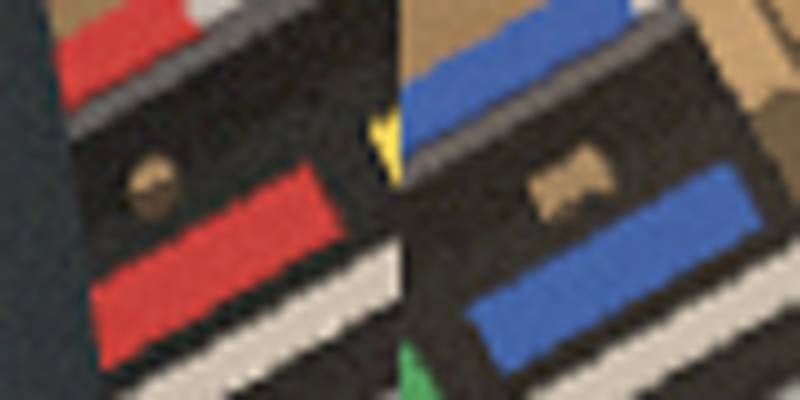

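View pics/g2s.png

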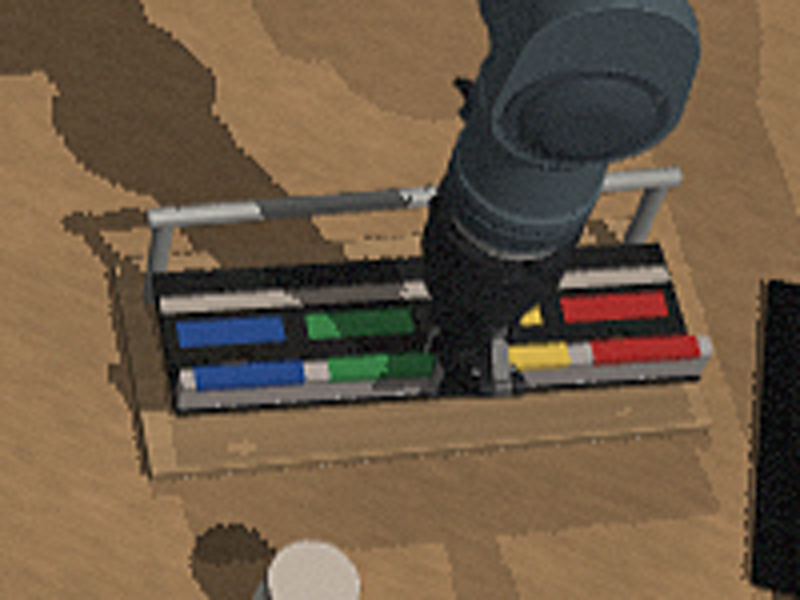

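Run:
```python
from h import *
print(onz('top',(124.75,293.2),46).round(1),onz('top',(221.7,237.8),50).round(1))
# where pin tops should appear
for X in ((436.6,358,27),(553.8,162.4,27)): print((proj('top',X)).round(1))
```

```text
[437.3 359.7  46. ] [554.1 163.9  50. ]
[128.7 294.2]
[224.2 239.9]
```

```bash
python3 -m creep '[{"hand":1,"linear":[0.009,-0.001,0.0006],"spin":0}]' >/dev/null; python3 w.py 6; python3 al.py 30; python3 -c "
from h import *
save('top','g3t');im,_=load('g3t')
a=im[220:260,205:245,::-1];b=im[275:315,110:150,::-1]
cv2.imwrite('pics/g3h.png',cv2.resize(np.hstack([b,a]),None,fx=10,fy=10,interpolation=cv2.INTER_CUBIC))
"
```

```text
t 36.73 tcp [514.4 273.   75.1] yaw_y 30.74 tilt [0.0256 0.0192] F [-0.6 -0.2 -4. ] g 0.127
t 36.73 tcp [514.4 273.   75.1] yaw_y 30.74 tilt [0.0256 0.0192] F [-0.6 -0.2 -4. ] g 0.127
hole err [[-0.0, 0.1], [-0.2, 0.4]] hole z [31.3 35.8] yawerr 0.01 spin -0.0001 up [0.0034 0.0248 0.9997]
tool shift m [ 0.0035  0.0002 -0.0003]
```

View pics/g3h.png

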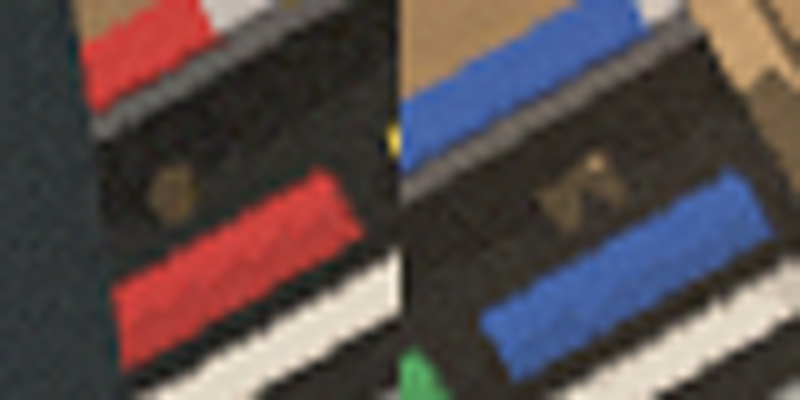

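```bash
python3 -m creep '[{"hand":1,"linear":[0.004,0.0002,-0.0002],"spin":0}]' >/dev/null; python3 w.py 4; python3 -m creep '[{"hand":1,"linear":[0.004,0,0],"spin":0}]' >/dev/null; python3 w.py 4; python3 al.py 25; python3 -m creep '[{"hand":1,"linear":[0.003,0,0],"spin":0}]' >/dev/null; python3 w.py 5; python3 al.py 22; python3 -c "
from h import *
save('top','g4t');im,_=load('g4t')
a=im[220:260,205:245,::-1];b=im[275:315,110:150,::-1]
cv2.imwrite('pics/g4h.png',cv2.resize(np.hstack([b,a]),None,fx=10,fy=10,interpolation=cv2.INTER_CUBIC))
"
```

```text
t 37.07 tcp [514.3 273.2  70.9] yaw_y 30.74 tilt [0.026  0.0193] F [ 0.1  0.4 -2.3] g 0.126
t 37.35 tcp [513.9 273.   66.6] yaw_y 30.74 tilt [0.0265 0.0196] F [-0.4 -0.7 -3.3] g 0.125
t 37.35 tcp [513.9 273.   66.6] yaw_y 30.74 tilt [0.0265 0.0196] F [-0.4 -0.7 -3.3] g 0.125
hole err [[0.5, 0.1], [0.4, 0.4]] hole z [22.9 27.3] yawerr 0.0 spin -0.0 up [0.0043 0.0252 0.9997]
tool shift m [0.0001 0.0005 0.    ]
t 37.68 tcp [513.8 272.9  63.6] yaw_y 30.74 tilt [0.0267 0.0196] F [-0.1  0.4 -3. ] g 0.119
t 37.68 tcp [513.8 272.9  63.6] yaw_y 30.74 tilt [0.0267 0.0196] F [-0.1  0.4 -3. ] g 0.119
hole err [[0.6, 0.2], [0.5, 0.5]] hole z [19.8 24.3] yawerr 0.01 spin -0.0001 up [0.0044 0.0253 0.9997]
tool shift m [ 0.      0.0007 -0.    ]
```

View pics/g4h.png

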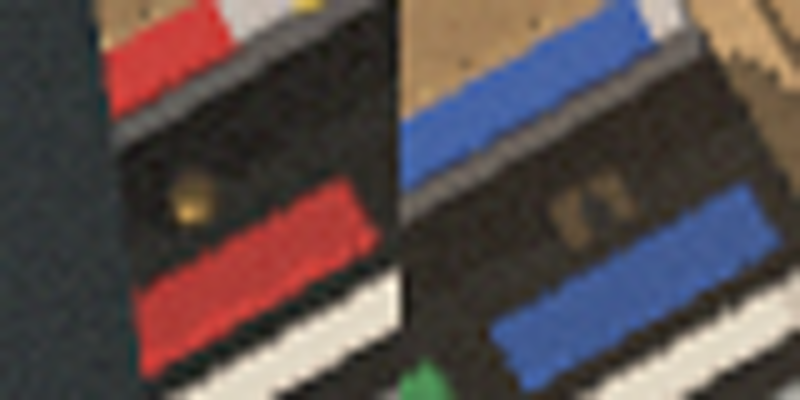

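```bash
python3 -m creep '[{"hand":1,"linear":[0.003,0.0005,0],"spin":0}]' >/dev/null; python3 w.py 5; python3 -m creep '[{"hand":1,"linear":[0.003,0,0],"spin":0}]' >/dev/null; python3 w.py 5; python3 -m creep '[{"hand":1,"linear":[0.003,0,0],"spin":0}]' >/dev/null; python3 w.py 5; python3 al.py 14
```

```text
t 38.07 tcp [514.1 273.1  60.5] yaw_y 30.74 tilt [0.0268 0.0197] F [-0.2 -0.8 -4.8] g 0.122
t 38.4 tcp [514.  272.9  57.4] yaw_y 30.74 tilt [0.0269 0.0198] F [-0.4 -0.5 -3.4] g 0.121
t 38.73 tcp [514.2 272.9  54.8] yaw_y 30.73 tilt [0.0263 0.0195] F [-0.6 -1.   1. ] g 0.125
t 38.73 tcp [514.2 272.9  54.8] yaw_y 30.73 tilt [0.0263 0.0195] F [-0.6 -1.   1. ] g 0.125
hole err [[0.2, 0.2], [0.1, 0.4]] hole z [11.1 15.5] yawerr 0.01 spin -0.0002 up [0.004  0.0251 0.9997]
tool shift m [-0.0007  0.0002 -0.0002]
```

```bash
python3 -m creep '[{"hand":1,"linear":[0.001,0,0],"spin":0}]' >/dev/null; python3 w.py 4; python3 -m creep '[{"hand":0.3,"linear":[0,0,0],"spin":0}]' >/dev/null; python3 w.py 8;python3 -m creep '[{"hand":0.3,"linear":[-0.03,0,0],"spin":0}]' >/dev/null; python3 w.py 4; python3 -m creep '[{"hand":0.3,"linear":[-0.041,0,0],"spin":0}]' >/dev/null; python3 w.py 4; python3 -m creep '[{"hand":0.3,"linear":[-0.041,0,0],"spin":0}]' >/dev/null; python3 w.py 4; python3 -c "
from h import *
save('wrist','h1');save('scene','h1s',(330,180,530,330),4)
"
```

```text
t 39.02 tcp [514.4 272.9  54.1] yaw_y 30.73 tilt [0.0258 0.0194] F [-0.7 -1.9  2.6] g 0.126
t 39.5 tcp [514.4 273.   54. ] yaw_y 30.73 tilt [0.0258 0.0194] F [-0.4 -0.4 -0.2] g 0.35
t 39.78 tcp [516.2 274.   84.9] yaw_y 30.73 tilt [0.0234 0.0184] F [-0.5 -0.9 -0.6] g 0.351
t 40.07 tcp [517.8 275.  126.2] yaw_y 30.73 tilt [0.0216 0.0177] F [ 0.4  0.  -0.5] g 0.351
t 40.35 tcp [518.8 275.8 167. ] yaw_y 30.73 tilt [0.0212 0.0175] F [ 1.1 -0.  -0.6] g 0.352
```

View pics/h1s.png

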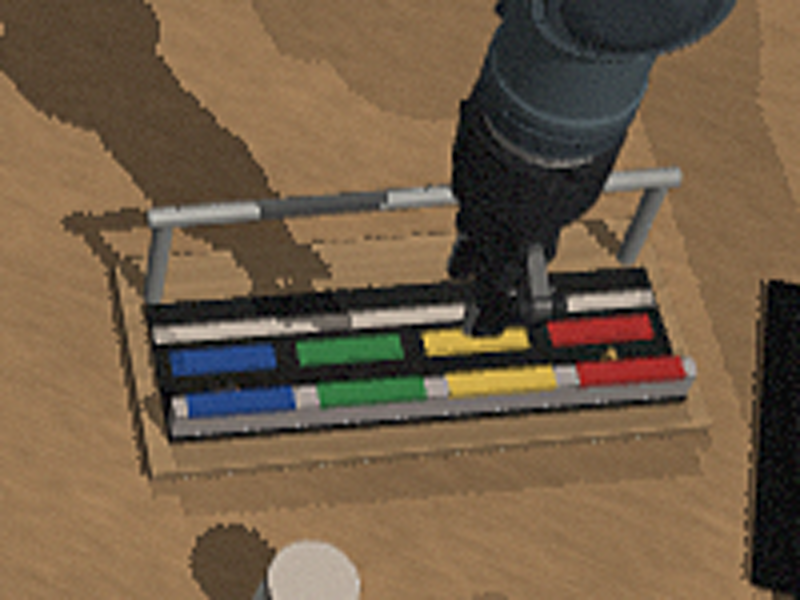

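View pics/h1.png

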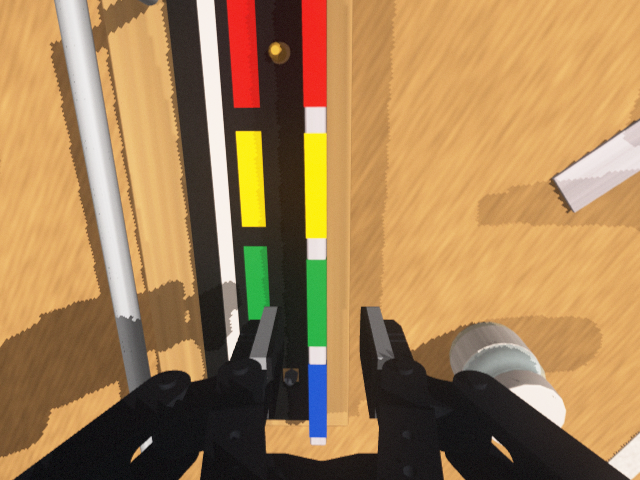

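```bash
cat > rk.py <<'E'
from h import *
# rack frame
YR=30.78; c,s_=np.cos(np.radians(YR)),np.sin(np.radians(YR)); U=np.array([c,s_]);V=np.array([-s_,c])
O=np.array([495.7,259.9])-75*U
def rw(x,y,z): return np.array([*(O+x*U+y*V),z])
def wr(p): d=np.array(p[:2])-O; return np.array([d@U,d@V])
E
python3 - <<'E'
from rk import *
print(O)
for y in (-153,153):
  for z in (12,15):
    print(y,z,((proj('scene',rw(103,y,z))-[330,180])*4+1.5).round(0))
    print('  back', ((proj('scene',rw(11,y,z+8))-[330,180])*4+1.5).round(0))
E
```

```text
[431.2646064  221.51927499]
-153 12 [167. 442.]
  back [145. 302.]
-153 15 [168. 440.]
  back [146. 299.]
153 12 [682. 402.]
  back [644. 265.]
153 15 [683. 399.]
  back [645. 262.]
```

```bash
python3 -m creep '[{"hand":0.3,"linear":[-0.041,0,0],"spin":0}]' >/dev/null; python3 w.py 4; python3 -m creep '[{"hand":0.3,"linear":[-0.02,0,0],"spin":0}]' >/dev/null; python3 w.py 7; python3 -m creep '[{"hand":0.3,"linear":[0,0,0],"spin":0.12},{"hand":0.3,"linear":[0,0,0],"spin":0.12},{"hand":0.3,"linear":[0,0,0],"spin":0.12},{"hand":0.3,"linear":[0,0,0],"spin":0.12}]'>/dev/null; python3 w.py 5; python3 -m creep '[{"hand":0.3,"linear":[0,0,0],"spin":0.12},{"hand":0.3,"linear":[0,0,0],"spin":0.12},{"hand":0.3,"linear":[0,0,0],"spin":0.12},{"hand":0.3,"linear":[0,0,0],"spin":0.12}]'>/dev/null; python3 w.py 5
python3 - <<'E'
from h import *
c=lambda x,y:((x+.5)/2+389.5,(y+.5)/2+159.5)
for n,p,z in (('sorter UL',(107,195),45),('sorter L',(25,325),45),('sorter B',(108,372),45),('green',(168,216),148),('blue',(127,290),148),('yel',(100,328),148)):
    print(n,onz('top',c(*p),z).round(1))
delta([480,-230,220],-30)
E
```

```text
t 40.73 tcp [519.  276.2 206.3] yaw_y 30.73 tilt [0.0236 0.0185] F [-0.   0.7 -0.5] g 0.347
t 41.17 tcp [518.9 276.4 224.9] yaw_y 30.73 tilt [0.0256 0.0193] F [ 0.  -0.5 -1.3] g 0.348
t 41.75 tcp [517.5 275.7 221.4] yaw_y 2.68 tilt [0.0302 0.0212] F [ 0.5 -0.3  0.1] g 0.349
t 42.33 tcp [517.4 275.7 221. ] yaw_y -25.02 tilt [0.0304 0.0213] F [-0.2 -0.  -0.5] g 0.351
sorter UL [ 516.5 -304.1   45. ]
sorter L [ 379.9 -213.7   45. ]
sorter B [ 332.2 -298.4   45. ]
green [ 481.4 -334.7  148. ]
blue [ 410.8 -292.5  148. ]
yel [ 375.3 -265.6  148. ]
t 42.33 tcp [517.4 275.7 221. ] yaw_y -25.02 tilt [0.0304 0.0213] F [-0.2 -0.  -0.5] g 0.351
linear m (tool axes) [0.0129 0.18   0.4739]
  world yaw err -4.98 -> spin rad 0.0868 j6 137.1
  world yaw err 175.02 -> spin rad -3.0548 j6 137.1
```

```bash
python3 -m creep '[{"hand":0.3,"linear":[0,0.016,0.036],"spin":0.07},{"hand":0.3,"linear":[0,0.018,0.035],"spin":0.07}]' >/dev/null; python3 w.py 5; python3 -m creep '[{"hand":0.3,"linear":[0,0.019,0.0345],"spin":0},{"hand":0.3,"linear":[0,0.019,0.0345],"spin":0},{"hand":0.3,"linear":[0,0.019,0.0345],"spin":0}]' >/dev/null; python3 w.py 5;  python3 -c "
from h import *
delta([470,-300,230],-33)"
```

```text
t 42.75 tcp [516.2 201.6 222.3] yaw_y -32.49 tilt [0.0291 0.0173] F [-0.5  1.3  0. ] g 0.347
t 43.25 tcp [510.9  91.  224. ] yaw_y -31.47 tilt [0.0268 0.0127] F [ 0.1  0.2 -0.6] g 0.35
t 43.25 tcp [510.9  91.  224. ] yaw_y -31.47 tilt [0.0268 0.0127] F [ 0.1  0.2 -0.6] g 0.35
linear m (tool axes) [1.000e-04 1.692e-01 3.549e-01]
  world yaw err -1.53 -> spin rad 0.0266 j6 124.9
  world yaw err 178.47 -> spin rad -3.1149 j6 124.9
```

```bash
python3 -m creep '[{"hand":0.3,"linear":[0,0.017,0.0355],"spin":0.009},{"hand":0.3,"linear":[0,0.017,0.0355],"spin":0.009},{"hand":0.3,"linear":[0,0.017,0.0355],"spin":0.009},{"hand":0.3,"linear":[0,0.017,0.0355],"spin":0.009}]' >/dev/null; python3 w.py 5; python3 -m creep '[{"hand":0.3,"linear":[0,0.017,0.0355],"spin":0.005},{"hand":0.3,"linear":[0,0.017,0.0355],"spin":0.005},{"hand":0.3,"linear":[0,0.017,0.0355],"spin":0.005}]' >/dev/null; python3 w.py 6;  python3 -c "
from h import *
save('wrist','i1')
delta([470,-300,230],-33)"
```

```text
t 43.83 tcp [496.9 -55.1 225.7] yaw_y -32.11 tilt [0.0244 0.0075] F [0.  0.3 0.6] g 0.353
t 44.38 tcp [ 486.2 -161.9  226.3] yaw_y -31.74 tilt [0.0241 0.0026] F [ 0.3 -0.7  0.6] g 0.348
t 44.43 tcp [ 486.1 -161.9  226.4] yaw_y -31.73 tilt [0.0241 0.0028] F [0.2 0.5 0.3] g 0.348
linear m (tool axes) [-0.0028  0.0589  0.126 ]
  world yaw err -1.27 -> spin rad 0.0221 j6 96.6
  world yaw err 178.73 -> spin rad -3.1195 j6 96.6
```

View pics/i1.png

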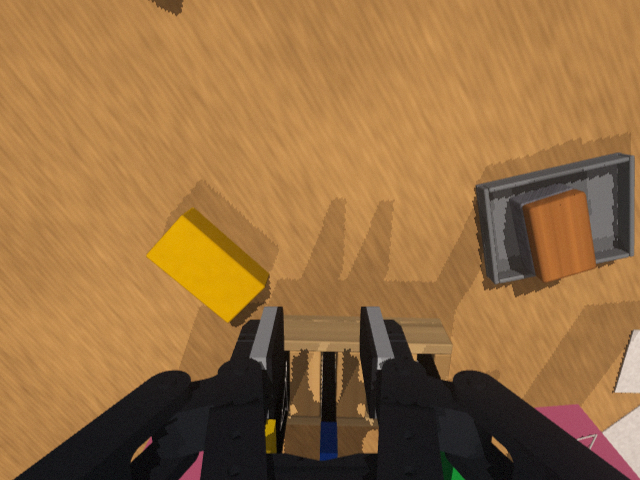

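```bash
python3 -m creep '[{"hand":0.3,"linear":[0,0.018,0.03],"spin":0.01},{"hand":0.3,"linear":[0,0.018,0.03],"spin":0.01},{"hand":0.3,"linear":[0,0.018,0.03],"spin":0}]' >/dev/null; python3 w.py 4; python3 -m creep '[{"hand":0.3,"linear":[0,0.018,0.03],"spin":0}]' >/dev/null; python3 w.py 4;  python3 -m creep '[{"hand":0.3,"linear":[0,0.009,0.015],"spin":0}]' >/dev/null; python3 w.py 6; python3 -c "
from h import *
save('wrist','i2')
delta([480,-334,200],-33)"
```

```text
t 44.88 tcp [ 485.6 -258.2  226.6] yaw_y -32.02 tilt [ 0.0248 -0.0018] F [-0.1  1.3  0.5] g 0.348
t 45.17 tcp [ 485.2 -291.8  226.4] yaw_y -31.96 tilt [ 0.0251 -0.0027] F [0.8 0.6 0. ] g 0.351
t 45.55 tcp [ 485.  -308.   226.4] yaw_y -31.89 tilt [ 0.0253 -0.0033] F [-0.4  0.  -0. ] g 0.345
t 45.6 tcp [ 485.  -308.1  226.5] yaw_y -31.89 tilt [ 0.0252 -0.0031] F [-0.4  0.5 -0.2] g 0.355
linear m (tool axes) [0.0265 0.01   0.0243]
  world yaw err -1.11 -> spin rad 0.0194 j6 83.5
  world yaw err 178.89 -> spin rad -3.1222 j6 83.5
```

View pics/i2.png

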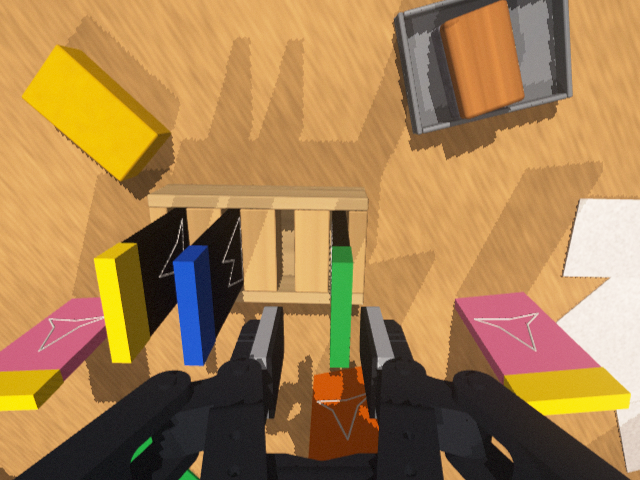

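Run:
```python
from h import *
im,s=load('i2');o=s['orientation']
a=im[235:375,90:365,::-1]; cv2.imwrite('pics/i2c.png',cv2.resize(a,None,fx=2.9,fy=2.9,interpolation=cv2.INTER_CUBIC))
for p in ((331,247),(353,247),(331,262),(353,262),(330,368),(350,368)): print(p,(o.T@(onz('wrist',p,148,s)-s['tcp_pos'])).round(1))
```

```text
(331, 247) [ 78.2   5.7 -13.4]
(353, 247) [ 77.9  16.7 -13.5]
(331, 262) [78.2  5.8 -5.3]
(353, 262) [78.  16.9 -5.4]
(330, 368) [78.9  5.7 58.2]
(350, 368) [78.6 16.8 58. ]
```

View pics/i2c.png

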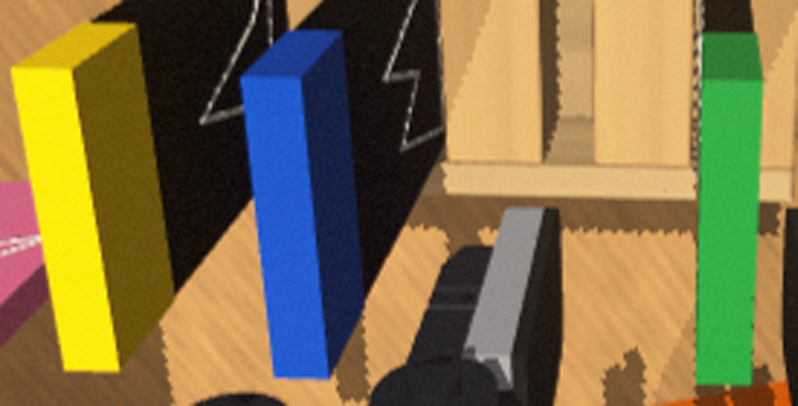

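```bash
python3 -m creep '[{"hand":0.3,"linear":[0,0.011,0.026],"spin":0}]' >/dev/null; python3 w.py 6; python3 -m creep '[{"hand":0.3,"linear":[0.03,0,0],"spin":0}]' >/dev/null; python3 w.py 6; python3 -c "
from h import *
save('wrist','i3')"
```

```text
t 45.98 tcp [ 480.6 -335.3  226.5] yaw_y -31.87 tilt [ 0.0254 -0.0038] F [ 0.5  0.1 -0.1] g 0.349
t 46.37 tcp [ 480.3 -335.2  197.6] yaw_y -31.84 tilt [ 0.0245 -0.003 ] F [-0.4  0.5 -0.1] g 0.348
```

View pics/i3.png

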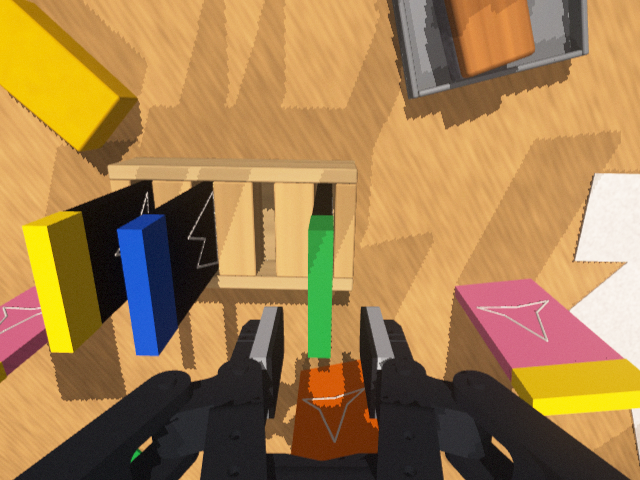

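```bash
python3 -m creep '[{"hand":0.3,"linear":[0.035,0,0],"spin":0}]' >/dev/null; python3 w.py 5; python3 -m creep '[{"hand":0.3,"linear":[0.029,0,0],"spin":0}]' >/dev/null; python3 w.py 6; python3 -m creep '[{"hand":1,"linear":[0,0,0],"spin":0}]' >/dev/null; python3 w.py 12; python3 -c "
from h import *
save('wrist','i4')"
```

```text
t 46.75 tcp [ 480.  -335.7  164.1] yaw_y -31.85 tilt [ 0.0232 -0.0019] F [ 0.5 -0.6  0.3] g 0.348
t 47.13 tcp [ 480.  -336.2  136.9] yaw_y -31.85 tilt [ 0.0216 -0.0005] F [ 0.1  0.9 -0.3] g 0.354
t 47.82 tcp [ 480.7 -336.8  138.6] yaw_y -31.85 tilt [0.0198 0.0012] F [-0.8  1.1  6.7] g 0.11
```

View pics/i4.png

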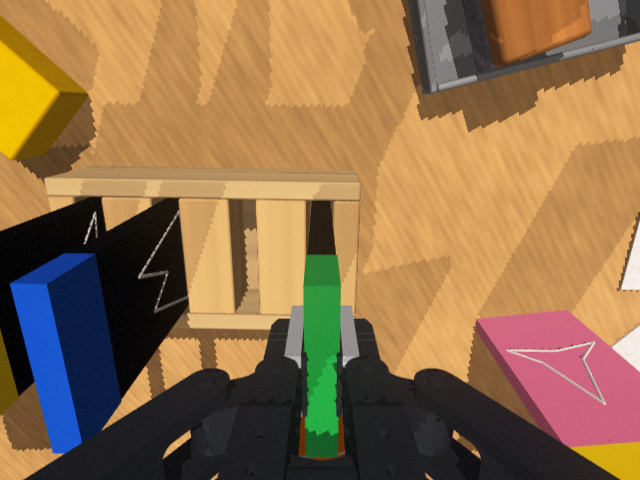

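```bash
python3 - <<'E'
from h import *
im,s=load('i4');o=s['orientation']
for p in ((322,283),(322,457)): print(p,(o.T@(onz('wrist',p,148,s)-s['tcp_pos'])).round(1))
print(o[2])
E
python3 -m creep '[{"hand":1,"linear":[-0.03,0,0],"spin":0}]' >/dev/null; python3 w.py 5; python3 -m creep '[{"hand":1,"linear":[-0.036,0,0],"spin":0}]' >/dev/null; python3 w.py 5;python3 -m creep '[{"hand":1,"linear":[-0.036,0,0],"spin":0}]' >/dev/null; python3 w.py 7
python3 -c "
from h import *
save('wrist','i5')"
```

```text
(322, 283) [ -9.8   1.  -31.8]
(322, 457) [-9.1  1.  31.7]
[-0.99980332 -0.01616817  0.01148511]
t 48.2 tcp [ 481.5 -336.9  168.7] yaw_y -31.84 tilt [0.0191 0.0018] F [ 0.4  0.6 -1.1] g 0.106
t 48.53 tcp [ 482.3 -337.   204.2] yaw_y -31.84 tilt [0.0188 0.0021] F [-1.2  1.1 -0.8] g 0.11
t 48.97 tcp [ 482.6 -336.6  238.7] yaw_y -31.84 tilt [0.0203 0.0007] F [ 0.2  0.3 -1. ] g 0.107
```

View pics/i5.png

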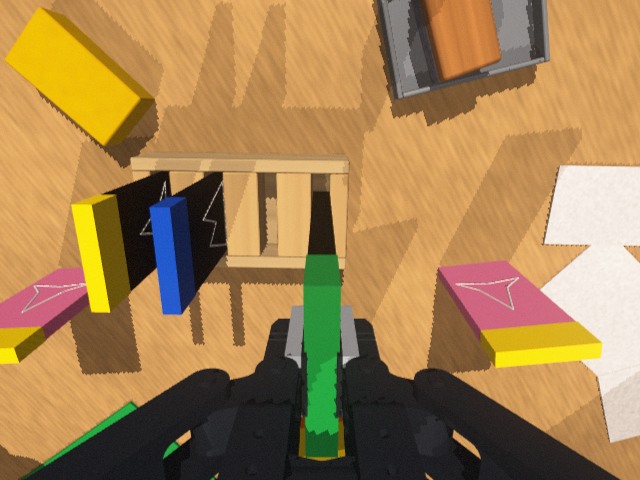

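```bash
python3 - <<'E'
from rk import *
im,s=load('h1')
for n,p,z in (('line',(206,20),20),('line',(222,200),20),('barmid',(316,247),46),('bar y-76',(318,355),46),('bar y+76',(314,120),46),('roundpin',(279,50),27),('diampin',(290,376),27),('rail',(77,40),101),('rail',(112,260),101)):
    X=onz('wrist',p,z,s); print(n,wr(X).round(1))
E
python3 - <<'E'
from rk import *
im,s=load('h1')
print(rw(38.7,-38,0)); delta(rw(38.7,-38,260),30.78)
E
```

```text
line [ 33.3 129.6]
line [34.3 23.9]
barmid [97.3  0.5]
bar y-76 [ 98.3 -76.2]
bar y+76 [96.6 75. ]
roundpin [ 75.9 112.8]
diampin [  76.7 -107.1]
rail [  2.2 107.5]
rail [ 0.8 11.6]
[483.9595035  208.67646301   0.        ]
t 49.02 tcp [ 482.6 -336.6  238.8] yaw_y -31.85 tilt [0.0204 0.0007] F [-0.4  0.3 -1.1] g 0.106
linear m (tool axes) [-0.0216 -0.2868 -0.4637]
  world yaw err 62.63 -> spin rad -1.093 j6 81.2
  world yaw err -117.37 -> spin rad 2.0486 j6 81.2
```

```bash
python3 -m creep '[{"hand":1,"linear":[-0.025,0,0],"spin":0}]' >/dev/null; python3 w.py 6; python3 -m creep '[{"hand":1,"linear":[0,-0.02,-0.033],"spin":0},{"hand":1,"linear":[0,-0.02,-0.033],"spin":0},{"hand":1,"linear":[0,-0.02,-0.033],"spin":0},{"hand":1,"linear":[0,-0.02,-0.033],"spin":0}]' >/dev/null; python3 w.py 6; python3 -m creep '[{"hand":1,"linear":[0,-0.02,-0.033],"spin":0},{"hand":1,"linear":[0,-0.02,-0.033],"spin":0},{"hand":1,"linear":[0,-0.02,-0.033],"spin":0},{"hand":1,"linear":[0,-0.02,-0.033],"spin":0}]' >/dev/null; python3 w.py 6; python3 -m creep '[{"hand":1,"linear":[0,0,0],"spin":-0.12},{"hand":1,"linear":[0,0,0],"spin":-0.12},{"hand":1,"linear":[0,0,0],"spin":-0.12},{"hand":1,"linear":[0,0,0],"spin":-0.12},{"hand":1,"linear":[0,0,0],"spin":-0.12}]' >/dev/null; python3 w.py 5; python3 -m creep '[{"hand":1,"linear":[0,0,0],"spin":-0.12},{"hand":1,"linear":[0,0,0],"spin":-0.12},{"hand":1,"linear":[0,0,0],"spin":-0.12},{"hand":1,"linear":[0,0,0],"spin":-0.11}]' >/dev/null; python3 w.py 5; python3 -c "
from rk import *
delta(rw(38.7,-38,250),30.78)"
```

```text
t 49.4 tcp [ 482.9 -336.4  262.7] yaw_y -31.85 tilt [ 0.0212 -0.0001] F [ 0.8 -0.7 -0.6] g 0.108
t 50.03 tcp [ 484.7 -186.9  257.5] yaw_y -32.54 tilt [0.0237 0.0018] F [ 0.3 -1.1 -0.4] g 0.108
t 50.67 tcp [491.9 -42.6 255.3] yaw_y -33.77 tilt [0.0217 0.0069] F [-0.3  0.8 -0.8] g 0.106
t 51.33 tcp [492.8 -51.3 254.9] yaw_y 0.82 tilt [0.0216 0.0081] F [ 0.3  0.3 -0.3] g 0.11
t 51.92 tcp [492.9 -52.7 254.9] yaw_y 27.83 tilt [0.0215 0.0081] F [ 0.7  0.1 -0.7] g 0.107
t 51.92 tcp [492.9 -52.7 254.9] yaw_y 27.83 tilt [0.0215 0.0081] F [ 0.7  0.1 -0.7] g 0.107
linear m (tool axes) [ 0.003   0.1142 -0.2353]
  world yaw err 2.95 -> spin rad -0.0514 j6 49.2
  world yaw err -177.05 -> spin rad 3.0902 j6 49.2
```

```bash
python3 -m creep '[{"hand":1,"linear":[0,0.019,-0.036],"spin":-0.017},{"hand":1,"linear":[0,0.019,-0.036],"spin":-0.017},{"hand":1,"linear":[0,0.019,-0.036],"spin":-0.017}]' >/dev/null; python3 w.py 6; python3 -m creep '[{"hand":1,"linear":[0,0.018,-0.036],"spin":0},{"hand":1,"linear":[0,0.018,-0.036],"spin":0}]' >/dev/null; python3 w.py 8
cat > foot.py <<'E'
from rk import *
# foot.py L bay_y z : L = TCP to board foot along tool x
L=float(sys.argv[1]);by=float(sys.argv[2]);z=float(sys.argv[3])
s=st();o=s['orientation'];f=s['tcp_pos']+o@np.array([L,0,0])
print('foot rack',wr(f).round(1),'z',f[2].round(1),'jaw tilt',round(float(o[2,1]),4),'z tilt',round(float(o[2,2]),4))
D=rw(38.7,by,z)-f; print('tool shift',(o.T@D/1000).round(4)); e=YR-np.degrees(np.arctan2(o[1,1],o[0,1])); print('spin',round(-np.radians(e),4))
E
python3 foot.py 130.6 -38 100
```

```text
t 52.47 tcp [493.3  63.7 253.7] yaw_y 29.66 tilt [0.0199 0.012 ] F [ 0.   0.2 -0.7] g 0.109
t 53.03 tcp [490.9 137.1 252.8] yaw_y 28.9 tilt [0.0189 0.0161] F [-0.   0.8 -1.1] g 0.106
t 53.03 tcp [490.9 137.1 252.8] yaw_y 28.9 tilt [0.0189 0.0161] F [-0.   0.8 -1.1] g 0.106
foot rack [   4.8 -103.6] z 122.3 jaw tilt -0.0244 z tilt 0.0049
tool shift [ 0.0211  0.0322 -0.0667]
spin -0.0328
```

```bash
python3 -m creep '[{"hand":1,"linear":[0,0.017,-0.033],"spin":-0.017}]' >/dev/null; python3 w.py 5; python3 -m creep '[{"hand":1,"linear":[0,0.017,-0.033],"spin":-0.016}]' >/dev/null; python3 w.py 7; python3 foot.py 130.6 -38 60; python3 -c "
from h import *
save('wrist','j1')"
```

```text
t 53.37 tcp [489.9 173.4 252.2] yaw_y 29.83 tilt [0.019  0.0166] F [-0.9 -1.  -0.5] g 0.107
t 53.8 tcp [488.3 209.5 251.7] yaw_y 30.66 tilt [0.0191 0.017 ] F [-0.   0.3 -1.1] g 0.11
t 53.8 tcp [488.3 209.5 251.7] yaw_y 30.66 tilt [0.0191 0.017 ] F [-0.   0.3 -1.1] g 0.11
foot rack [ 39.6 -40.2] z 121.1 jaw tilt -0.0251 z tilt 0.0049
tool shift [ 0.0611  0.0007 -0.0025]
spin -0.0021
```

View pics/j1.png

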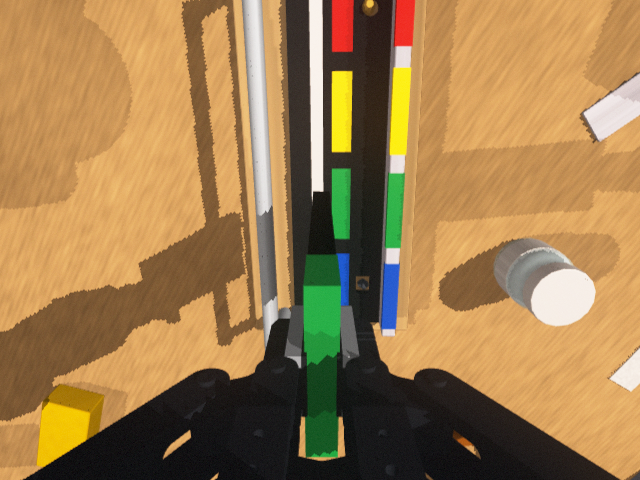

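```bash
python3 -m creep '[{"hand":1,"linear":[0.03,0.0005,-0.001],"spin":0},{"hand":1,"linear":[0.03,0.0005,-0.001],"spin":0}]' >/dev/null; python3 w.py 8; python3 foot.py 130.6 -38 25; python3 -c "
from h import *
save('wrist','j2')"
```

```text
t 54.42 tcp [492.3 211.3 198.5] yaw_y 30.57 tilt [0.0056 0.0131] F [-0.4  0.3 -1.3] g 0.109
t 54.42 tcp [492.3 211.3 198.5] yaw_y 30.57 tilt [0.0056 0.0131] F [-0.4  0.3 -1.3] g 0.109
foot rack [ 45.7 -41.1] z 68.0 jaw tilt -0.0115 z tilt 0.0084
tool shift [ 0.043  -0.0065 -0.0034]
spin -0.0037
```

View pics/j2.png

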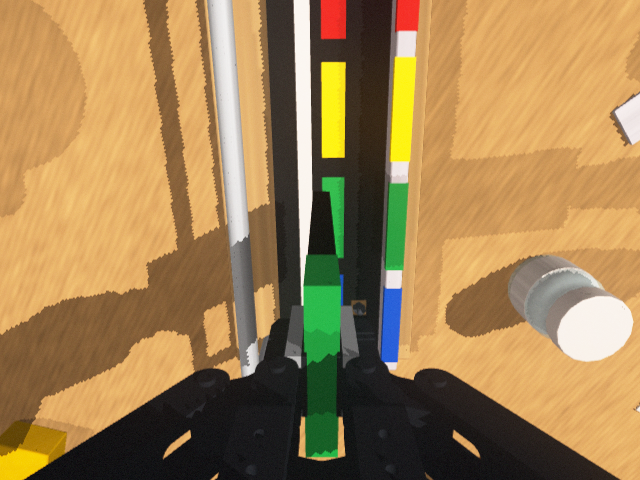

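```bash
python3 -m creep '[{"hand":1,"linear":[0.022,-0.0065,-0.0034],"spin":-0.003}]' >/dev/null; python3 w.py 7; python3 foot.py 130.6 -38 26;  python3 -m creep '[{"hand":1,"linear":[0.018,0,0],"spin":0}]' >/dev/null; python3 w.py 7; python3 foot.py 130.6 -38 20; python3 -c "
from h import *
save('wrist','j3')"
```

```text
t 54.9 tcp [485.6 210.9 177.5] yaw_y 30.75 tilt [0.0041 0.0127] F [-0.  -0.2 -0.5] g 0.11
t 54.9 tcp [485.6 210.9 177.5] yaw_y 30.75 tilt [0.0041 0.0127] F [-0.  -0.2 -0.5] g 0.11
foot rack [ 40.  -38.1] z 46.9 jaw tilt -0.01 z tilt 0.0088
tool shift [ 0.0209 -0.0011 -0.0003]
spin -0.0006
t 55.33 tcp [486.1 210.8 160.3] yaw_y 30.75 tilt [0.003  0.0124] F [-0.6 -0.9 -1.1] g 0.107
t 55.33 tcp [486.1 210.8 160.3] yaw_y 30.75 tilt [0.003  0.0124] F [-0.6 -0.9 -1.1] g 0.107
foot rack [ 40.5 -38.4] z 29.7 jaw tilt -0.0089 z tilt 0.0091
tool shift [ 0.0097 -0.0017 -0.0005]
spin -0.0006
```

View pics/j3.png

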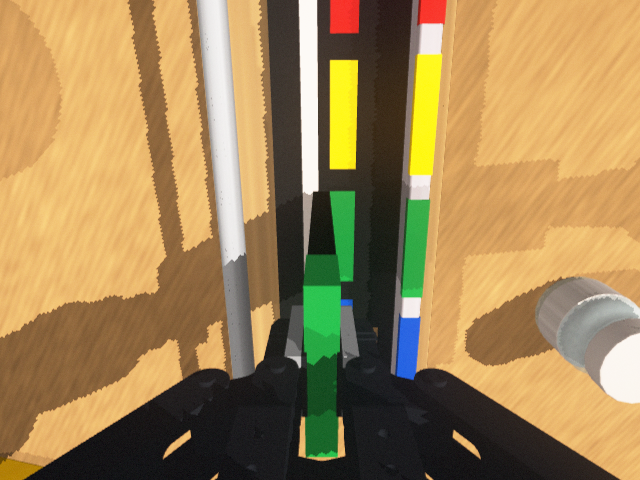

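Run:
```python
from rk import *
im,s=load('j3')
a=im[150:260,280:380,::-1]; cv2.imwrite('pics/j3c.png',cv2.resize(a,None,fx=5,fy=5,interpolation=cv2.INTER_CUBIC))
for p,z in (((313,192),30),((331,192),30),((302.5,185),20),((319.5,185),20)): print(p,wr(onz('wrist',p,z,s)).round(1))
```

```text
(313, 192) [33.9 -6.5]
(331, 192) [44.8 -6.5]
(302.5, 185) [27. -4.]
(319.5, 185) [37.7 -4. ]
```

View pics/j3c.png

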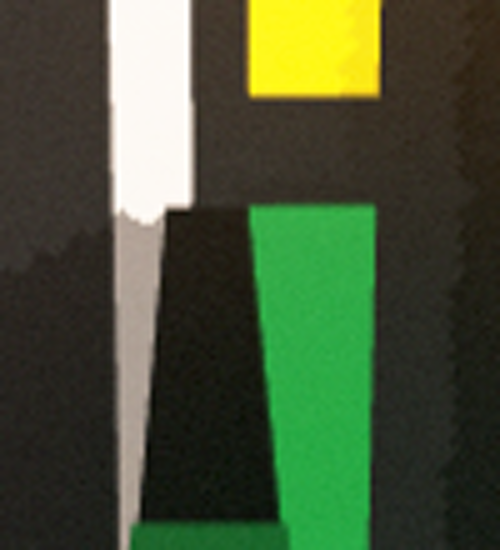

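```bash
python3 -m creep '[{"hand":1,"linear":[0.005,-0.0018,0],"spin":0}]' >/dev/null; python3 w.py 6; python3 -m creep '[{"hand":1,"linear":[0.003,0,0],"spin":0}]' >/dev/null; python3 w.py 6; python3 -m creep '[{"hand":1,"linear":[0.0015,0,0],"spin":0}]' >/dev/null; python3 w.py 6;  python3 foot.py 130.6 -38 20
```

```text
t 55.77 tcp [484.4 209.9 155.3] yaw_y 30.75 tilt [0.003  0.0123] F [ 0.1 -0.6  0.1] g 0.107
t 56.15 tcp [484.4 209.8 152.3] yaw_y 30.75 tilt [0.0031 0.0124] F [-0.2  0.4 -1.3] g 0.108
t 56.53 tcp [484.4 209.8 150.7] yaw_y 30.74 tilt [0.0032 0.0124] F [-0.3 -0.  -0.2] g 0.106
t 56.53 tcp [484.4 209.8 150.7] yaw_y 30.74 tilt [0.0032 0.0124] F [-0.3 -0.  -0.2] g 0.106
foot rack [ 38.4 -38.5] z 20.1 jaw tilt -0.0091 z tilt 0.009
tool shift [ 0.0001  0.0003 -0.0005]
spin -0.0006
```

```bash
python3 -m creep '[{"hand":1,"linear":[0.0012,0,0],"spin":0}]' >/dev/null; python3 w.py 6; python3 -m creep '[{"hand":0.6,"linear":[0,0,0],"spin":0}]' >/dev/null; python3 w.py 6; python3 -m creep '[{"hand":0.35,"linear":[0,0,0],"spin":0}]' >/dev/null; python3 w.py 6; python3 -c "
from h import *
save('wrist','j4');save('scene','j4s',(330,180,530,330),4)"
```

```text
t 56.92 tcp [484.6 209.9 150.6] yaw_y 30.75 tilt [0.0021 0.012 ] F [-1.4  0.1  5.9] g 0.106
t 57.3 tcp [484.5 209.9 150.4] yaw_y 30.75 tilt [0.0024 0.0121] F [ 0.   0.6 -0. ] g 0.199
t 57.68 tcp [484.5 209.9 150.4] yaw_y 30.75 tilt [0.0024 0.0121] F [0.1 0.  0.3] g 0.324
```

View pics/j4.png

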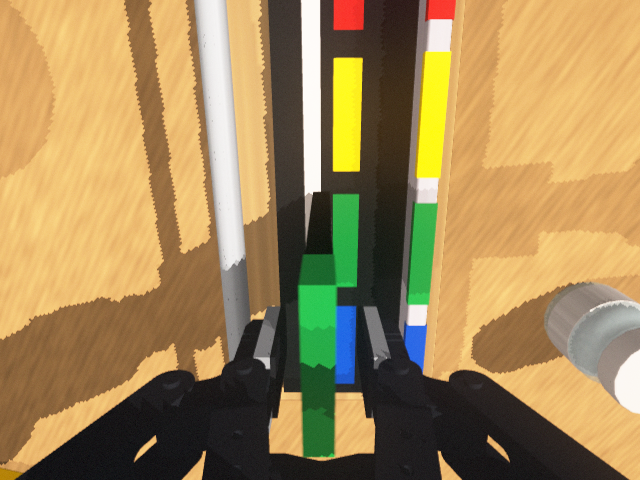

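View pics/j4s.png

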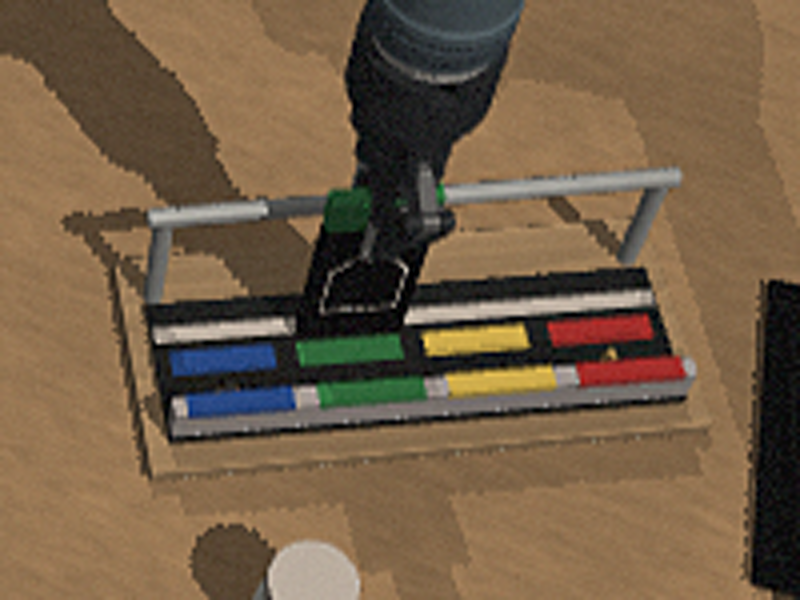

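```bash
python3 -m creep '[{"hand":0.3,"linear":[0,-0.008,0],"spin":0}]' >/dev/null; python3 w.py 5; python3 -m creep '[{"hand":0.3,"linear":[0,-0.005,0],"spin":0}]' >/dev/null; python3 w.py 5;  python3 -m creep '[{"hand":0.3,"linear":[0,-0.004,0],"spin":0}]' >/dev/null; python3 w.py 6; python3 -c "
from rk import *
s=sensors.sense(); print(wr(s['tcp_pos']))
save('wrist','j5');save('scene','j5s',(330,180,530,330),4)"
```

```text
t 58.12 tcp [477.5 205.7 150.5] yaw_y 30.75 tilt [0.0023 0.0121] F [ 0.   0.5 -0.6] g 0.352
t 58.45 tcp [473.2 203.1 150.6] yaw_y 30.74 tilt [0.0023 0.0121] F [ 0.3 -0.2 -0.2] g 0.352
t 58.83 tcp [469.8 201.1 150.7] yaw_y 30.74 tilt [0.0021 0.012 ] F [ 0.9 -0.9  0.1] g 0.352
[ 22.64706143 -37.2859057 ]
```

View pics/j5.png

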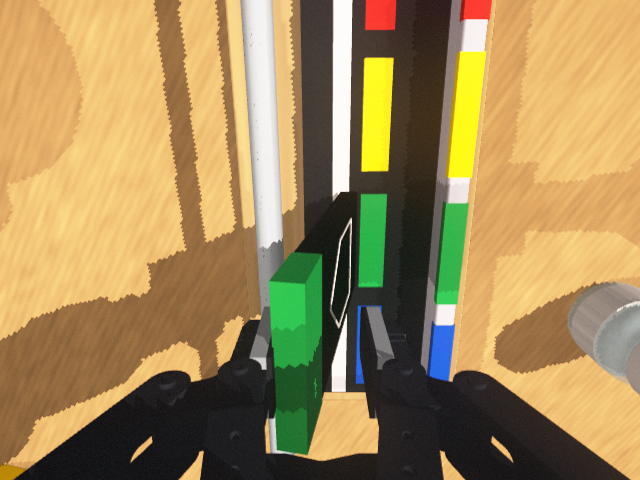

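View pics/j5s.png

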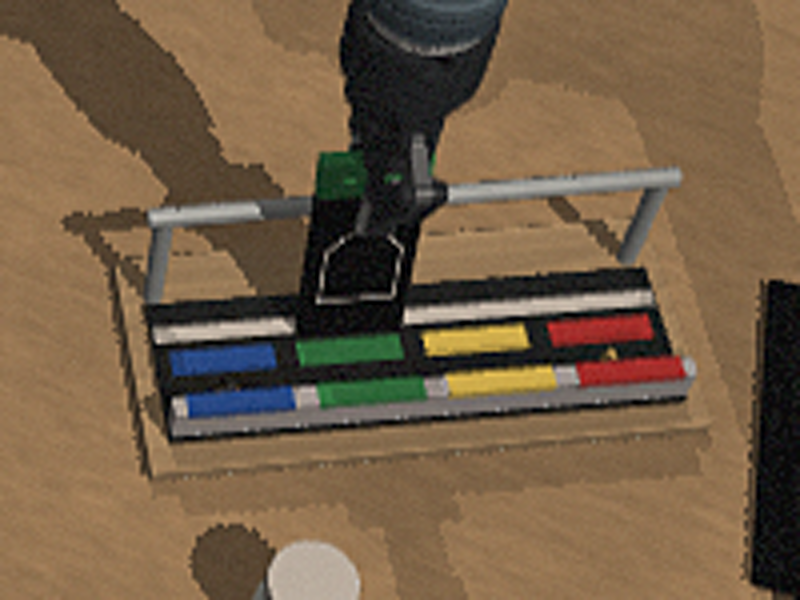

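```bash
python3 -m creep '[{"hand":0.25,"linear":[0,-0.007,0],"spin":0}]' >/dev/null; python3 w.py 4; python3 -m creep '[{"hand":0.25,"linear":[0,-0.007,0],"spin":0}]' >/dev/null; python3 w.py 4;  python3 -m creep '[{"hand":0.25,"linear":[0,-0.006,0],"spin":0}]' >/dev/null; python3 w.py 4;  python3 -m creep '[{"hand":0.25,"linear":[0,-0.005,0],"spin":0}]' >/dev/null; python3 w.py 6; python3 -c "
from rk import *
s=sensors.sense(); print(wr(s['tcp_pos']))
save('wrist','j6')"
```

```text
t 59.22 tcp [463.5 197.4 150.7] yaw_y 30.74 tilt [0.0023 0.012 ] F [-1.1 -0.8 -0.5] g 0.374
t 59.5 tcp [457.2 193.6 150.8] yaw_y 30.73 tilt [0.0025 0.0121] F [-1.   0.3  0.4] g 0.378
t 59.78 tcp [451.8 190.5 150.9] yaw_y 30.72 tilt [0.0026 0.012 ] F [0.  0.1 0.9] g 0.378
t 60.17 tcp [447.6 188.  150.9] yaw_y 30.72 tilt [0.0024 0.012 ] F [0.4 0.6 0. ] g 0.377
[ -3.1169141  -37.20063195]
```

View pics/j6.png

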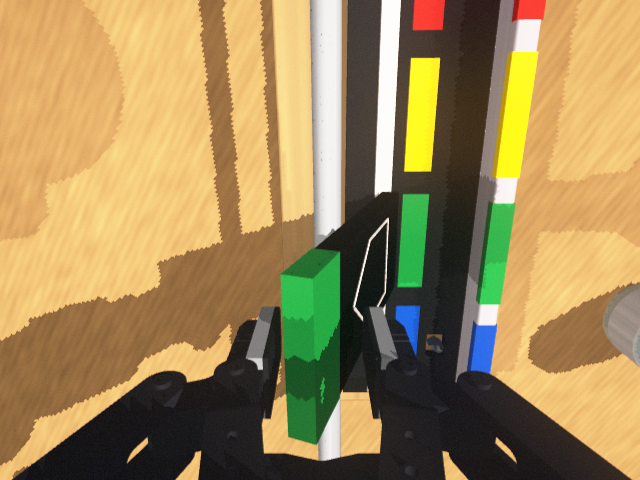

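```bash
python3 -m creep '[{"hand":0.25,"linear":[-0.02,0.0005,0],"spin":0}]' >/dev/null; python3 w.py 5; python3 -m creep '[{"hand":0.25,"linear":[-0.03,0,0],"spin":0}]' >/dev/null; python3 w.py 5;  python3 -m creep '[{"hand":0.25,"linear":[-0.03,0,0],"spin":0}]' >/dev/null; python3 w.py 7; python3 -c "
from rk import *
save('wrist','j7');save('scene','j7s',(330,180,530,330),4)"
```

```text
t 60.55 tcp [448.3 188.5 170.7] yaw_y 30.73 tilt [0.002  0.0119] F [0.2 0.7 0.3] g 0.378
t 60.88 tcp [448.1 188.8 200. ] yaw_y 30.72 tilt [0.0025 0.0121] F [-0.6  0.2 -0.6] g 0.372
t 61.32 tcp [447.5 189.  228.7] yaw_y 30.72 tilt [0.0047 0.0126] F [ 0.1 -0.1 -0.2] g 0.374
```

View pics/j7.png

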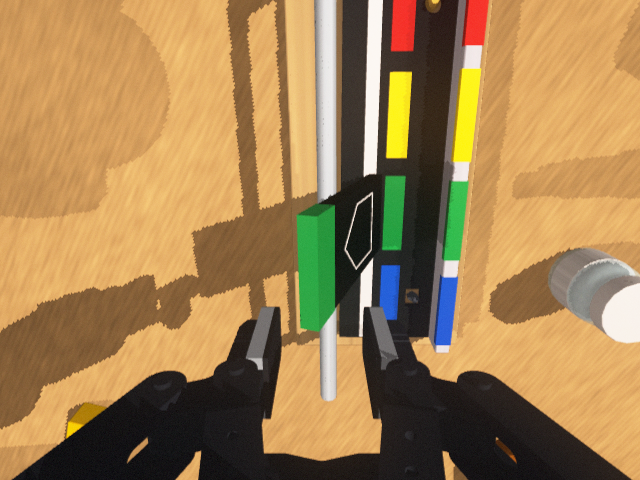

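View pics/j7s.png

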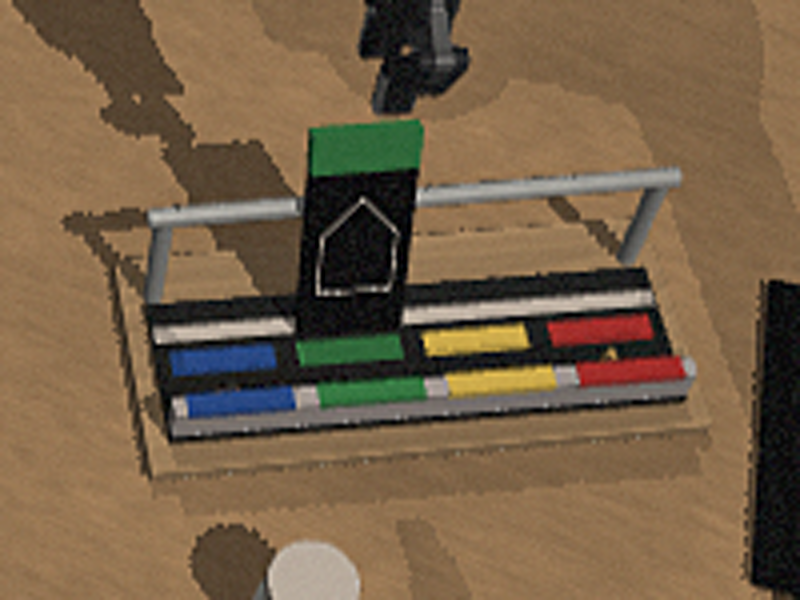

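Run:
```python
from h import *
im,s=load('i2');o=s['orientation']
for n,pp in (('blue',((243,77),(301,77),(273,378),(330,378))),('yel',((13,68),(74,68),(63,370),(120,370))),('green',((700,80),(762,80),(697,385),(752,385)))):
    P=np.array([onz('wrist',((x+.5)/2.9+89.5,(y+.5)/2.9+234.5),148,s) for x,y in pp])
    a=(P[0]+P[1])/2;b=(P[2]+P[3])/2; v=a-b
    print(n,P.mean(0).round(1),'len',np.linalg.norm(v).round(1),'jaw yaw',np.degrees(np.arctan2(v[1],v[0])).round(2)-90, 'w',np.linalg.norm(P[0]-P[1]).round(1))
delta([400,-250,230],-32)
```

```text
blue [ 407.4 -291.1  148. ] len 62.6 jaw yaw -32.9 w 10.4
yel [ 373.4 -268.4  148. ] len 62.8 jaw yaw -33.18 w 11.0
green [ 476.7 -334.3  148. ] len 63.0 jaw yaw -32.11 w 10.9
t 61.42 tcp [447.6 189.  229. ] yaw_y 30.73 tilt [0.0044 0.0126] F [ 0.7 -0.5  0.2] g 0.379
linear m (tool axes) [ 0.0047 -0.2652  0.353 ]
  world yaw err -62.73 -> spin rad 1.0948 j6 75.1
  world yaw err 117.27 -> spin rad -2.0468 j6 75.1
```

```bash
python3 -m creep '[{"hand":0.3,"linear":[0,0,0],"spin":0.12},{"hand":0.3,"linear":[0,0,0],"spin":0.12},{"hand":0.3,"linear":[0,0,0],"spin":0.12},{"hand":0.3,"linear":[0,0,0],"spin":0.12},{"hand":0.3,"linear":[0,0,0],"spin":0.12}]' >/dev/null; python3 w.py 5; python3 -m creep '[{"hand":0.3,"linear":[0,0,0],"spin":0.12},{"hand":0.3,"linear":[0,0,0],"spin":0.12},{"hand":0.3,"linear":[0,0,0],"spin":0.12},{"hand":0.3,"linear":[0,0,0],"spin":0.12}]' >/dev/null; python3 w.py 6; python3 -c "
from h import *
delta([412,-265,228],-33)"
```

```text
t 62.08 tcp [446.  188.5 226. ] yaw_y -4.47 tilt [0.0092 0.0139] F [ 0.9 -1.3  0.7] g 0.349
t 62.72 tcp [446.  188.5 225.8] yaw_y -32.22 tilt [0.0094 0.014 ] F [-0.6 -0.1  0.1] g 0.351
t 62.72 tcp [446.  188.5 225.8] yaw_y -32.22 tilt [0.0094 0.014 ] F [-0.6 -0.1  0.1] g 0.351
linear m (tool axes) [0.0045 0.2131 0.4017]
  world yaw err -0.78 -> spin rad 0.0136 j6 138.0
  world yaw err 179.22 -> spin rad -3.128 j6 138.0
```

```bash
python3 -m creep '[{"hand":0.3,"linear":[0,0.018,0.034],"spin":0.006},{"hand":0.3,"linear":[0,0.018,0.034],"spin":0.006},{"hand":0.3,"linear":[0,0.018,0.034],"spin":0.006},{"hand":0.3,"linear":[0,0.018,0.034],"spin":0.006},{"hand":0.3,"linear":[0,0.018,0.034],"spin":0.006}]' >/dev/null; python3 w.py 5; python3 -m creep '[{"hand":0.3,"linear":[0,0.018,0.034],"spin":0.006},{"hand":0.3,"linear":[0,0.018,0.034],"spin":0.006},{"hand":0.3,"linear":[0,0.018,0.034],"spin":0.006},{"hand":0.3,"linear":[0,0.018,0.034],"spin":0.006},{"hand":0.3,"linear":[0,0.018,0.034],"spin":0.006}]' >/dev/null; python3 w.py 6; python3 -c "
from h import *
delta([412,-265,228],-33)"
```

```text
t 63.38 tcp [432.3  -0.9 228.3] yaw_y -32.55 tilt [0.0061 0.0104] F [0.3 1.  0.2] g 0.348
t 64.1 tcp [ 419.7 -182.3  229.6] yaw_y -32.28 tilt [0.005  0.0044] F [ 0.4 -0.7  0.9] g 0.349
t 64.1 tcp [ 419.7 -182.3  229.6] yaw_y -32.28 tilt [0.005  0.0044] F [ 0.4 -0.7  0.9] g 0.349
linear m (tool axes) [0.002  0.0377 0.0741]
  world yaw err -0.72 -> spin rad 0.0126 j6 91.1
  world yaw err 179.28 -> spin rad -3.129 j6 91.1
```

```bash
python3 -m creep '[{"hand":0.3,"linear":[0,0.018,0.036],"spin":0.006}]' >/dev/null; python3 w.py 5; python3 -m creep '[{"hand":0.3,"linear":[0,0.017,0.033],"spin":0.006}]' >/dev/null; python3 w.py 6; python3 -c "
from h import *
save('wrist','k1');im,_=load('k1');a=im[220:390,150:420,::-1]; cv2.imwrite('pics/k1c.png',cv2.resize(a,None,fx=2.9,fy=2.9,interpolation=cv2.INTER_CUBIC))"
```

```text
t 64.43 tcp [ 415.9 -220.7  229.6] yaw_y -32.5 tilt [0.0054 0.0035] F [-0.   0.6  0. ] g 0.349
t 64.82 tcp [ 412.5 -256.3  229.7] yaw_y -32.76 tilt [0.0058 0.0026] F [-0.3 -0.3 -0.4] g 0.352
```

View pics/k1c.png

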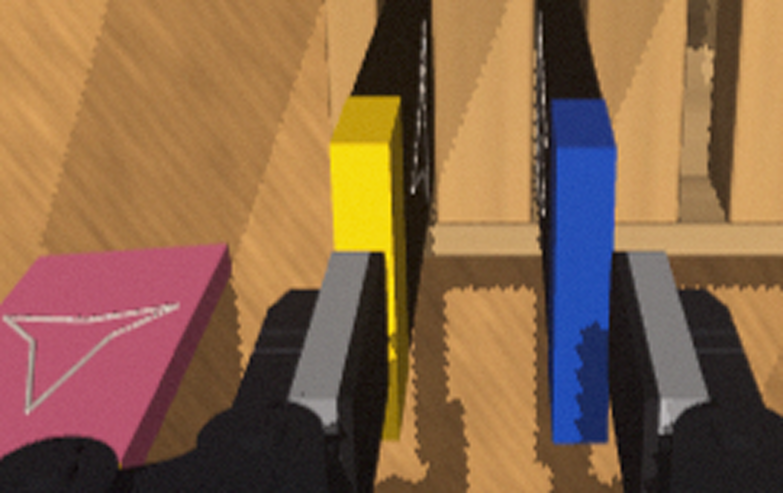

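```bash
cat > bt.py <<'E'
from h import *
def bt(name,pp,x0,y0,k=2.9,z=148):
    im,s=load(name);o=s['orientation']
    P=np.array([onz('wrist',((x+.5)/k+x0-.5,(y+.5)/k+y0-.5),z,s) for x,y in pp])
    T=np.array([o.T@(p-s['tcp_pos']) for p in P]); a=(P[0]+P[1])/2;b=(P[2]+P[3])/2;v=a-b
    print('tool',T.mean(0).round(1),'len',np.linalg.norm(v).round(1),'jaw yaw',np.degrees(np.arctan2(v[1],v[0])).round(2)-90,'tool yaw',np.degrees(np.arctan2(o[1,1],o[0,1])).round(2))
E
python3 -c "
from bt import *
bt('k1',((553,148),(616,148),(550,443),(608,443)),150,220)"
```

```text
tool [81.8 16.6 32. ] len 62.4 jaw yaw -32.43 tool yaw -32.76
```

```bash
python3 -m creep '[{"hand":0.42,"linear":[0,0.0165,0.032],"spin":-0.003}]' >/dev/null; python3 w.py 6; python3 -m creep '[{"hand":0.42,"linear":[0.03,0,0],"spin":0}]' >/dev/null; python3 w.py 6; python3 -c "
from h import *
save('wrist','k2',(150,150,490,405),2.3)"
```

```text
t 65.25 tcp [ 409.  -291.2  229.8] yaw_y -32.54 tilt [0.0061 0.002 ] F [ 0.2 -0.1 -0.1] g 0.29
t 65.63 tcp [ 409.2 -291.2  200.8] yaw_y -32.51 tilt [0.0053 0.0027] F [-0.4  0.5  0.5] g 0.288
```

View pics/k2.png

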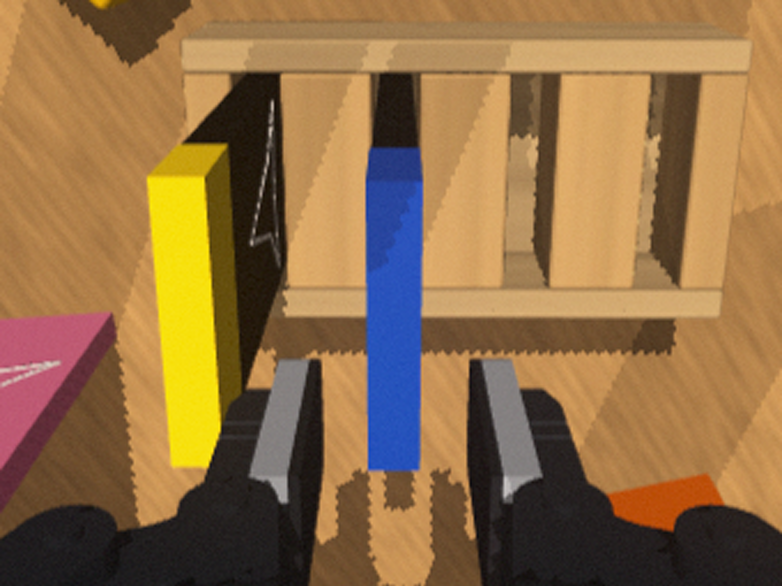

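```bash
python3 -m creep '[{"hand":0.42,"linear":[0.03,0,0],"spin":0}]' >/dev/null; python3 w.py 5; python3 -m creep '[{"hand":0.42,"linear":[0.02,0,0],"spin":0}]' >/dev/null; python3 w.py 5; python3 -m creep '[{"hand":0.42,"linear":[0.01,0,0],"spin":0}]' >/dev/null; python3 w.py 6; python3 -m creep '[{"hand":1,"linear":[0,0,0],"spin":0}]' >/dev/null; python3 w.py 12; python3 -c "
from h import *
save('wrist','k3')"
```

```text
t 66.02 tcp [ 409.5 -291.8  172.1] yaw_y -32.52 tilt [0.0044 0.0035] F [0.2 0.4 0.3] g 0.287
t 66.35 tcp [ 409.7 -292.2  153.2] yaw_y -32.52 tilt [0.0036 0.0042] F [ 1.  -0.5  0.3] g 0.288
t 66.73 tcp [ 409.7 -292.2  143.3] yaw_y -32.52 tilt [0.0037 0.0042] F [ 0.3 -0.7  0.3] g 0.29
t 67.42 tcp [ 409.8 -292.3  143.6] yaw_y -32.52 tilt [0.0033 0.0045] F [-0.4  0.7  4.8] g 0.105
```

View pics/k3.png

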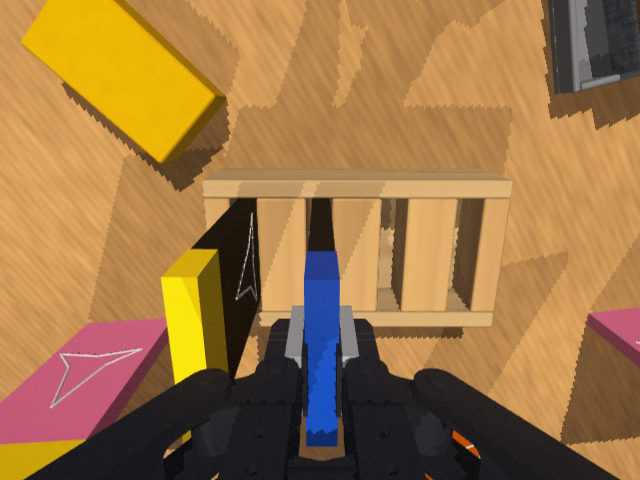

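```bash
python3 - <<'E'
from h import *
im,s=load('k3');o=s['orientation']
for p in ((322,279),(322,446)): print(p,(o.T@(onz('wrist',p,148,s)-s['tcp_pos'])).round(1))
E
python3 -m creep '[{"hand":1,"linear":[-0.03,0,0],"spin":0}]' >/dev/null; python3 w.py 5; python3 -m creep '[{"hand":1,"linear":[-0.036,0,0],"spin":0}]' >/dev/null; python3 w.py 5;python3 -m creep '[{"hand":1,"linear":[-0.036,0,0],"spin":0}]' >/dev/null; python3 w.py 5; python3 -m creep '[{"hand":1,"linear":[-0.02,0,0],"spin":0}]' >/dev/null; python3 w.py 7
python3 - <<'E'
from rk import *
delta(rw(40,-114,262),30.78)
E
```

```text
(322, 279) [ -4.5   1.  -30.8]
(322, 446) [-4.2  1.  31.8]
t 67.8 tcp [ 409.8 -292.1  172.9] yaw_y -32.52 tilt [0.0035 0.0043] F [ 0.4  1.1 -0.4] g 0.106
t 68.13 tcp [ 409.8 -291.8  208. ] yaw_y -32.52 tilt [0.0041 0.0037] F [-0.3 -0.7 -1.4] g 0.107
t 68.47 tcp [ 409.7 -291.5  243. ] yaw_y -32.52 tilt [0.0049 0.003 ] F [ 0.3  0.4 -0.7] g 0.104
t 68.9 tcp [ 409.5 -291.1  261.8] yaw_y -32.52 tilt [0.0061 0.0019] F [ 0.1 -0.1 -0.9] g 0.104
t 68.9 tcp [ 409.5 -291.1  261.8] yaw_y -32.52 tilt [0.0061 0.0019] F [ 0.1 -0.1 -0.9] g 0.104
linear m (tool axes) [-0.0018 -0.1374 -0.4285]
  world yaw err 63.3 -> spin rad -1.1048 j6 80.1
  world yaw err -116.7 -> spin rad 2.0368 j6 80.1
```

```bash
python3 -m creep '[{"hand":1,"linear":[-0.001,-0.012,-0.036],"spin":0},{"hand":1,"linear":[-0.001,-0.012,-0.036],"spin":0},{"hand":1,"linear":[-0.001,-0.012,-0.036],"spin":0},{"hand":1,"linear":[-0.001,-0.012,-0.036],"spin":0}]' >/dev/null; python3 w.py 6; python3 -m creep '[{"hand":1,"linear":[-0.001,-0.012,-0.036],"spin":0},{"hand":1,"linear":[-0.001,-0.012,-0.036],"spin":0},{"hand":1,"linear":[-0.001,-0.012,-0.036],"spin":0},{"hand":1,"linear":[-0.001,-0.012,-0.036],"spin":0}]' >/dev/null; python3 w.py 8; python3 -m creep '[{"hand":1,"linear":[0,0,0],"spin":-0.122},{"hand":1,"linear":[0,0,0],"spin":-0.122},{"hand":1,"linear":[0,0,0],"spin":-0.122},{"hand":1,"linear":[0,0,0],"spin":-0.122},{"hand":1,"linear":[0,0,0],"spin":-0.122}]' >/dev/null; python3 w.py 5; python3 -m creep '[{"hand":1,"linear":[0,0,0],"spin":-0.122},{"hand":1,"linear":[0,0,0],"spin":-0.122},{"hand":1,"linear":[0,0,0],"spin":-0.122},{"hand":1,"linear":[0,0,0],"spin":-0.122}]' >/dev/null; python3 w.py 6; python3 foot.py 135.6 -114 125
```

```text
t 69.53 tcp [ 446.4 -148.5  261.7] yaw_y -33.33 tilt [0.0089 0.0041] F [-0.4  0.5 -1.3] g 0.108
t 70.27 tcp [486.8 -12.2 263.5] yaw_y -34.76 tilt [0.0096 0.0089] F [ 0.2  0.1 -0.7] g 0.103
t 70.93 tcp [485.8 -18.4 263.4] yaw_y 0.45 tilt [0.01   0.0093] F [ 0.4 -0.3  0.3] g 0.102
t 71.57 tcp [485.7 -19.3 263.5] yaw_y 28.54 tilt [0.0099 0.0092] F [ 0.7 -0.  -1. ] g 0.106
t 71.57 tcp [485.7 -19.3 263.5] yaw_y 28.54 tilt [0.0099 0.0092] F [ 0.7 -0.  -1. ] g 0.106
foot rack [ -78.3 -235.1] z 127.9 jaw tilt -0.0131 z tilt 0.0033
tool shift [ 0.001   0.1122 -0.1256]
spin -0.0391
```

```bash
python3 -m creep '[{"hand":1,"linear":[0,0.0225,-0.0252],"spin":-0.015},{"hand":1,"linear":[0,0.0225,-0.0252],"spin":-0.015},{"hand":1,"linear":[0,0.0225,-0.0252],"spin":-0.015}]' >/dev/null; python3 w.py 6; python3 foot.py 135.6 -114 125
```

```text
t 72.12 tcp [507.9  75.3 262.4] yaw_y 30.25 tilt [0.0101 0.0126] F [-0.6  0.3 -0.9] g 0.105
t 72.12 tcp [507.9  75.3 262.4] yaw_y 30.25 tilt [0.0101 0.0126] F [-0.6  0.3 -0.9] g 0.105
foot rack [ -11.1 -165.6] z 126.8 jaw tilt -0.0151 z tilt 0.0058
tool shift [ 0.0007  0.0493 -0.0521]
spin -0.0092
```

```bash
python3 -m creep '[{"hand":1,"linear":[0,0.0255,-0.0265],"spin":-0.006}]' >/dev/null; python3 w.py 5; python3 -m creep '[{"hand":1,"linear":[0,0.0255,-0.0265],"spin":-0.006}]' >/dev/null; python3 w.py 7;python3 foot.py 135.6 -114 60
```

```text
t 72.45 tcp [516.4 110.  261.8] yaw_y 30.52 tilt [0.0105 0.0131] F [-1.9 -0.7 -0.4] g 0.108
t 72.88 tcp [524.7 144.7 261.3] yaw_y 30.78 tilt [0.0106 0.0136] F [ 0.3  0.5 -0.4] g 0.105
t 72.88 tcp [524.7 144.7 261.3] yaw_y 30.78 tilt [0.0106 0.0136] F [ 0.3  0.5 -0.4] g 0.105
foot rack [  38.8 -114.6] z 125.8 jaw tilt -0.0161 z tilt 0.0062
tool shift [ 0.0657  0.001  -0.0011]
spin 0.0
```

Aligned; descend with one two-row burst (it trims the tilt), then fine steps.

```bash
python3 -m creep '[{"hand":1,"linear":[0.03,-0.002,-0.0005],"spin":0},{"hand":1,"linear":[0.03,-0.002,-0.0005],"spin":0}]' >/dev/null; python3 w.py 8; python3 foot.py 135.6 -114 30
```

```text
t 73.45 tcp [525.6 142.6 208.5] yaw_y 30.7 tilt [-0.0037  0.0115] F [ 0.2  0.  -0.3] g 0.107
t 73.45 tcp [525.6 142.6 208.5] yaw_y 30.7 tilt [-0.0037  0.0115] F [ 0.2  0.  -0.3] g 0.107
foot rack [  40.3 -117.6] z 72.9 jaw tilt -0.0027 z tilt 0.0117
tool shift [ 0.0428 -0.0015 -0.0041]
spin -0.0014
```

```bash
python3 -m creep '[{"hand":1,"linear":[0.022,-0.002,-0.004],"spin":-0.001}]' >/dev/null; python3 w.py 6; python3 foot.py 135.6 -114 30;  python3 -m creep '[{"hand":1,"linear":[0.02,0,0],"spin":0}]' >/dev/null; python3 w.py 7; python3 foot.py 135.6 -114 20; python3 -c "
from h import *
save('wrist','k4')"
```

```text
t 73.83 tcp [522.5 144.8 187.5] yaw_y 30.76 tilt [-0.005   0.0114] F [ 1.  -0.3 -0.6] g 0.103
t 73.83 tcp [522.5 144.8 187.5] yaw_y 30.76 tilt [-0.005   0.0114] F [ 1.  -0.3 -0.6] g 0.103
foot rack [  39.  -114.3] z 51.9 jaw tilt -0.0015 z tilt 0.0123
tool shift [ 0.0219 -0.0002 -0.0005]
spin -0.0003
t 74.27 tcp [523.2 144.7 168.5] yaw_y 30.76 tilt [-0.0063  0.0111] F [-0.3 -0.3 -1.6] g 0.104
t 74.27 tcp [523.2 144.7 168.5] yaw_y 30.76 tilt [-0.0063  0.0111] F [-0.3 -0.3 -1.6] g 0.104
foot rack [  39.7 -114.8] z 32.9 jaw tilt -0.0002 z tilt 0.0128
tool shift [ 0.0129 -0.001  -0.001 ]
spin -0.0004
```

View pics/k4.png

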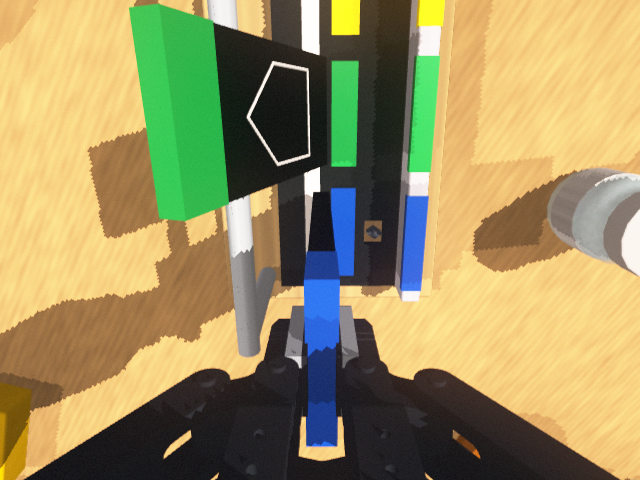

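```bash
python3 -m creep '[{"hand":1,"linear":[0.008,-0.001,-0.0007],"spin":0}]' >/dev/null; python3 w.py 6; python3 -m creep '[{"hand":1,"linear":[0.004,0,0],"spin":0}]' >/dev/null; python3 w.py 6; python3 -m creep '[{"hand":1,"linear":[0.002,0,0],"spin":0}]' >/dev/null; python3 w.py 6;  python3 foot.py 135.6 -114 20
```

```text
t 74.7 tcp [522.  144.7 160.4] yaw_y 30.76 tilt [-0.0062  0.0111] F [ 0.6 -0.1 -0.8] g 0.106
t 75.08 tcp [521.9 144.7 156.3] yaw_y 30.76 tilt [-0.0061  0.0112] F [-0.7 -0.6 -0.1] g 0.104
t 75.47 tcp [522.6 144.6 155.7] yaw_y 30.76 tilt [-0.0081  0.0111] F [-1.3 -0.9  7.7] g 0.106
t 75.47 tcp [522.6 144.6 155.7] yaw_y 30.76 tilt [-0.0081  0.0111] F [-1.3 -0.9  7.7] g 0.106
foot rack [  39.3 -114.7] z 20.1 jaw tilt 0.0013 z tilt 0.0137
tool shift [ 0.0001 -0.0006 -0.0007]
spin -0.0003
```

```bash
python3 -m creep '[{"hand":0.6,"linear":[-0.0005,0,0],"spin":0}]' >/dev/null; python3 w.py 6; python3 -m creep '[{"hand":0.35,"linear":[0,0,0],"spin":0}]' >/dev/null; python3 w.py 6; python3 -m creep '[{"hand":0.3,"linear":[0,-0.008,0],"spin":0}]' >/dev/null; python3 w.py 5; python3 -m creep '[{"hand":0.3,"linear":[0,-0.005,0],"spin":0}]' >/dev/null; python3 w.py 5;  python3 -m creep '[{"hand":0.3,"linear":[0,-0.004,0],"spin":0}]' >/dev/null; python3 w.py 6; python3 -c "
from rk import *
s=sensors.sense(); print(wr(s['tcp_pos']))
save('wrist','k5')"
```

```text
t 75.85 tcp [522.5 144.6 156. ] yaw_y 30.77 tilt [-0.0077  0.0111] F [ 0.5 -0.5  0. ] g 0.199
t 76.23 tcp [522.5 144.6 155.9] yaw_y 30.76 tilt [-0.0077  0.0111] F [-0.7 -0.1  0.2] g 0.328
t 76.57 tcp [515.4 140.4 156. ] yaw_y 30.76 tilt [-0.0077  0.0111] F [ 0.1 -0.6  0.2] g 0.347
t 76.9 tcp [511.1 137.8 156. ] yaw_y 30.75 tilt [-0.0078  0.0111] F [ 1.1 -0.  -0.1] g 0.349
t 77.28 tcp [507.7 135.8 156. ] yaw_y 30.75 tilt [-0.0079  0.011 ] F [-0.6 -0.6 -0.5] g 0.353
[  21.80509581 -112.74055025]
```

View pics/k5.png

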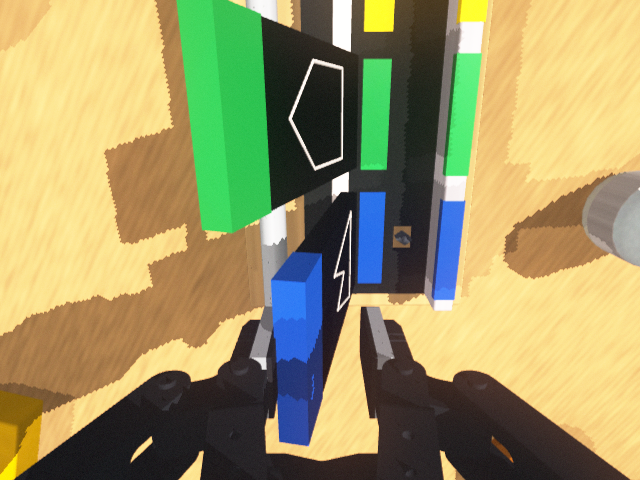

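```bash
python3 -m creep '[{"hand":0.25,"linear":[0,-0.007,0],"spin":0}]' >/dev/null; python3 w.py 4; python3 -m creep '[{"hand":0.25,"linear":[0,-0.007,0],"spin":0}]' >/dev/null; python3 w.py 4;  python3 -m creep '[{"hand":0.25,"linear":[0,-0.006,0],"spin":0}]' >/dev/null; python3 w.py 4;  python3 -m creep '[{"hand":0.25,"linear":[0,-0.004,0],"spin":0}]' >/dev/null; python3 w.py 6; python3 -c "
from rk import *
s=sensors.sense(); print(wr(s['tcp_pos']))
save('wrist','k6')"
```

```text
t 77.62 tcp [501.4 132.1 156. ] yaw_y 30.74 tilt [-0.0077  0.011 ] F [-0.3 -0.4  0.4] g 0.376
t 77.9 tcp [495.1 128.4 156.1] yaw_y 30.73 tilt [-0.0075  0.011 ] F [-0.3 -0.1 -0. ] g 0.377
t 78.18 tcp [489.8 125.3 156.1] yaw_y 30.72 tilt [-0.0076  0.011 ] F [ 0.4  0.4 -0.4] g 0.374
t 78.57 tcp [486.4 123.2 156.1] yaw_y 30.72 tilt [-0.0077  0.0109] F [ 0.  -0.6 -0.3] g 0.377
[  -2.90631416 -112.66846696]
```

View pics/k6.png

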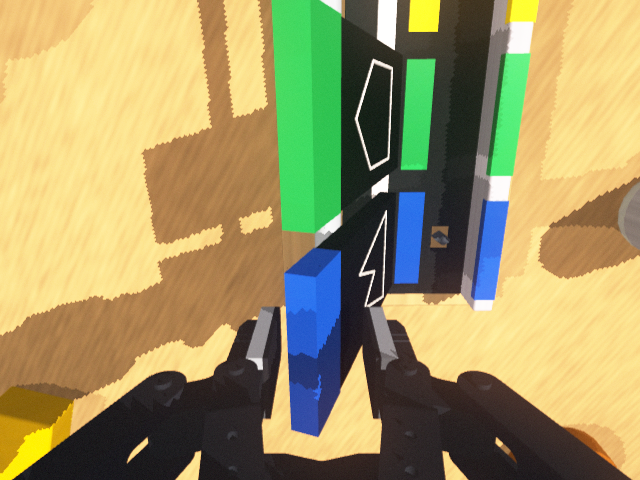

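Resting on the rail, gap on both sides; lift off.

```bash
python3 -m creep '[{"hand":0.25,"linear":[-0.02,0.0005,0],"spin":0}]' >/dev/null; python3 w.py 5; python3 -m creep '[{"hand":0.25,"linear":[-0.03,0,0],"spin":0}]' >/dev/null; python3 w.py 5;  python3 -m creep '[{"hand":0.25,"linear":[-0.03,0,0],"spin":0}]' >/dev/null; python3 w.py 7; python3 -c "
from rk import *
save('scene','k7s',(330,180,530,330),4); delta([390,-240,232],-33)"
```

```text
t 78.95 tcp [486.9 123.8 175.9] yaw_y 30.73 tilt [-0.0081  0.0109] F [0.  0.1 0.7] g 0.376
t 79.28 tcp [486.4 124.1 205.1] yaw_y 30.73 tilt [-0.0075  0.0109] F [ 0.5  0.4 -0.1] g 0.376
t 79.72 tcp [485.4 124.3 233.8] yaw_y 30.73 tilt [-0.0053  0.0112] F [ 0.8 -1.2 -0.2] g 0.374
t 79.77 tcp [485.5 124.3 233.9] yaw_y 30.73 tilt [-0.0053  0.0112] F [ 0.2  0.4 -0.6] g 0.371
linear m (tool axes) [ 0.0055 -0.2682  0.2643]
  world yaw err -63.73 -> spin rad 1.1122 j6 66.8
  world yaw err 116.27 -> spin rad -2.0294 j6 66.8
```

View pics/k7s.png

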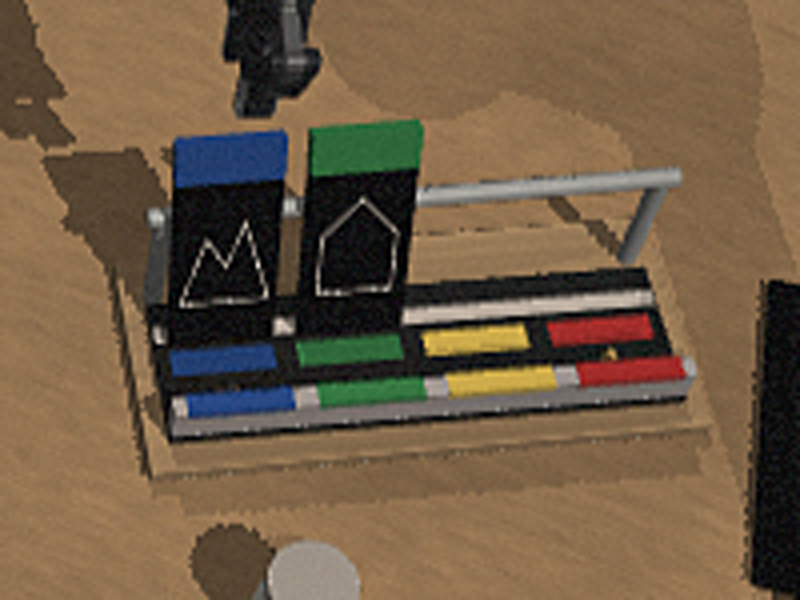

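```bash
python3 -m creep '[{"hand":0.3,"linear":[0,0,0],"spin":0.122},{"hand":0.3,"linear":[0,0,0],"spin":0.122},{"hand":0.3,"linear":[0,0,0],"spin":0.122},{"hand":0.3,"linear":[0,0,0],"spin":0.122},{"hand":0.3,"linear":[0,0,0],"spin":0.122}]' >/dev/null; python3 w.py 5; python3 -m creep '[{"hand":0.3,"linear":[0,0,0],"spin":0.122},{"hand":0.3,"linear":[0,0,0],"spin":0.122},{"hand":0.3,"linear":[0,0,0],"spin":0.122},{"hand":0.3,"linear":[0,0,0],"spin":0.122}]' >/dev/null; python3 w.py 6; python3 -c "
from h import *
delta([378,-234,230],-33)"
```

```text
t 80.43 tcp [483.3 123.9 229.9] yaw_y -4.7 tilt [0.0014 0.0121] F [ 0.  -0.1 -0.5] g 0.346
t 81.07 tcp [483.2 123.9 229.6] yaw_y -32.83 tilt [0.0016 0.0121] F [ 0.7 -0.1 -0.7] g 0.353
t 81.07 tcp [483.2 123.9 229.6] yaw_y -32.83 tilt [0.0016 0.0121] F [ 0.7 -0.1 -0.7] g 0.353
linear m (tool axes) [0.0041 0.1056 0.3578]
  world yaw err -0.17 -> spin rad 0.0029 j6 130.3
  world yaw err 179.83 -> spin rad -3.1387 j6 130.3
```

```bash
python3 -m creep '[{"hand":0.3,"linear":[0,0.0105,0.036],"spin":0.006},{"hand":0.3,"linear":[0,0.0105,0.036],"spin":0.006},{"hand":0.3,"linear":[0,0.0105,0.036],"spin":0.006},{"hand":0.3,"linear":[0,0.0105,0.036],"spin":0.006}]' >/dev/null; python3 w.py 5; python3 -m creep '[{"hand":0.3,"linear":[0,0.0105,0.036],"spin":0.006},{"hand":0.3,"linear":[0,0.0105,0.036],"spin":0.006},{"hand":0.3,"linear":[0,0.0105,0.036],"spin":0.006},{"hand":0.3,"linear":[0,0.0105,0.036],"spin":0.006}]' >/dev/null; python3 w.py 6; python3 -c "
from h import *
delta([378,-234,230],-33)"
```

```text
t 81.65 tcp [442.4 -16.8 231.1] yaw_y -33.1 tilt [-0.0022  0.009 ] F [-0.2 -0.8 -0.2] g 0.349
t 82.28 tcp [ 402.9 -152.6  232. ] yaw_y -32.95 tilt [-0.0054  0.0046] F [ 0.3 -0.4 -0.4] g 0.35
t 82.28 tcp [ 402.9 -152.6  232. ] yaw_y -32.95 tilt [-0.0054  0.0046] F [ 0.3 -0.4 -0.4] g 0.35
linear m (tool axes) [0.0022 0.0233 0.0818]
  world yaw err -0.05 -> spin rad 0.0009 j6 93.8
  world yaw err 179.95 -> spin rad -3.1407 j6 93.8
```

```bash
python3 -m creep '[{"hand":0.3,"linear":[0,0.012,0.04],"spin":0.003}]' >/dev/null; python3 w.py 5; python3 -m creep '[{"hand":0.3,"linear":[0,0.011,0.04],"spin":0.003}]' >/dev/null; python3 w.py 6; python3 -c "
from h import *
save('wrist','l1');im,_=load('l1');a=im[220:390,150:420,::-1]; cv2.imwrite('pics/l1c.png',cv2.resize(a,None,fx=2.9,fy=2.9,interpolation=cv2.INTER_CUBIC))"
```

```text
t 82.62 tcp [ 391.6 -191.4  232. ] yaw_y -33.01 tilt [-0.0052  0.0037] F [-0.2  1.1  0.7] g 0.35
t 83.0 tcp [ 379.3 -229.6  231.9] yaw_y -33.08 tilt [-0.0049  0.0028] F [-0.5  0.1 -0.1] g 0.352
```

View pics/l1c.png

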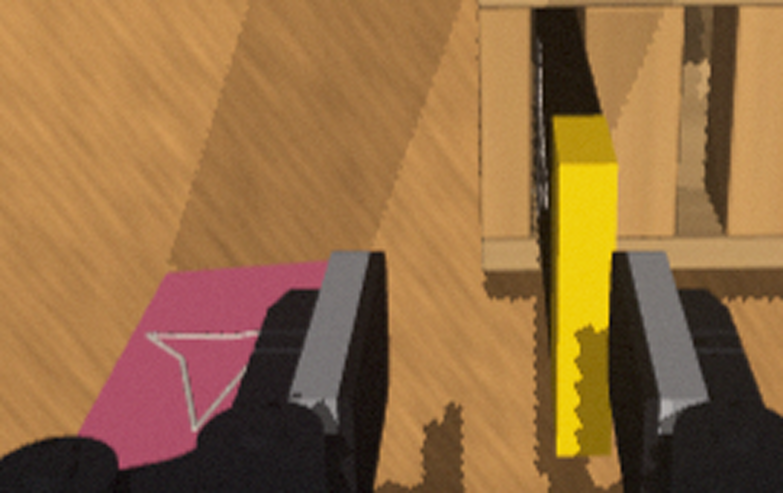

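```bash
python3 -c "
from bt import *
bt('l1',((556,163),(618,163),(556,456),(610,456)),150,220)
for p in ((436,402),(455,371)): print(onz('top',p,140).round(0))
im,s=load('l1'); print(s['tcp_pos'])"
```

```text
tool [84.  17.5 36.2] len 63.0 jaw yaw -32.47 tool yaw -33.08
[ 233. -256.  140.]
[ 288. -293.  140.]
[ 379.2952943  -229.61487437  231.93372289]
```

```bash
python3 -m creep '[{"hand":0.42,"linear":[0,0.0175,0.0365],"spin":-0.008}]' >/dev/null; python3 w.py 6; python3 -m creep '[{"hand":0.42,"linear":[0.032,0,0],"spin":0}]' >/dev/null; python3 w.py 6; python3 -c "
from h import *
save('wrist','l2',(150,150,490,405),2.3)"
```

```text
t 83.43 tcp [ 374.1 -268.7  231.9] yaw_y -32.56 tilt [-0.0046  0.0021] F [ 0.1 -0.1 -0.2] g 0.285
t 83.82 tcp [ 374.8 -268.7  201.1] yaw_y -32.52 tilt [-0.0056  0.0029] F [-0.2 -1.   0.4] g 0.293
```

View pics/l2.png

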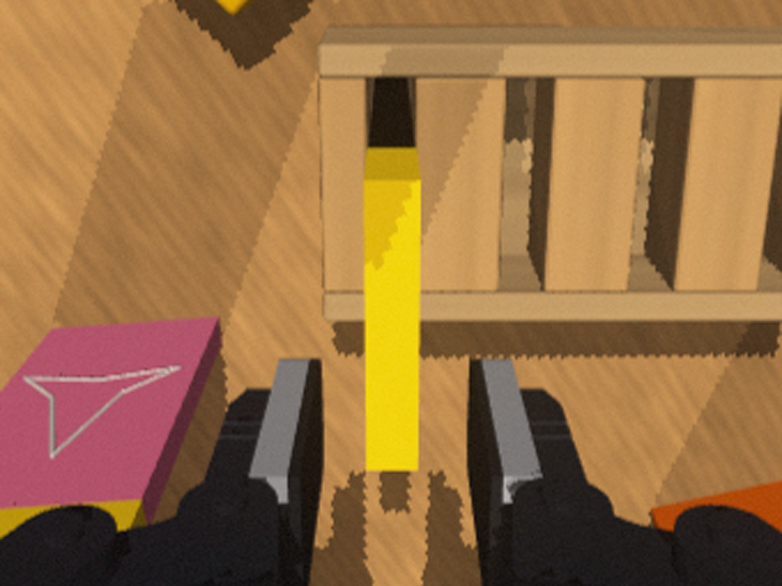

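```bash
python3 -m creep '[{"hand":0.42,"linear":[0.03,-0.0005,0],"spin":0}]' >/dev/null; python3 w.py 5; python3 -m creep '[{"hand":0.42,"linear":[0.02,0,0],"spin":0}]' >/dev/null; python3 w.py 5; python3 -m creep '[{"hand":0.42,"linear":[0.01,0,0],"spin":0}]' >/dev/null; python3 w.py 6; python3 -m creep '[{"hand":1,"linear":[0,0,0],"spin":0}]' >/dev/null; python3 w.py 12; python3 -c "
from h import *
save('wrist','l3')"
```

```text
t 84.2 tcp [ 375.  -269.1  172.4] yaw_y -32.53 tilt [-0.0067  0.004 ] F [-0.6 -0.1  0.4] g 0.287
t 84.53 tcp [ 375.4 -269.5  153.5] yaw_y -32.53 tilt [-0.0073  0.0046] F [ 0.6  0.2 -0.5] g 0.29
t 84.92 tcp [ 375.5 -269.6  143.6] yaw_y -32.53 tilt [-0.0072  0.0045] F [ 0.2 -0.6  0.1] g 0.29
t 85.6 tcp [ 375.6 -269.7  143.9] yaw_y -32.53 tilt [-0.0075  0.0049] F [-0.5  0.3  6.8] g 0.1
```

View pics/l3.png

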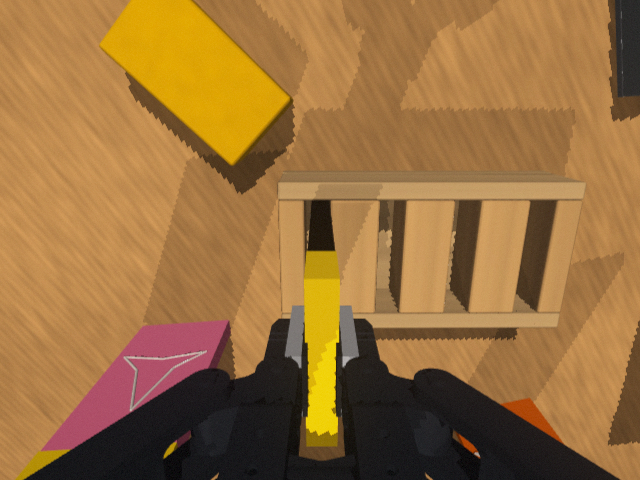

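```bash
python3 -m creep '[{"hand":1,"linear":[-0.03,0,0],"spin":0}]' >/dev/null; python3 w.py 5; python3 -m creep '[{"hand":1,"linear":[-0.036,0,0],"spin":0}]' >/dev/null; python3 w.py 5;python3 -m creep '[{"hand":1,"linear":[-0.036,0,0],"spin":0}]' >/dev/null; python3 w.py 5; python3 -m creep '[{"hand":1,"linear":[-0.028,0,0],"spin":0}]' >/dev/null; python3 w.py 7
python3 - <<'E'
from rk import *
delta(rw(40,38,270),30.78)
E
```

```text
t 85.98 tcp [ 375.5 -269.5  173.5] yaw_y -32.53 tilt [-0.0078  0.0049] F [ 0.7  0.1 -0.6] g 0.107
t 86.32 tcp [ 375.3 -269.4  208.8] yaw_y -32.53 tilt [-0.0079  0.0048] F [-0.2  0.7 -1.3] g 0.107
t 86.65 tcp [ 374.8 -269.1  243.8] yaw_y -32.53 tilt [-0.0071  0.004 ] F [-0.7  0.4 -1.5] g 0.106
t 87.08 tcp [ 374.1 -268.5  270.4] yaw_y -32.53 tilt [-0.0055  0.0025] F [ 0.4  0.2 -0.2] g 0.102
t 87.08 tcp [ 374.1 -268.5  270.4] yaw_y -32.53 tilt [-0.0055  0.0025] F [ 0.4  0.2 -0.2] g 0.102
linear m (tool axes) [-0.0006 -0.2313 -0.4966]
  world yaw err 63.31 -> spin rad -1.1049 j6 78.9
  world yaw err -116.69 -> spin rad 2.0366 j6 78.9
```

```bash
python3 -m creep '[{"hand":1,"linear":[-0.04,0,0],"spin":0}]' >/dev/null; python3 w.py 7; python3 -m creep '[{"hand":1,"linear":[-0.001,-0.017,-0.037],"spin":0},{"hand":1,"linear":[-0.001,-0.017,-0.037],"spin":0},{"hand":1,"linear":[-0.001,-0.017,-0.037],"spin":0},{"hand":1,"linear":[-0.001,-0.017,-0.037],"spin":0}]' >/dev/null; python3 w.py 8; python3 -m creep '[{"hand":1,"linear":[0,0,0],"spin":-0.122},{"hand":1,"linear":[0,0,0],"spin":-0.122},{"hand":1,"linear":[0,0,0],"spin":-0.122},{"hand":1,"linear":[0,0,0],"spin":-0.122},{"hand":1,"linear":[0,0,0],"spin":-0.122}]' >/dev/null; python3 w.py 5; python3 -m creep '[{"hand":1,"linear":[0,0,0],"spin":-0.122},{"hand":1,"linear":[0,0,0],"spin":-0.122},{"hand":1,"linear":[0,0,0],"spin":-0.122},{"hand":1,"linear":[0,0,0],"spin":-0.122}]' >/dev/null; python3 w.py 6; python3 foot.py 135.9 38 180
```

```text
t 87.52 tcp [ 373.7 -268.2  309.5] yaw_y -32.53 tilt [-0.0046  0.0016] F [-0.1 -1.  -1.2] g 0.107
t 88.25 tcp [ 396.8 -112.   309.4] yaw_y -33.49 tilt [-0.0012  0.003 ] F [ 1.  -0.6 -1.1] g 0.106
t 88.92 tcp [ 396.2 -117.9  308.6] yaw_y 1.71 tilt [-0.0001  0.0029] F [ 0.1  0.3 -0.8] g 0.107
t 89.55 tcp [ 396.  -118.9  308.5] yaw_y 29.78 tilt [-0.      0.0027] F [ 0.2 -0.4 -1.1] g 0.105
t 89.55 tcp [ 396.  -118.9  308.5] yaw_y 29.78 tilt [-0.      0.0027] F [ 0.2 -0.4 -1.1] g 0.105
foot rack [-204.7 -274.7] z 172.6 jaw tilt -0.0013 z tilt 0.0024
tool shift [-0.0084  0.2378 -0.3169]
spin -0.0175
```

```bash
python3 -m creep '[{"hand":1,"linear":[-0.001,0.0238,-0.0317],"spin":-0.006},{"hand":1,"linear":[-0.001,0.0238,-0.0317],"spin":-0.006},{"hand":1,"linear":[-0.001,0.0238,-0.0317],"spin":-0.006},{"hand":1,"linear":[-0.001,0.0238,-0.0317],"spin":-0.006}]' >/dev/null; python3 w.py 7; python3 foot.py 135.9 38 180
```

```text
t 90.23 tcp [417.   33.  311.5] yaw_y 29.62 tilt [-0.0008  0.0069] F [ 0.2 -0.6  0. ] g 0.105
t 90.23 tcp [417.   33.  311.5] yaw_y 29.62 tilt [-0.0008  0.0069] F [ 0.2 -0.6  0. ] g 0.105
foot rack [-109.1 -155.5] z 175.6 jaw tilt -0.0027 z tilt 0.0064
tool shift [-0.006   0.1438 -0.1965]
spin -0.0202
```

```bash
python3 -m creep '[{"hand":1,"linear":[-0.001,0.0238,-0.0317],"spin":-0.01},{"hand":1,"linear":[-0.001,0.0238,-0.0317],"spin":-0.01},{"hand":1,"linear":[-0.001,0.0238,-0.0317],"spin":-0.01},{"hand":1,"linear":[-0.001,0.0238,-0.0317],"spin":-0.01}]' >/dev/null; python3 w.py 7; python3 foot.py 135.9 38 180; python3 -m creep '[{"hand":1,"linear":[0,0.022,-0.033],"spin":0}]' >/dev/null; python3 w.py 5; python3 -m creep '[{"hand":1,"linear":[0,0.022,-0.033],"spin":0}]' >/dev/null; python3 w.py 7;python3 foot.py 135.9 38 100
```

```text
t 90.92 tcp [438.6 180.2 314.2] yaw_y 30.2 tilt [-0.001   0.0118] F [ 0.7 -0.1 -0.8] g 0.111
t 90.92 tcp [438.6 180.2 314.2] yaw_y 30.2 tilt [-0.001   0.0118] F [ 0.7 -0.1 -0.8] g 0.111
foot rack [-15.6 -40.7] z 178.3 jaw tilt -0.0051 z tilt 0.0107
tool shift [-0.0028  0.0534 -0.0792]
spin -0.0101
t 91.25 tcp [441.  218.6 313.8] yaw_y 30.12 tilt [-0.0008  0.0125] F [-0.3  0.8 -1.5] g 0.1
t 91.68 tcp [443.5 257.  313.4] yaw_y 30.04 tilt [-0.0007  0.0129] F [-0.8 -0.  -0.5] g 0.104
t 91.68 tcp [443.5 257.  313.4] yaw_y 30.04 tilt [-0.0007  0.0129] F [-0.8 -0.  -0.5] g 0.104
foot rack [27.8 22.7] z 177.5 jaw tilt -0.0058 z tilt 0.0116
tool shift [ 0.0773  0.0111 -0.0163]
spin -0.013
```

```bash
python3 -m creep '[{"hand":1,"linear":[0,0.0112,-0.0163],"spin":-0.013}]' >/dev/null; python3 w.py 6; python3 -m creep '[{"hand":1,"linear":[0.04,0,0],"spin":0}]' >/dev/null; python3 w.py 5; python3 -m creep '[{"hand":1,"linear":[0.036,0,0],"spin":0}]' >/dev/null; python3 w.py 6; python3 foot.py 135.9 38 60
```

```text
t 92.07 tcp [445.  275.9 313.2] yaw_y 30.73 tilt [-0.0008  0.0134] F [ 0.   0.1 -0.9] g 0.108
t 92.4 tcp [445.8 275.4 274.8] yaw_y 30.71 tilt [-0.0026  0.0127] F [-0.3 -0.2  0.1] g 0.107
t 92.78 tcp [448.  275.9 241.9] yaw_y 30.71 tilt [-0.0075  0.0104] F [ 0.2  0.1 -0.7] g 0.107
t 92.78 tcp [448.  275.9 241.9] yaw_y 30.71 tilt [-0.0075  0.0104] F [ 0.2  0.1 -0.7] g 0.107
foot rack [42.3 36.5] z 106.0 jaw tilt 0.0011 z tilt 0.0127
tool shift [ 0.046  -0.0037 -0.0021]
spin -0.0013
```

```bash
python3 -m creep '[{"hand":1,"linear":[0.035,-0.004,-0.002],"spin":-0.001}]' >/dev/null; python3 w.py 6; python3 -m creep '[{"hand":1,"linear":[0.035,-0.001,0],"spin":0}]' >/dev/null; python3 w.py 7; python3 foot.py 135.9 38 22; python3 -c "
from h import *
save('wrist','l4')"
```

```text
t 93.17 tcp [445.5 276.  209.3] yaw_y 30.77 tilt [-0.0111  0.0088] F [-0.2 -0.5 -1. ] g 0.106
t 93.6 tcp [446.2 275.8 176.2] yaw_y 30.77 tilt [-0.0138  0.0075] F [-0.6 -1.  -0.9] g 0.108
t 93.6 tcp [446.2 275.8 176.2] yaw_y 30.77 tilt [-0.0138  0.0075] F [-0.6 -1.  -0.9] g 0.108
foot rack [41.7 37.1] z 40.4 jaw tilt 0.008 z tilt 0.0135
tool shift [ 0.0183 -0.0032 -0.0011]
spin -0.0002
```

View pics/l4.png

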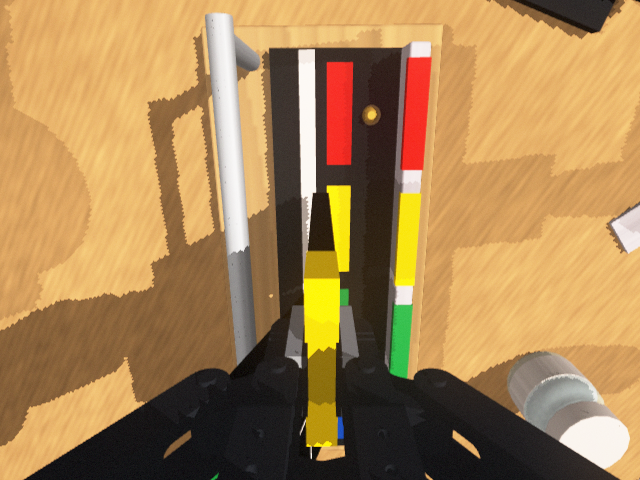

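```bash
python3 -m creep '[{"hand":1,"linear":[0.012,-0.003,-0.001],"spin":0}]' >/dev/null; python3 w.py 6; python3 foot.py 135.9 38 20;python3 -m creep '[{"hand":1,"linear":[0.006,-0.0005,0],"spin":0}]' >/dev/null; python3 w.py 6; python3 -m creep '[{"hand":1,"linear":[0.0025,0,0],"spin":0}]' >/dev/null; python3 w.py 6;  python3 foot.py 135.9 38 20
```

```text
t 94.03 tcp [443.6 275.1 164.7] yaw_y 30.77 tilt [-0.0145  0.0072] F [ 0.2 -0.  -0.4] g 0.104
t 94.03 tcp [443.6 275.1 164.7] yaw_y 30.77 tilt [-0.0145  0.0072] F [ 0.2 -0.  -0.4] g 0.104
foot rack [39.2 37.9] z 28.8 jaw tilt 0.0088 z tilt 0.0136
tool shift [ 0.0088 -0.0006 -0.0002]
spin -0.0002
t 94.42 tcp [443.2 274.8 158.7] yaw_y 30.77 tilt [-0.0144  0.0073] F [-0.   0.2 -0.3] g 0.108
t 94.8 tcp [443.4 274.9 156.3] yaw_y 30.77 tilt [-0.0147  0.007 ] F [ 0.8 -0.1 -0.1] g 0.106
t 94.8 tcp [443.4 274.9 156.3] yaw_y 30.77 tilt [-0.0147  0.007 ] F [ 0.8 -0.1 -0.1] g 0.106
foot rack [39.  37.8] z 20.4 jaw tilt 0.009 z tilt 0.0136
tool shift [ 0.0004 -0.0003 -0.0002]
spin -0.0002
```

```bash
python3 -m creep '[{"hand":1,"linear":[0.0015,0,0],"spin":0}]' >/dev/null; python3 w.py 6; python3 -m creep '[{"hand":0.6,"linear":[0,0,0],"spin":0}]' >/dev/null; python3 w.py 6; python3 -m creep '[{"hand":0.35,"linear":[0,0,0],"spin":0}]' >/dev/null; python3 w.py 6; python3 -c "
from rk import *
s=sensors.sense(); print(wr(s['tcp_pos']))
save('wrist','l5')"
```

```text
t 95.18 tcp [443.9 274.9 156.1] yaw_y 30.77 tilt [-0.0162  0.0067] F [-1.7 -1.2  8.7] g 0.104
t 95.57 tcp [443.7 274.8 155.8] yaw_y 30.77 tilt [-0.0156  0.007 ] F [-0.3 -0.2  0.3] g 0.199
t 95.95 tcp [443.6 274.8 155.7] yaw_y 30.77 tilt [-0.0155  0.0071] F [-0.5  0.2 -0.2] g 0.321
[37.91002697 39.46413572]
```

View pics/l5.png

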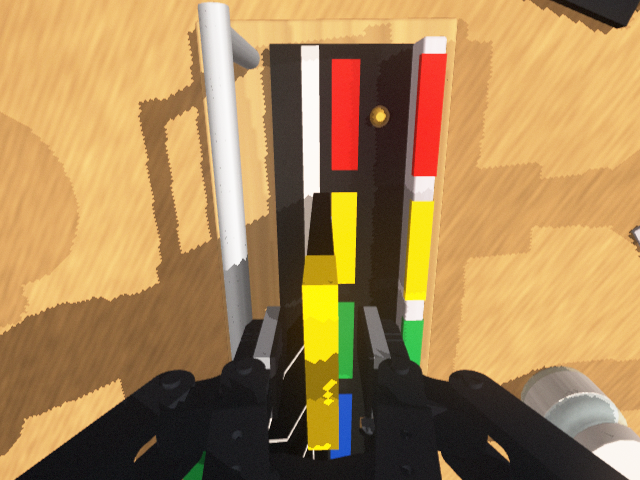

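Standing free and aligned; tip it back.

```bash
python3 -m creep '[{"hand":0.3,"linear":[0,-0.008,0],"spin":0}]' >/dev/null; python3 w.py 5; python3 -m creep '[{"hand":0.3,"linear":[0,-0.005,0],"spin":0}]' >/dev/null; python3 w.py 5;  python3 -m creep '[{"hand":0.3,"linear":[0,-0.004,0],"spin":0}]' >/dev/null; python3 w.py 6; python3 -c "
from rk import *
s=sensors.sense(); print(wr(s['tcp_pos']))
save('wrist','l6')"
```

```text
t 96.33 tcp [436.6 270.6 155.8] yaw_y 30.77 tilt [-0.0156  0.007 ] F [-0.4  0.1  0. ] g 0.346
t 96.67 tcp [432.3 268.1 155.7] yaw_y 30.77 tilt [-0.0157  0.007 ] F [ 0.   0.4 -0.4] g 0.351
t 97.05 tcp [428.9 266.1 155.7] yaw_y 30.77 tilt [-0.0158  0.0069] F [-0.9 -0.8  0.8] g 0.353
[20.75985967 39.47429797]
```

View pics/l6.png

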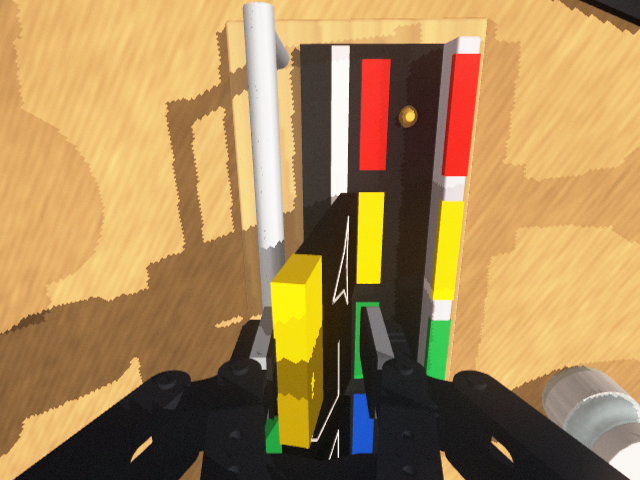

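```bash
python3 -m creep '[{"hand":0.25,"linear":[0,-0.007,0],"spin":0}]' >/dev/null; python3 w.py 4; python3 -m creep '[{"hand":0.25,"linear":[0,-0.006,0],"spin":0}]' >/dev/null; python3 w.py 4;  python3 -m creep '[{"hand":0.25,"linear":[0,-0.006,0],"spin":0}]' >/dev/null; python3 w.py 4;  python3 -m creep '[{"hand":0.25,"linear":[0,-0.004,0],"spin":0}]' >/dev/null; python3 w.py 6; python3 -c "
from rk import *
s=sensors.sense(); print(wr(s['tcp_pos']))
save('wrist','l7')"
```

```text
t 97.38 tcp [422.6 262.3 155.7] yaw_y 30.77 tilt [-0.0157  0.007 ] F [ 0.2  1.  -0.1] g 0.372
t 97.67 tcp [417.2 259.1 155.6] yaw_y 30.77 tilt [-0.0155  0.007 ] F [0.4 0.6 0.4] g 0.376
t 97.95 tcp [411.8 255.9 155.6] yaw_y 30.76 tilt [-0.0155  0.007 ] F [-0.7  0.6  0.1] g 0.371
t 98.33 tcp [408.5 254.  155.5] yaw_y 30.76 tilt [-0.0157  0.0069] F [-0.2  1.3 -0.2] g 0.375
[-2.95227853 39.51828856]
```

View pics/l7.png

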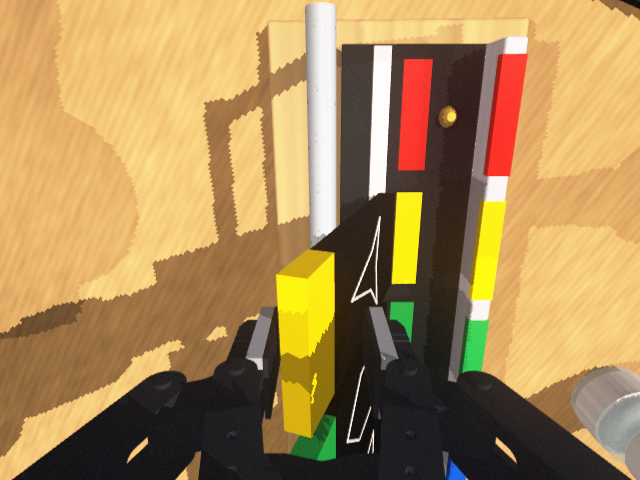

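```bash
python3 -m creep '[{"hand":0.25,"linear":[0,-0.003,0],"spin":0}]' >/dev/null; python3 w.py 6; python3 -c "
from rk import *
save('wrist','l8')"
```

```text
t 98.77 tcp [406.  252.4 155.5] yaw_y 30.76 tilt [-0.0157  0.0069] F [-0.5  0.2 -0.1] g 0.372
```

View pics/l8.png

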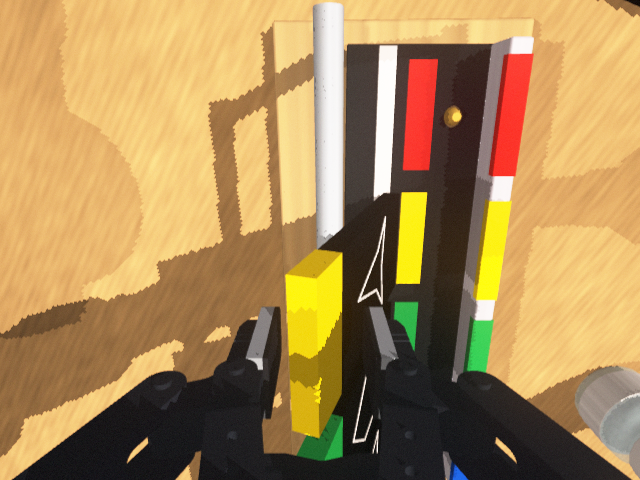

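```bash
python3 -m creep '[{"hand":0.25,"linear":[-0.02,0,0],"spin":0}]' >/dev/null; python3 w.py 5; python3 -m creep '[{"hand":0.25,"linear":[-0.03,0,0],"spin":0}]' >/dev/null; python3 w.py 5;  python3 -m creep '[{"hand":0.25,"linear":[-0.04,0,0],"spin":0}]' >/dev/null; python3 w.py 5;  python3 -m creep '[{"hand":0.25,"linear":[-0.03,0.02,-0.02],"spin":0}]' >/dev/null; python3 w.py 7; python3 -c "
from rk import *
save('wrist','m1');save('scene','m1s');save('top','m1t')
im,_=load('m1s');cv2.imwrite('pics/m1sc.png',cv2.resize(im[180:330,330:530,::-1],None,fx=4,fy=4,interpolation=cv2.INTER_CUBIC))"
```

```text
t 99.15 tcp [405.8 252.6 175.3] yaw_y 30.77 tilt [-0.0161  0.0067] F [-0.3 -0.6 -0.3] g 0.374
t 99.48 tcp [405.1 252.8 204.6] yaw_y 30.77 tilt [-0.0156  0.0069] F [-0.2  0.5  0. ] g 0.37
t 99.82 tcp [404.3 252.9 243.7] yaw_y 30.77 tilt [-0.0148  0.0073] F [ 0.8 -0.6 -0.4] g 0.375
t 100.25 tcp [410.6 280.1 272.8] yaw_y 30.74 tilt [-0.0136  0.0081] F [-0.4 -0.8 -0.3] g 0.373
```

View pics/m1sc.png

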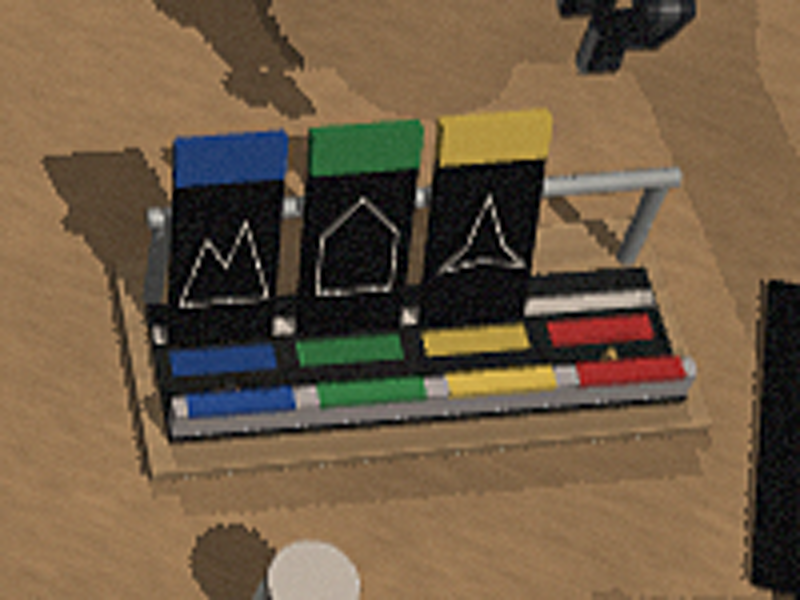

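View pics/m1.png

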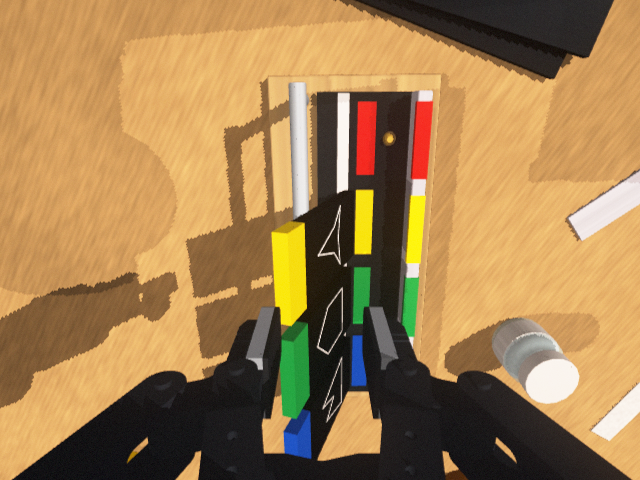

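View pics/m1t.png

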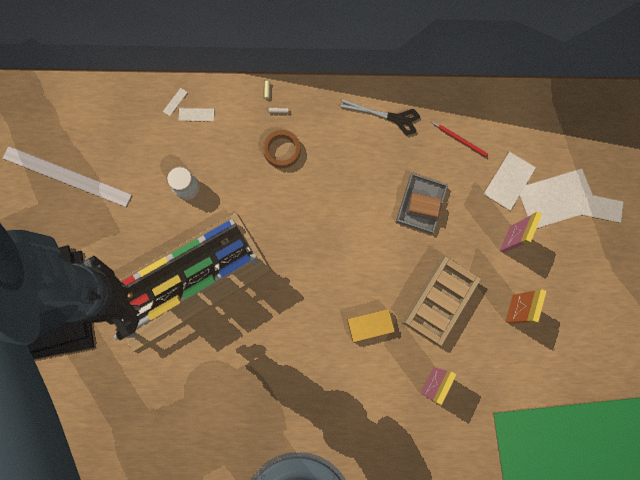

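Run:
```python
from rk import *
f=lambda X:(((proj('scene',X)-[330,180])*4+1.5)+[4,-2]).round(0).tolist()  # +measured scene offset from seated footboard
for n,y in (('blue',-114),('green',-38),('yellow',38)):
    print(n,'top back',f(rw(-14.2,y-31,151.6)),f(rw(-14.2,y+31,151.6)),'top front',f(rw(-4.8,y-31,155)),f(rw(-4.8,y+31,155)),'foot front',f(rw(43.1,y-31,23.4)),f(rw(43.1,y+31,23.4)))
```

```text
blue top back [177.0, 133.0] [286.0, 126.0] top front [180.0, 143.0] [290.0, 135.0] foot front [171.0, 341.0] [275.0, 333.0]
green top back [311.0, 124.0] [419.0, 116.0] top front [315.0, 134.0] [424.0, 126.0] foot front [298.0, 332.0] [401.0, 324.0]
yellow top back [444.0, 115.0] [552.0, 107.0] top front [448.0, 124.0] [557.0, 117.0] foot front [424.0, 322.0] [526.0, 314.0]
```

```bash
python3 -c "
from h import *
im,_=load('m1s');cv2.imwrite('pics/m1z.png',cv2.resize(im[203:270,370:470,::-1],None,fx=8,fy=8,interpolation=cv2.INTER_CUBIC))"
```

```text
(no output)
```

View pics/m1z.png

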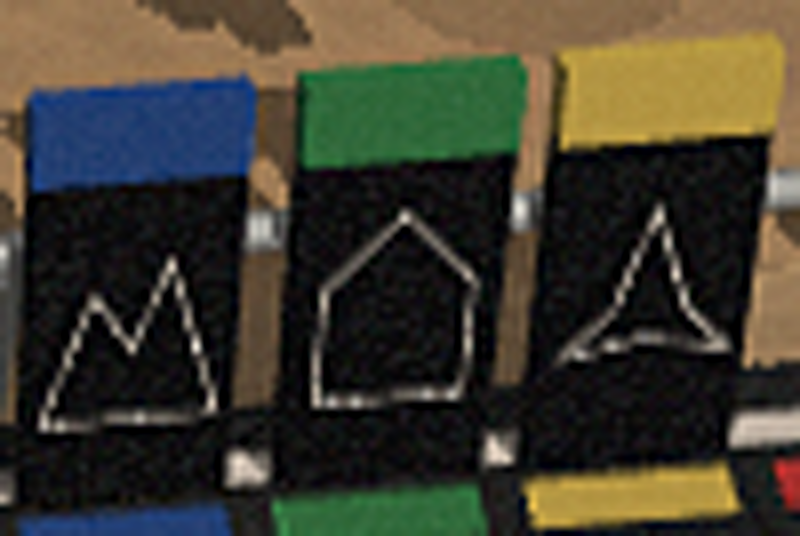

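```bash
python3 -c "
from bench import sensors, sign_off
print(sensors.sense()['clock'], sensors.sense()['force']); print(sign_off())"
```

```text
100.4 [-0.55753061 -0.71867156 -0.24263298]
the job is handed in; nothing more can be done
None
```

The rack is set up and I handed the job in at about 100 s of the 200 s allowed.

- **Order of work:** I put the eraser upright on the tray floor first. Then I lowered the footboard over both pins, bar side away from the rail. The green, blue and yellow boards followed, each stood on the white line and eased back onto the rail. There was no red board in this start.
- **Final pictures:** Both pins showed through the footboard's holes after seating. In the scene view its front and back edges matched the seated position to about a pixel. The tops of the three leaning boards were within about 1–2 pixels (roughly 2–5 mm) of where a correct 20° lean would put them, each in its own bay. The sorter was empty, and the bystanders and look-alikes were where they started.
- **Checks that were weaker:**
  - The fixed and wrist cameras disagreed by 1–3 mm on the rack and footboard positions.
  - The measured tool tilt drifted by up to about 4.5° while I was carrying the eraser. I corrected it before placing anything.
  - The boards' feet were dark against the black plate in the last picture. Their position on the line rests on the tool readings and the wrist view just before release, which put them within about 1.5 mm of the line's centre.

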